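# Dress the slanted counter display with a gift set

### The arm

A 6-joint arm with a two-finger parallel gripper is mounted at the origin on a cart in front of the work surface, level with it; the furniture and walls round the work are solid. World frame = base frame: x ahead of the robot, y to its left, z up, the work surface at z = 0. Lengths are in mm, angles in rad, forces in N, time in s.
With the tool pointing down it reaches from about 275 to 1000 mm from the base axis. Payload 8.4 kg.
Tool frame: the origin (TCP) lies on the centre line of the jaws, within the pads' length; the fingertips stand r.tip_reach ahead of it and the grasp point (between the pads) lies 3 mm ahead of it (r.tip_reach is the distance from the TCP to the fingertips, in mm); z points along the fingers, y is the direction in which the jaws open and shut (so a half turn about z gives the same grasp; the last joint's range is limited). The gripper opens to 85 mm and grips with 20 to 120 N. Pads are 22 mm wide; open, the fingers measure 114 mm over their backs; the gripper's body (76 mm by 85 mm) begins 54 mm behind the grasp point. The pads swing forward as they close: fully open they stand 13 mm farther back than shut.
Start: joints at [-1.106, 0.353, 1.633, -0, 1.155, -0.002], TCP at [281.268, -558.136, 253.281] pointing down, gripper open.
Joint ranges: [-2.63, 2.63], [-0.92, 2.1], [0.06, 2.66], [-1.3, 4.44], [0, 2.69], [-3.02, 3.02]. Speed limits (rad/s): [2.22, 2.22, 2.79, 3.14, 3.14, 3.14].

### API

Orientations are given as [roll, pitch, yaw] about the fixed x, y, z axes, in that order (R = Rz(yaw) Ry(pitch) Rx(roll)).
In Python, from rig import sense, optics, r, nets gives the robot as it stands. The module is installed in compiled form; this text tells all that it offers.
- The arm moves only by the tool carry_out, never from a script. Its argument "increments" is a list that holds one entry, the list of rows, each a list of 6 numbers: the shift along the tool's x, y, z normalised to -1 to 1, where 1 is 40 cm, then the turn, a rotation vector about the tool's x, y, z normalised to -1 to 1, where 1 is 60 degrees. A call has 1 to 5 rows; each row is the pose to reach, as a shift and turn from the pose commanded when the call began, along the tool's axes at that moment; what a row does not reach only later rows make up. A row lasts 1/12 s, in which the tool goes at most 41.7 mm and 7.16 degrees, less where a joint would pass 70% of its speed; a pose out of reach is approached as far as the arm can. A call with a number of a shift or a turn outside -1 to 1 is refused whole. A call with a gripper value outside its range is refused whole. "hand" is the closure, from 0 (fully open) to 1 (shut), set as the call begins (left out, the last holds). The fingers move at their own pace and stop on an object; "squeeze" is the grip in N (left out, the last holds). Time passes only in rows, so rows that repeat a pose let the fingers close. It gives the time, the measured TCP pose, the force and the opening at its end, in the units of the state.
- sense(): the state, without advancing time (a new reading comes with each control period).
- optics.grab_frame(name): name is "side" or "top" or "wrist"; returns a dict with "img" (384x512x3 uint8, red, green, blue), "range_z" (384x512 float32, mm along the optical axis (not along the pixel's ray), 0 where there is no reading), "fov_y" (degrees; the focal length in pixels is half the picture's height over the tangent of half this angle, whatever the lens; pixels are square), "cx", "cy" (the principal point, pixels), "R" (3x3) and "t" (3): a world point X has camera coordinates R X + t. Camera axes: x right, y down, z forward; pixel columns grow to the right and rows downward; lengths in mm; the calibration is good to about 2 mm. A picture is of the moment at which its call begins.
- r.sign_off(): hands the job in, once; it reports no verdict.
Trained networks look in the newest picture that a camera, given by its name, has taken for a name from the list of things; names that differ only in an ending like _2 or _b are one class to them, and where a whole thing is asked for, a point or a joint stands for the part that bears it (a point fixed in the world has none). Each returns a list of dicts, best first, with "confidence" (0 to 1); they miss things now and then, are a little off and sometimes report something else, mostly with a low value. They report only what shows in the picture. A call takes as long as a camera call. They do not tell look-alikes from the thing itself.
- nets.trace(target, camera): "mask" (384x512 bool, what is visible of it).
- nets.tip_of(target, camera): "point" ([x, y, z] in mm, in world coordinates, good to about 4 mm: a listed point, or the origin of a listed thing).
The state is a dict: "clock": time; "qpos": joint angles; "qvel": joint speeds; "joint_efforts": joint torques, N m; "eef_pos": TCP position; "tcp_rot": TCP orientation; "contact_force": force on the tool from outside, world axes, zero at the start; "wrist_torque": the same for the moment, N m; "opening": opening from 0.0 (shut) to 1.0 (fully open).
Only numpy, scipy, OpenCV 4.12 (cv2) and the standard library are available. Lean on these libraries where they do the work, as an engineer would, in place of code of your own. Each camera call takes 0.05 s, during which the arm holds its last target.

### The job

Dress the slanted counter display with the gift set: first set the empty wooden tray squarely on the middle of the sloping board, its long edge down against the lip so that it cannot slide off. Then lay the soap bar in the tray's oblong pocket, stack the black carton square on the soap and the tealight in the middle of the carton, and last stand the small oil bottle in the round pocket, so that the tall piece is never in the way. Leave everything standing still.

Things in the scene. Friction and masses are not known exactly. Their poses are not given: they have to be found in the camera images.
- stand: Dark wood slanted display, fixed, 200 mm wide (its y). Smooth board rises 10 degrees to its +x; the waxed tray (friction 0.1 on it) slides down to a 12 mm high, 9 mm thick lip on the low front edge. Origin: table level, middle; z up. Foot of lip's inner face: x -56, z 30 mm; board runs 118 mm uphill from it. Tray seated on it: tray origin at x -7, y 0, z 39 mm; tray tilted with the board.
- tray: Light wood tray 100 x 196 x 16 mm (x, y, z), 0.3 kg. Origin: underside centre, z up. Grip bar in the middle: 64 mm along x, 10 mm thick in y, from z 16 to z 52 mm. Pockets 8 mm deep, floors at z 8 mm: oblong one 85 x 61 mm (x, y) centred at x 0, y +58 mm; round one 43 mm in diameter centred at x 0, y -58 mm. Either long edge may lie against the lip.
- soap: Wrapped soap bar, a flat oblong box 50 x 75 x 26 mm (x, y, z), 0.1 kg. Origin: centre of the underside; z is up. It fits the oblong pocket only with its 75 mm length along the tray's x, and then stands 18 mm proud of the slab.
- carton: Small black carton, a box 50 x 62 x 40 mm (x, y, z), 0.06 kg. Origin: centre of the underside; z is up. It goes on the soap with its 62 mm side along the soap's 75 mm side.
- tealight: Tealight: a low round candle in a metal cup, 38 mm in diameter, 15 mm tall. Origin: centre of the underside; z is up.
- bottle: Small round dark red oil bottle with a black screw cap and pale label, standing at the front: 32 mm in diameter, 90 mm tall, 0.07 kg; the straight body reaches up to z = 70 mm, the narrower cap (21 mm) above it. Origin: centre of the underside; z is up. It stands upright in the tray's round pocket.
Not all that is in view belongs to the job. What is shaped like the bottle but blue or orange is not meant.

How it is judged:
By the outcome, as a careful person would: the job done as asked, in the order asked, and still so for the second after the job is handed in, with the robot touching nothing.
It also fails if it takes over 125 s, if anything falls off the work surface, if the arm or the gripper's body presses on something with over 40 N, if the wrist force passes 120 N, or if a joint passes its speed limit or range.

## Working session

There is one attempt and no reset: what is moved stays moved. The work goes in short steps, Python scripts to look and compute and a tool call to move; the robot and the scene stay as the last step left them, time stands still between calls to the robot, and variables do not carry over. Pictures are saved under pics/ and viewed, and the job is handed in when it is done.

Besides the shell and the picture viewer there is one more tool, called as name(argument=value, ...) on one line, values as JSON. carry_out: Moves the arm, as the interface text tells. Its arguments: {"type":"object","properties":{"increments":{"type":"array","items":{"type":"array","items":{"type":"array","items":{"type":"number","minimum":-1,"maximum":1}}}},"hand":{"type":"number"},"squeeze":{"type":"number"}},"required":["increments"]}

```bash
mkdir -p pics; ls; python3 - <<'E'
from rig import sense, optics, r, nets
import cv2,numpy as np
s=sense();print({k:np.round(v,3).tolist() for k,v in s.items()}, r.tip_reach)
for n in ["side","top","wrist"]:
    f=optics.grab_frame(n);cv2.imwrite(f"pics/{n}0.png",f["img"][:,:,::-1]);print(n,f["fov_y"],f["cx"],f["cy"],np.round(f["R"],3).tolist(),np.round(f["t"],1))
    for t in ["stand","tray","soap","carton","tealight","bottle"]:
        print(n,t,[(np.round(d["point"]).tolist(),round(d["confidence"],2)) for d in nets.tip_of(t,n)])
E
```

```text
pics
{'clock': 0.0, 'qpos': [-1.106, 0.354, 1.634, 0.0, 1.155, -0.002], 'qvel': [-0.001, 0.001, 0.002, 0.0, -0.003, 0.001], 'joint_efforts': [-0.004, -60.527, -34.207, -0.0, 0.009, 0.0], 'eef_pos': [281.056, -557.718, 252.537], 'tcp_rot': [-3.14, -0.0, 0.467], 'contact_force': [0.084, -0.762, -0.158], 'wrist_torque': [-0.004, 0.003, -0.017], 'opening': 0.999} 22.0
side 50.306606963984706 265.6600487829389 187.26050403051292 [[1.0, -0.027, -0.0], [-0.018, -0.652, -0.758], [0.02, 0.758, -0.652]] [-494.3   99.5  977.6]
side stand [([598.0, -4.0, 1.0], 0.96)]
side tray [([422.0, -59.0, 1.0], 0.8)]
side soap [([428.0, -240.0, -2.0], 0.81)]
side carton [([432.0, 372.0, -1.0], 0.76)]
side tealight [([571.0, -236.0, -2.0], 0.88)]
side bottle [([441.0, 127.0, 0.0], 0.85), ([425.0, 233.0, -3.0], 0.68), ([368.0, 297.0, 2.0], 0.58), ([385.0, 457.0, -0.0], 0.47)]
top 55.241817191741866 254.43806406487388 193.6922245871943 [[-0.018, -1.0, -0.001], [-0.996, 0.018, -0.084], [0.084, -0.001, -0.996]] [ 135.6  499.4 1045.7]
top stand [([595.0, -5.0, 3.0], 0.88), ([431.0, 365.0, -1.0], 0.31)]
top tray [([424.0, -59.0, -2.0], 0.63)]
top soap [([433.0, -239.0, -0.0], 0.65)]
top carton [([434.0, 368.0, -2.0], 0.56)]
top tealight [([570.0, -238.0, 3.0], 0.5)]
top bottle [([443.0, 126.0, 1.0], 0.62), ([391.0, 459.0, 2.0], 0.5), ([425.0, 232.0, 1.0], 0.46), ([364.0, 296.0, 2.0], 0.41)]
wrist 66.71942774435719 257.2669545326726 192.24744394688457 [[0.451, -0.893, 0.001], [-0.854, -0.431, 0.292], [-0.261, -0.132, -0.956]] [-624.4  -38.6  377.5]
wrist stand []
wrist tray []
wrist soap []
wrist carton []
wrist tealight []
wrist bottle []
```

View pics/side0.png

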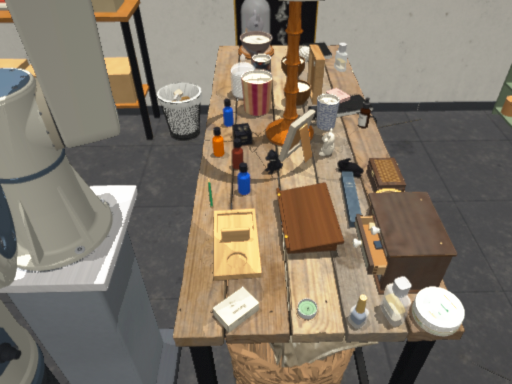

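View pics/top0.png

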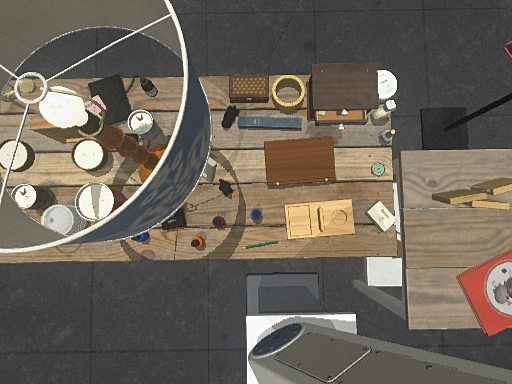

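```bash
cat > h.py <<'E'
from rig import sense, optics, r, nets
import cv2,numpy as np
from scipy.spatial.transform import Rotation as Ro
def cloud(f):
    z=f["range_z"];F=192/np.tan(np.radians(f["fov_y"]/2))
    v,u=np.mgrid[0:384,0:512]
    P=np.stack([(u-f["cx"])/F*z,(v-f["cy"])/F*z,z],-1)
    W=(P-f["t"])@f["R"]
    W[z<=0]=np.nan
    return W
def proj(f,X):
    F=192/np.tan(np.radians(f["fov_y"]/2));c=np.asarray(X)@f["R"].T+f["t"]
    return np.stack([f["cx"]+F*c[...,0]/c[...,2],f["cy"]+F*c[...,1]/c[...,2]],-1)
def save(img,name,crop=None,s=1):
    if crop: u0,v0,u1,v1=crop; img=img[v0:v1,u0:u1]
    cv2.imwrite("pics/"+name,cv2.resize(img,None,fx=s,fy=s,interpolation=cv2.INTER_CUBIC)[:,:,::-1])
def rect(P):
    (c,s,a)=cv2.minAreaRect(P[:,:2].astype(np.float32)); return np.round(c,1),np.round(s,1),round(a,1)
def plan(target,yaw=None,R=None):
    """rows components from the current commanded(measured) pose to target TCP"""
    s=sense();R0=Ro.from_euler('xyz',s["tcp_rot"])
    Rt=Ro.from_euler('xyz',[np.pi,0,yaw]) if R is None else R
    d=R0.inv().apply(np.asarray(target)-s["eef_pos"])/400
    w=np.degrees((R0.inv()*Rt).as_rotvec())/60
    return np.round(np.r_[d,w],4).tolist()
E
python3 - <<'E'
from h import *
for n in ["side","top"]:
    f=optics.grab_frame(n);W=cloud(f);np.save(n+"W.npy",W)
    if n=="side": save(f["img"],"c1.png",(190,80,330,200),5)
    for t in ["stand","tray","soap","carton","tealight","bottle"]:
        for d in nets.trace(t,n)[:4]:
            m=d["mask"];P=W[m];P=P[~np.isnan(P[:,0])];ys,xs=np.nonzero(m)
            zt=np.percentile(P[:,2],95);T=P[abs(P[:,2]-zt)<5]
            print(n,t,round(d["confidence"],2),"px",round(xs.mean()),round(ys.mean()),"z95",round(zt,1),"med",np.round(np.median(P,0)),"top",len(T),rect(T),f["img"][m].mean(0).round())
# lamp/overhead
W=np.load("sideW.npy");W2=np.load("topW.npy")
for V in (W,W2):
    P=V.reshape(-1,3);P=P[~np.isnan(P[:,0])]
    for x0 in range(250,800,50):
        print(x0,[ (int(np.nanmax(q)) if len(q:=P[(P[:,0]>=x0)&(P[:,0]<x0+50)&(P[:,1]>=y0)&(P[:,1]<y0+50)][:,2]) else -1) for y0 in range(-350,600,50)])
E
```

```text
side stand 0.9 px 309 219 z95 48.9 med [594. -25.  40.] top 961 (array([592.2,  -6.3]), array([124.7, 199.3]), 3.6) [126.  79.  45.]
side tray 0.79 px 236 245 z95 42.9 med [425. -78.  15.] top 90 (array([424.5, -62.2]), array([62.8,  7.1]), 3.8) [224. 191. 123.]
side soap 0.58 px 236 309 z95 27.9 med [ 430. -246.   26.] top 855 (array([ 429.7, -239.3]), array([74.7, 49.6]), 39.7) [223. 219. 203.]
side carton 0.76 px 242 133 z95 41.7 med [435. 345.  38.] top 197 (array([431.3, 365.5]), array([50.5, 67.4]), 13.6) [44. 41. 40.]
side tealight 0.69 px 307 309 z95 14.9 med [ 569. -239.    9.] top 122 (array([ 569. , -238.3]), array([38.5, 35.5]), 84.4) [169. 190. 157.]
side bottle 0.75 px 237 155 z95 89.4 med [421. 220.  46.] top 26 (array([424.5, 178.2]), array([ 13.5, 112.9]), 2.7) [78. 39. 29.]
side bottle 0.67 px 243 180 z95 89.3 med [440. 114.  46.] top 41 (array([439.9, 122.4]), array([16.6, 17.6]), 89.9) [ 34.  63. 121.]
side bottle 0.59 px 217 142 z95 89.6 med [364. 281.  50.] top 26 (array([362.5, 289.6]), array([14.7, 21.3]), 23.4) [155.  82.  15.]
side bottle 0.48 px 228 114 z95
[... 2095 characters left out ...]
 690, 687, 591, 2, 3]
400 [-1, 28, 30, 24, 19, 54, 19, 20, 2, 90, 3, 91, 689, 689, 42, 677, 614, 545, 121]
450 [-1, 23, 27, 17, 19, 51, 19, 20, 3, 87, 3, 689, 689, 39, 35, 678, 120, 500, 475]
500 [-1, 3, 2, 5, 44, 44, 44, 42, 44, 2, 59, 689, 44, 2, 667, 668, 15, 121, 454]
550 [-1, 16, 19, 4, 40, 41, 41, 41, 41, 3, 688, 689, 127, 663, 675, 666, 23, 2, 62]
600 [-853, 31, 3, 3, 43, 49, 49, 51, 51, 2, 3, 689, 679, 672, 656, 661, 1, 2, 455]
650 [-1, 78, 36, 81, 81, 82, 50, 51, 47, 2, 6, 689, 1, -1, 13, 98, 97, 502, 488]
700 [-1, 106, 130, 131, 130, 131, 130, 25, 23, 24, 37, 636, 629, 568, 3, 99, 576, 563, 26]
750 [-1, 35, 131, 131, 131, 131, 130, 50, 52, 52, 55, 26, 2, 561, 538, 546, 566, 17, 30]
```

View pics/c1.png

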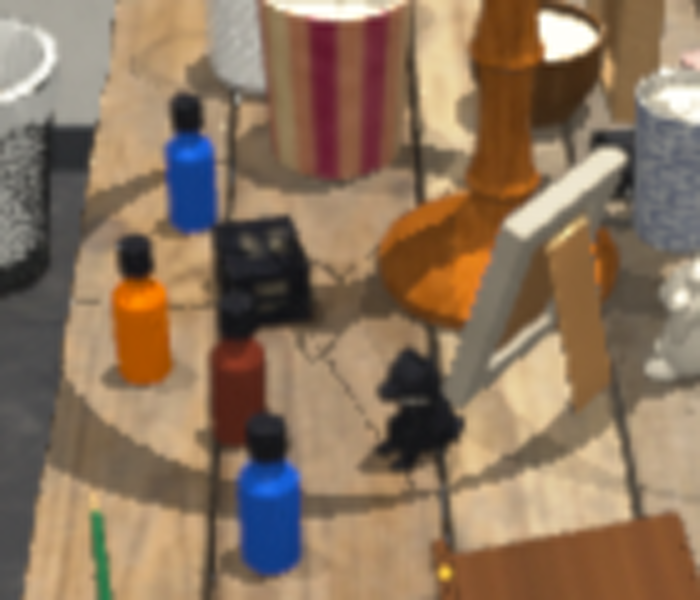

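```bash
python3 - <<'E'
from h import *
for n in ("side","top"):
    W=np.load(n+"W.npy")
    for z0 in range(300,720,40):
        m=(W[...,2]>=z0)&(W[...,2]<z0+40)&(W[...,1]>60);P=W[m]
        if len(P)>20:
            A=np.c_[2*P[:,:2],np.ones(len(P))];c=np.linalg.lstsq(A,(P[:,:2]**2).sum(1),rcond=None)[0]
            print(n,z0,len(P),"min",P.min(0).round(),"max",P.max(0).round(),"circ",c[:2].round(),np.sqrt(c[2]+c[0]**2+c[1]**2).round())
f=optics.grab_frame("top");W=cloud(f);z=W[...,2].copy();save(cv2.applyColorMap(np.uint8(np.clip(np.nan_to_num(z)/700*255,0,255)),2),"d.png",None,1.5)
E
```

```text
side 300 215 min [556. 369. 300.] max [601. 399. 340.] circ [578. 390.] 16.0
side 340 231 min [-14.  60. 340.] max [594. 397. 380.] circ [369.  88.] 361.0
side 380 110 min [563. 374. 380.] max [595. 393. 402.] circ [579. 391.] 14.0
side 420 52 min [526. 197. 452.] max [622. 208. 456.] circ [576. 306.] 107.0
top 300 596 min [ 95.  60. 300.] max [604. 412. 340.] circ [350. 270.] 253.0
top 340 602 min [106.  60. 340.] max [594. 406. 380.] circ [350. 265.] 253.0
top 380 567 min [123.  60. 380.] max [604. 413. 420.] circ [361. 249.] 252.0
top 420 1917 min [137.  60. 420.] max [772. 574. 460.] circ [455. 298.] 269.0
top 460 4401 min [155.  60. 460.] max [773. 568. 500.] circ [511. 312.] 257.0
top 500 4409 min [170.  60. 500.] max [773. 542. 540.] circ [548. 342.] 212.0
top 540 2569 min [390. 201. 540.] max [766. 515. 580.] circ [582. 388.] 183.0
top 580 3133 min [390. 201. 580.] max [736. 475. 620.] circ [532. 313.] 117.0
top 620 2635 min [391. 201. 620.] max [712. 445. 660.] circ [530. 315.] 114.0
top 660 3583 min [387. 199. 660.] max [683. 428. 690.] circ [530. 314.] 117.0
```

View pics/d.png

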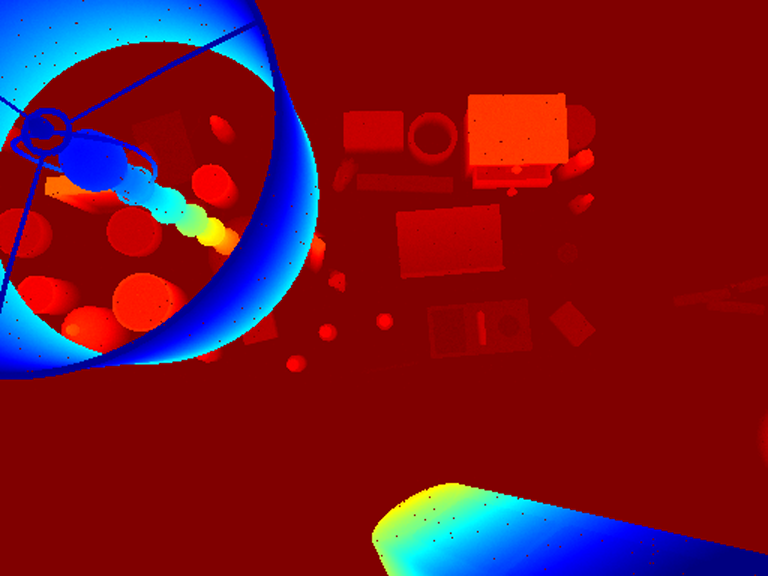

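```bash
cat > rec.py <<'E'
import json
from h import *
def log():
    s=sense()
    open("q.log","a").write(json.dumps([np.asarray(s["qpos"]).tolist(),np.asarray(s["eef_pos"]).tolist(),np.asarray(s["tcp_rot"]).tolist()])+"\n")
E
python3 - <<'E'
from rec import *
log();print(plan([425,-60.5,250],0.066))
E
```

```text
[0.8808, -0.9492, 0.0082, -0.0, -0.0, 0.3827]
```

carry_out(increments=[[[0.881,-0.949,0.008,0,0,0.383],[0.881,-0.949,0.008,0,0,0.383],[0.881,-0.949,0.008,0,0,0.383],[0.881,-0.949,0.008,0,0,0.383],[0.881,-0.949,0.008,0,0,0.383]]])

```text
clock: 2.22
eef_pos: [339.2, -356.3, 252.0]
tcp_rot: [3.141, -0.0, 0.063]
contact_force: [1.4, -0.4, 0.4]
opening: 0.998
```

```bash
python3 - <<'E'
from rec import *
log();print(plan([425,-60.5,250],0.066))
E
```

```text
[0.2605, -0.7245, 0.0049, 0.0001, -0.0002, -0.0031]
```

carry_out(increments=[[[0.26,-0.724,0.005,0,0,-0.003],[0.26,-0.724,0.005,0,0,-0.003],[0.26,-0.724,0.005,0,0,-0.003],[0.26,-0.724,0.005,0,0,-0.003],[0.26,-0.724,0.005,0,0,-0.003]]])

```text
clock: 2.63
eef_pos: [396.6, -155.9, 251.0]
tcp_rot: [3.141, -0.001, 0.068]
contact_force: [1.7, -0.6, -1.0]
opening: 1.001
```

```bash
python3 - <<'E'
from rec import *
log();print(plan([425,-60.5,250],0.066))
E
```

```text
[0.087, -0.2331, 0.0024, 0.0004, -0.0008, 0.0023]
```

carry_out(increments=[[[0.087,-0.233,0.002,0,0,0],[0.087,-0.233,0.002,0,0,0],[0.087,-0.233,0.002,0,0,0],[0.087,-0.233,0.002,0,0,0]]])

```text
clock: 2.97
eef_pos: [425.7, -59.3, 250.1]
tcp_rot: [-3.141, -0.001, 0.073]
contact_force: [-0.1, -1.5, 0.2]
opening: 1.002
```

```bash
python3 - <<'E'
from rec import *
log();s=sense();print(s["eef_pos"],s["tcp_rot"],s["qpos"])
f=optics.grab_frame("wrist");W=cloud(f);save(f["img"],"w1.png")
Z=W[...,2]
m=(abs(W[...,0]-425)<90)&(abs(W[...,1]+60)<120)
for lo,hi in((12,21),(45,60)):
    P=W[m&(Z>lo)&(Z<hi)];print(lo,len(P),np.median(P,0),rect(P))
f=optics.grab_frame("side");
E
```

```text
[425.66867368 -59.31002648 250.10173422] [-3.14090685e+00 -1.00492366e-03  7.26364970e-02] [-1.42592719e-01  4.48809276e-02  2.03186234e+00  1.01176956e-03
  1.06401434e+00  1.35507606e+00]
12 7981 [430.05165448 -81.12483439  15.04448296] (array([424. , -59.3]), array([100.6, 196.6]), 3.8)
45 453 [427.01447137 -59.11504751  50.35839614] (array([425.2, -59.2]), array([62.7,  9.4]), 2.9)
```

View pics/w1.png

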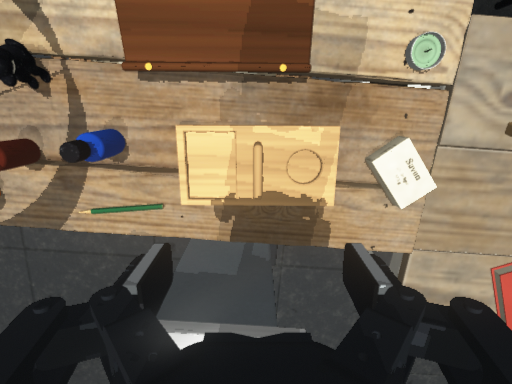

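```bash
python3 - <<'E'
from rec import *
print(plan([424.8,-59.5,44],0.066))
E
```

```text
[0.0002, -0.0062, 0.5148, 0.0003, -0.0, 0.005]
```

carry_out(increments=[[[0,0,0.1,0,0,0.005],[0,0,0.2,0,0,0.005],[0,0,0.3,0,0,0.005],[0,0,0.39,0,0,0.005],[0,0,0.45,0,0,0.005]]])

```text
clock: 3.48
eef_pos: [423.1, -63.5, 67.2]
tcp_rot: [-3.141, 0.002, 0.062]
contact_force: [0.2, -0.4, -0.3]
opening: 1.0
```

```bash
python3 - <<'E'
from rec import *
log();print(plan([424.8,-59.5,44],0.066))
E
```

```text
[0.0051, -0.0098, 0.058, -0.0003, 0.0024, -0.0039]
```

carry_out(increments=[[[0,0,0,0,0,0],[0,0,0,0,0,0]]])

```text
clock: 3.65
eef_pos: [423.8, -63.3, 69.3]
tcp_rot: [-3.141, 0.003, 0.062]
contact_force: [-0.3, 0.8, 0.2]
opening: 1.001
```

```bash
python3 - <<'E'
from rec import *
log();print(sense()["eef_pos"],plan([424.8,-59.5,44],0.066))
E
```

```text
[423.82233531 -63.27096697  69.31154053] [0.0032, -0.0092, 0.0633, -0.0005, 0.003, -0.0037]
```

carry_out(increments=[[[0.003,-0.009,0.03,0,0.003,-0.004],[0.003,-0.009,0.063,0,0.003,-0.004],[0.003,-0.009,0.063,0,0.003,-0.004]]])

```text
clock: 3.9
eef_pos: [426.3, -59.3, 45.2]
tcp_rot: [3.141, -0.004, 0.067]
contact_force: [-0.3, 0.1, 0.5]
opening: 1.0
```

carry_out(increments=[[[0,0,0,0,0,0],[0,0,0,0,0,0],[0,0,0,0,0,0],[0,0,0,0,0,0],[0,0,0,0,0,0]]], hand=1, squeeze=70)

```text
clock: 4.32
eef_pos: [426.2, -58.8, 45.3]
tcp_rot: [3.141, -0.004, 0.068]
contact_force: [-0.7, 0.3, 0.5]
opening: 0.301
```

carry_out(increments=[[[0,0,0,0,0,0],[0,0,0,0,0,0],[0,0,0,0,0,0]]])

```text
clock: 4.57
eef_pos: [426.0, -58.7, 45.1]
tcp_rot: [3.141, -0.004, 0.068]
contact_force: [-0.8, -0.1, 9.1]
opening: 0.104
```

```bash
python3 - <<'E'
from rec import *
log();s=sense();print(s["eef_pos"],s["tcp_rot"])
f=optics.grab_frame("wrist");save(f["img"],"w2.png")
L=[__import__("json").loads(l) for l in open("q.log")]
E
```

```text
[426.04506628 -58.70928735  45.10192883] [ 3.14148867 -0.00360359  0.06785347]
```

View pics/w2.png

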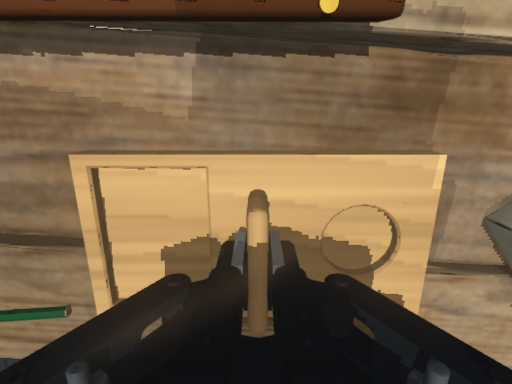

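carry_out(increments=[[[0,0,0,0,0,0],[0,0,-0.02,0,0,0],[0,0,-0.06,0,0,0],[0,0,-0.11,0,0,0],[0,0,-0.16,0,0,0]]])

```text
clock: 5.03
eef_pos: [424.7, -58.5, 109.2]
tcp_rot: [-3.141, -0.001, 0.068]
contact_force: [0.3, -0.0, -4.4]
opening: 0.102
```

carry_out(increments=[[[0,0,-0.05,0,0,0],[0,0,-0.1,0,0,0],[0,0,-0.12,0,0,0],[0,0,-0.12,0,0,0]]])

```text
clock: 5.37
eef_pos: [426.4, -58.8, 158.3]
tcp_rot: [3.141, -0.006, 0.068]
contact_force: [0.3, -0.6, -2.9]
opening: 0.106
```

```bash
python3 - <<'E'
from rec import *
log();s=sense();print(s["eef_pos"],s["tcp_rot"])
Ws={}
for n in ("wrist","side","top"):
    f=optics.grab_frame(n);save(f["img"],n+"3.png");W=cloud(f);np.save(n+"W3.npy",W)
    m=(W[...,0]>520)&(W[...,0]<670)&(abs(W[...,1]+4)<112)&(W[...,2]>25)&(W[...,2]<60)
    P=W[m]
    if len(P)<100: print(n,len(P));continue
    # board plane
    B=P[(P[:,0]>560)&(P[:,0]<640)]
    A=np.c_[B[:,:2],np.ones(len(B))]
    for k in range(4):
        c=np.linalg.lstsq(A,B[:,2],rcond=None)[0];e=B[:,2]-A@c;k=abs(e)<2;A=A[k];B=B[k]
    print(n,"plane slope",c[:2],"deg",np.degrees(np.arctan(np.hypot(*c[:2]))),"z at 597,-4",c@[597,-4,1],len(P),rect(P),"updir",np.degrees(np.arctan2(c[1],c[0])))
E
```

```text
[426.37808379 -58.83417984 158.29058584] [ 3.1408964  -0.00636096  0.06791901]
wrist plane slope [0.16824259 0.01035978] deg 9.56790741853459 z at 597,-4 38.66047180499825 16141 (array([549.1,  -6.5]), array([ 42. , 199.6]), 3.9) updir 3.523621822165082
side plane slope [0.17639925 0.01282117] deg 10.029870395650551 z at 597,-4 40.038286247049896 3457 (array([591.5,  -5.1]), array([127.2, 202.1]), 3.7) updir 4.157101246568898
top plane slope [0.17922421 0.00873687] deg 10.172727785218246 z at 597,-4 37.72403967055651 3040 (array([594. ,  -5.8]), array([127.5, 200.6]), 3.7) updir 2.7908604205942504
```

View pics/side3.png

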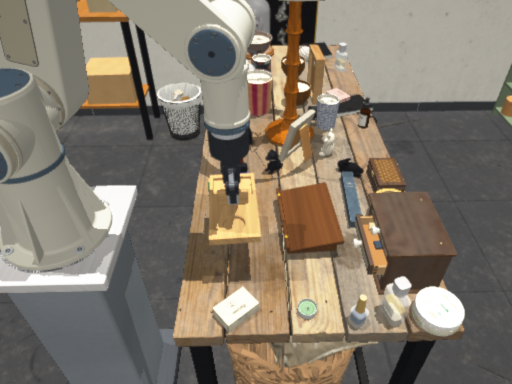

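View pics/wrist3.png

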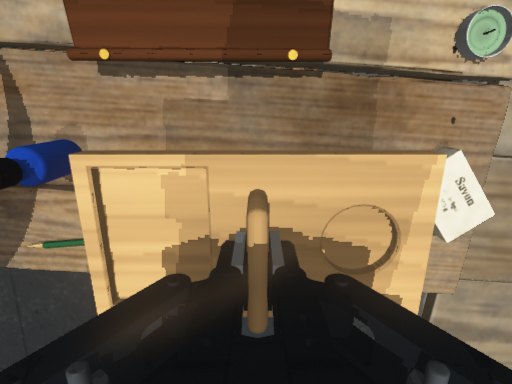

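```bash
cat >> rec.py <<'E'
YAW=0.0646; SO=np.array([595,-5.2,0])
RB=Ro.from_euler('xyz',[0,-np.radians(10),YAW])       # tray/board axes
RT=RB*Ro.from_euler('x',np.pi)
TO=SO+Ro.from_euler('z',YAW).apply([-7,0,39])          # seated tray origin
def tw(p): return TO+RB.apply(p)
def show(tgt,**k):
    log();s=sense();d=plan(tgt,**k);print("pos",np.round(s["eef_pos"],1),"rot",np.round(s["tcp_rot"],3),"tgt",np.round(tgt,1),"cmd",d,"rows",round(np.linalg.norm(d[:3])*400/41.7,1),round(np.linalg.norm(d[3:])*60/7.16,1),"F",np.round(s["contact_force"],1),"op",round(s["opening"]*85,1))
E
python3 - <<'E'
from rec import *
for h in (60,10): show(tw([5+1.4,0,45.1+h]),R=RT)
E
```

```text
pos [424.7 -58.6 155.7] rot [-3.141e+00 -2.000e-03  6.800e-02] tgt [576.1  -6.4 143.6] cmd [0.3865, -0.1045, 0.0309, -0.0006, 0.1651, 0.003] rows 3.9 1.4 F [-0.2 -0.9 -3.3] op 8.9
pos [424.7 -58.6 155.7] rot [-3.141e+00 -2.000e-03  6.800e-02] tgt [584.8  -5.9  94.4] cmd [0.408, -0.1044, 0.1541, -0.0006, 0.1651, 0.003] rows 4.3 1.4 F [-0.2 -0.9 -3.3] op 8.9
```

carry_out(increments=[[[0.07,-0.02,0.005,0,0.03,0],[0.15,-0.04,0.01,0,0.07,0],[0.24,-0.065,0.02,0,0.11,0],[0.33,-0.09,0.028,0,0.15,0.003],[0.386,-0.104,0.031,0,0.165,0.003]]])

```text
clock: 5.93
eef_pos: [578.3, -5.6, 142.6]
tcp_rot: [-3.141, -0.176, 0.065]
contact_force: [0.6, -0.3, -3.0]
opening: 0.107
```

carry_out(increments=[[[0,0,0,0,0,0],[0,0,0,0,0,0]]])

```text
clock: 6.1
eef_pos: [576.0, -6.3, 142.6]
tcp_rot: [-3.141, -0.172, 0.066]
contact_force: [-1.0, 0.3, -3.3]
opening: 0.102
```

```bash
python3 - <<'E'
from rec import *
for h in (60,8,0): show(tw([5+1.4,0,45.1+h]),R=RT)
for n in ("side","top"):
    f=optics.grab_frame(n);save(f["img"],n+"4.png",(180,100,360,280) if n=="side" else (230,100,370,260),3)
    W=cloud(f);L=RB.inv().apply((W-TO).reshape(-1,3)).reshape(W.shape)
    m=(abs(L[...,2]-76)<5)&(abs(L[...,1])<120)&(abs(L[...,0])<80);P=L[m];print(n,len(P),rect(P),np.median(P[:,2]))
E
```

```text
pos [576.   -6.3 142.6] rot [-3.141 -0.172  0.066] tgt [576.1  -6.4 143.6] cmd [0.0007, 0.0003, -0.0025, -0.0007, 0.0023, 0.0009] rows 0.0 0.0 F [-1.   0.3 -3.3] op 8.6
pos [576.   -6.3 142.6] rot [-3.141 -0.172  0.066] tgt [585.1  -5.8  92.4] cmd [0.001, 0.0004, 0.1275, -0.0007, 0.0023, 0.0009] rows 1.2 0.0 F [-1.   0.3 -3.3] op 8.6
pos [576.   -6.3 142.6] rot [-3.141 -0.172  0.066] tgt [586.5  -5.8  84.5] cmd [0.001, 0.0004, 0.1475, -0.0007, 0.0023, 0.0009] rows 1.4 0.0 F [-1.   0.3 -3.3] op 8.6
side 1691 (array([3.9, 0.3]), array([100. , 201.4]), 0.1) 75.11454744336184
top 252 (array([ 4.9, 57.9]), array([ 77.1, 100. ]), 89.7) 73.12885277189093
```

View pics/side4.png

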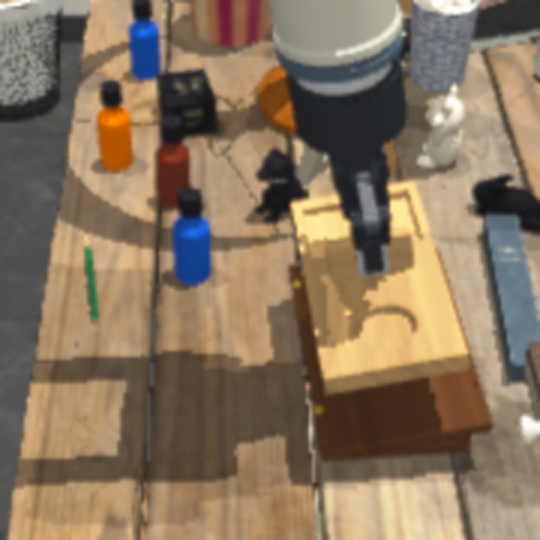

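carry_out(increments=[[[0.001,0,0.06,0,0,0],[0.001,0,0.11,0,0,0],[0.001,0,0.13,0,0,0],[0.001,0,0.138,0,0,0],[0.001,0,0.138,0,0,0]]])

```text
clock: 6.62
eef_pos: [585.8, -6.3, 89.8]
tcp_rot: [-3.141, -0.174, 0.064]
contact_force: [-0.1, 0.2, -3.1]
opening: 0.104
```

```bash
python3 - <<'E'
from rec import *
show(tw([5+1.4,0,45.1+0]),R=RT)
for n in ("side",):
    f=optics.grab_frame(n);save(f["img"],n+"5.png",(240,140,380,280) ,4)
E
```

```text
pos [585.8  -6.3  89.8] rot [-3.141 -0.174  0.064] tgt [586.5  -5.8  84.5] cmd [-0.0004, -0.0014, 0.0133, -0.0004, 0.0007, -0.0003] rows 0.1 0.0 F [-0.1  0.2 -3.1] op 8.8
```

View pics/side5.png

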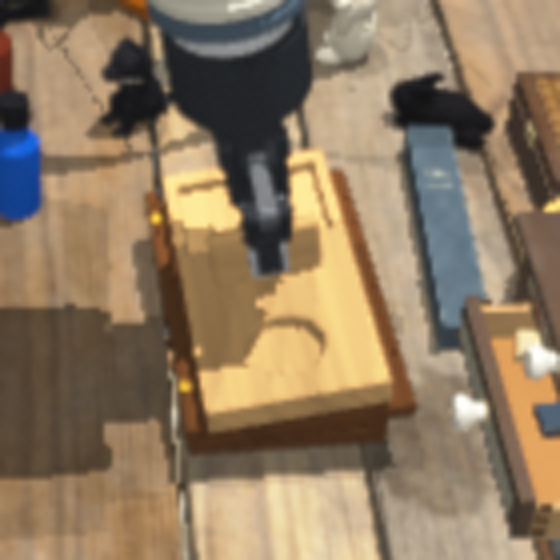

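Still about 5 mm above the board; step down until the weight comes off the wrist.

carry_out(increments=[[[0,-0.001,0.004,0,0,0],[0,-0.001,0.009,0,0,0],[0,-0.001,0.009,0,0,0]]])

```text
clock: 6.92
eef_pos: [587.6, -5.6, 87.4]
tcp_rot: [-3.141, -0.177, 0.065]
contact_force: [0.2, 0.8, -2.4]
opening: 0.111
```

carry_out(increments=[[[0,0,0.0025,0,0,0],[0,0,0.005,0,0,0],[0,0,0.005,0,0,0]]])

```text
clock: 7.17
eef_pos: [587.7, -5.6, 84.9]
tcp_rot: [-3.141, -0.176, 0.065]
contact_force: [0.3, 0.3, -3.6]
opening: 0.103
```

carry_out(increments=[[[0,0,0.003,0,0,0],[0,0,0.006,0,0,0],[0,0,0.006,0,0,0]]])

```text
clock: 7.42
eef_pos: [589.9, -5.6, 84.4]
tcp_rot: [3.142, -0.18, 0.065]
contact_force: [-3.3, -0.1, 12.7]
opening: 0.105
```

carry_out(increments=[[[0,0,-0.004,0,0,0],[0,0,-0.004,0,0,0],[0,0,-0.004,0,0,0],[0,0,-0.004,0,0,0],[0,0,-0.004,0,0,0]]], hand=0)

```text
clock: 7.83
eef_pos: [587.7, -5.6, 84.0]
tcp_rot: [-3.141, -0.176, 0.065]
contact_force: [0.0, -0.6, 0.4]
opening: 0.808
```

carry_out(increments=[[[0,0,0,0,0,0],[0,0,0,0,0,0],[0,0,-0.05,0,0,0],[0,0,-0.15,0,0,0],[0,0,-0.25,0,0,0]]])

```text
clock: 8.25
eef_pos: [569.0, -6.7, 182.2]
tcp_rot: [-3.141, -0.172, 0.065]
contact_force: [1.4, 0.1, 0.1]
opening: 0.997
```

```bash
python3 - <<'E'
from rec import *
show(tw([5+1.4,0,45.1+0]),R=RT)
for n in ("side","wrist","top"):
    f=optics.grab_frame(n);save(f["img"],n+"6.png",(240,140,380,280) if n=="side" else None,4 if n=="side" else 1)
    W=cloud(f);L=RB.inv().apply((W-TO).reshape(-1,3)).reshape(W.shape)
    m=(abs(L[...,2]-16)<4)&(abs(L[...,1])<130)&(abs(L[...,0])<90);P=L[m];print(n,len(P),rect(P),np.median(P[:,2]))
    m=(abs(L[...,2]-50)<6)&(abs(L[...,1])<30)&(abs(L[...,0])<50);P=L[m];print(n,len(P),rect(P) if len(P) else 0)
E
```

```text
pos [569.   -6.7 182.2] rot [-3.141 -0.172  0.065] tgt [586.5  -5.8  84.5] cmd [0.0014, 0.0005, 0.248, -0.0006, 0.0023, 0.0] rows 2.4 0.0 F [1.4 0.1 0.1] op 84.8
side 1715 (array([ 16. , -14.5]), array([228.4, 148.6]), 89.6) 15.420581054644966
side 127 (array([ 0.1, -1.8]), array([62.4, 13.8]), 3.5)
wrist 13718 (array([ 15.9, -14.1]), array([147.4, 225.4]), 0.0) 14.479666910863441
wrist 867 (array([0.2, 0.3]), array([63.1,  9.6]), 0.4)
top 278 (array([ 11.3, -16.6]), array([117.7, 243.1]), 10.0) 13.77892415023516
top 0 0
```

View pics/side6.png

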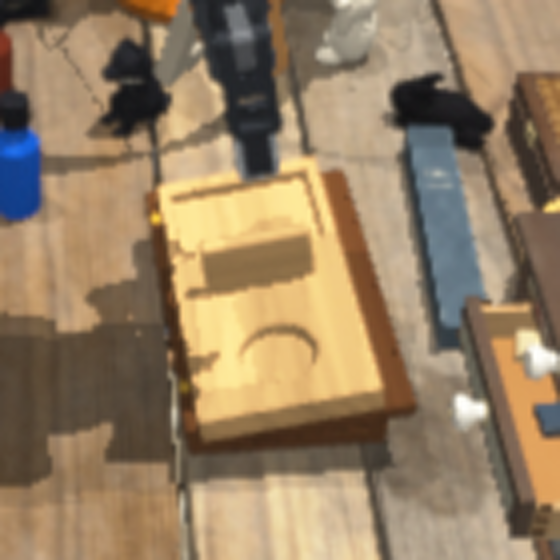

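View pics/wrist6.png

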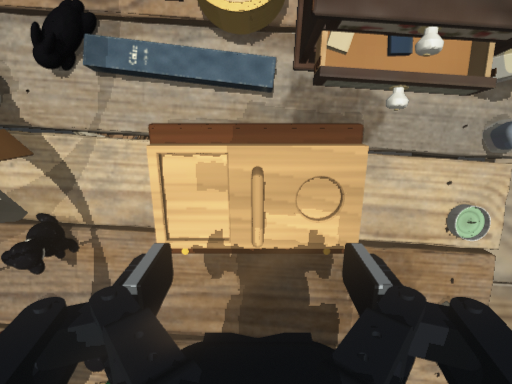

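```bash
python3 - <<'E'
from rec import *
s=sense();f=optics.grab_frame("wrist");W=cloud(f)
R0=Ro.from_euler('xyz',s["tcp_rot"]);L=R0.inv().apply((W-s["eef_pos"]).reshape(-1,3));L=L[(abs(L[:,0])<25)&(abs(L[:,1])<75)&(L[:,2]<60)&(L[:,2]>-60)]
for a in range(-70,71,10):
    q=L[(L[:,1]>=a)&(L[:,1]<a+10)]
    if len(q):print(a,len(q),q[:,2].max().round(1),q[:,0].min().round(),q[:,0].max().round())
# soap again
m=(abs(W[...,0]-431)<70)&(abs(W[...,1]+239)<70)&(abs(W[...,2]-26)<4);print(rect(W[m]) if m.sum() else 0)
show(np.array([431,-238.8,150]),yaw=0.695)
E
```

```text
-70 4279 -31.4 -14.0 14.0
-60 2139 3.3 -13.0 14.0
-50 3554 10.3 -13.0 17.0
-40 1254 -39.6 -2.0 17.0
-30 446 -50.9 8.0 17.0
-20 827 -48.9 8.0 11.0
-10 912 -48.9 8.0 11.0
0 921 -48.4 8.0 12.0
10 713 -49.2 8.0 12.0
20 539 -49.0 8.0 18.0
30 1297 -38.0 -2.0 17.0
40 3544 11.3 -13.0 16.0
50 2528 4.3 -13.0 13.0
60 3878 -31.0 -14.0 14.0
70 337 -36.0 -10.0 13.0
0
pos [571.   -6.8 184. ] rot [-3.142 -0.179  0.065] tgt [ 431.  -238.8  150. ] cmd [-0.3956, 0.5562, 0.0148, 0.0537, -0.165, -0.6003] rows 6.5 5.2 F [-0.4  0.   0.7] op 84.6
```

carry_out(increments=[[[-0.396,0.556,0.015,0.054,-0.165,-0.6],[-0.396,0.556,0.015,0.054,-0.165,-0.6],[-0.396,0.556,0.015,0.054,-0.165,-0.6],[-0.396,0.556,0.015,0.054,-0.165,-0.6],[-0.396,0.556,0.015,0.054,-0.165,-0.6]]])

```text
clock: 8.87
eef_pos: [467.2, -175.6, 156.5]
tcp_rot: [-3.141, -0.012, 0.642]
contact_force: [1.1, -0.7, 0.5]
opening: 1.003
```

```bash
python3 - <<'E'
from rec import *
show(np.array([431,-238.8,150]),yaw=0.695)
E
```

```text
pos [ 467.2 -175.6  156.5] rot [-3.141 -0.012  0.642] tgt [ 431.  -238.8  150. ] cmd [-0.1672, 0.0726, 0.0143, 0.0001, -0.0113, -0.0511] rows 1.8 0.4 F [ 1.1 -0.7  0.5] op 85.3
```

carry_out(increments=[[[-0.08,0.035,0.007,0,-0.005,-0.025],[-0.15,0.065,0.012,0,-0.011,-0.051],[-0.167,0.073,0.014,0,-0.011,-0.051],[-0.167,0.073,0.014,0,-0.011,-0.051]]])

```text
clock: 9.2
eef_pos: [431.0, -238.7, 150.1]
tcp_rot: [3.141, -0.001, 0.685]
contact_force: [0.3, 0.6, 0.5]
opening: 1.003
```

```bash
python3 - <<'E'
from rec import *
f=optics.grab_frame("wrist");W=cloud(f);save(f["img"],"w7.png")
m=(abs(W[...,0]-431)<70)&(abs(W[...,1]+239)<70)&(abs(W[...,2]-26)<5);print(rect(W[m]) if m.sum() else 0, m.sum())
show(np.array([431,-238.8,28]),yaw=0.695)
E
```

```text
(array([ 430.2, -237.9]), array([75.4, 50.1]), 39.9) 4684
pos [ 431.9 -237.7  150.5] rot [ 3.14e+00 -2.00e-03  6.86e-01] tgt [ 431.  -238.8   28. ] cmd [-0.0041, 0.0003, 0.3063, 0.0012, -0.002, -0.0088] rows 2.9 0.1 F [ 0.2  0.1 -0.2] op 85.3
```

View pics/w7.png

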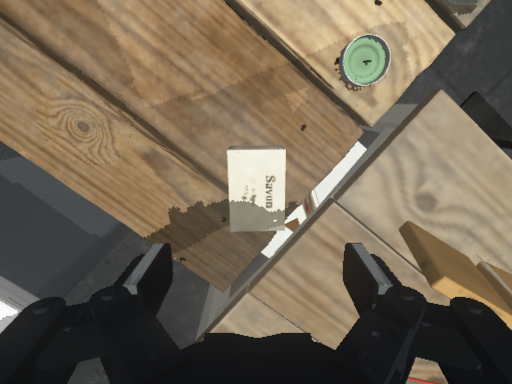

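```bash
python3 - <<'E'
from rec import *
W=np.load("topW3.npy");P=W.reshape(-1,3)
for x0 in range(350,600,50):
    print(x0,[int(np.median(q)) if len(q:=P[(P[:,0]>=x0)&(P[:,0]<x0+50)&(P[:,1]>=y0)&(P[:,1]<y0+20)][:,2]) else None for y0 in range(-420,-200,20)])
f=optics.grab_frame("wrist");W=cloud(f)
for v,u in((330,450),(200,420),(230,330),(300,300),(250,215)):print(v,u,W[v,u].round())
E
```

```text
350 [None, None, None, None, None, None, None, None, None, -1, -1]
400 [-117, None, None, None, None, None, None, None, None, None, None]
450 [-117, -116, None, None, None, None, None, None, None, None, None]
500 [-116, -117, -117, -128, None, None, -3, -2, -2, -2, -3]
550 [-116, -118, -118, -129, None, None, -2, -1, 6, 4, -1]
330 450 [ 475. -279.  196.]
200 420 [ 533. -448. -116.]
230 330 [ 421. -382. -116.]
300 300 [ 305. -428. -116.]
250 215 [ 350. -248.   -0.]
```

Neighbouring table is lower; clear. Descend.

carry_out(increments=[[[-0.004,0,0.09,0,0,-0.009],[-0.004,0,0.18,0,0,-0.009],[-0.004,0,0.26,0,0,-0.009],[-0.004,0,0.3,0,0,-0.009],[-0.004,0,0.306,0,0,-0.009]]])

```text
clock: 9.72
eef_pos: [430.7, -236.4, 26.2]
tcp_rot: [-3.14, -0.001, 0.699]
contact_force: [-0.1, 0.6, -0.0]
opening: 0.999
```

carry_out(increments=[[[0,0,0,0,0,0],[0,0,0,0,0,0]]])

```text
clock: 9.88
eef_pos: [432.9, -238.4, 30.0]
tcp_rot: [3.138, -0.003, 0.699]
contact_force: [0.3, -0.2, 0.1]
opening: 1.004
```

```bash
python3 - <<'E'
from rec import *
show(np.array([431,-238.5,28]),yaw=0.695)
E
```

```text
pos [ 432.9 -238.4   30. ] rot [ 3.138e+00 -3.000e-03  6.990e-01] tgt [ 431.  -238.5   28. ] cmd [-0.0039, -0.0029, 0.005, 0.0039, -0.0028, 0.0037] rows 0.1 0.1 F [ 0.3 -0.2  0.1] op 85.3
```

carry_out(increments=[[[-0.002,0,0.002,0,0,0],[-0.002,0,0.002,0,0,0],[-0.002,0,0.002,0,0,0],[-0.002,0,0.002,0,0,0],[-0.002,0,0.002,0,0,0]]], hand=1, squeeze=50)

```text
clock: 10.3
eef_pos: [432.1, -239.7, 29.8]
tcp_rot: [3.136, -0.003, 0.698]
contact_force: [-1.1, 2.2, 9.4]
opening: 0.576
```

carry_out(increments=[[[0,0,0,0,0,0],[0,0,0,0,0,0]]])

```text
clock: 10.47
eef_pos: [432.0, -239.6, 29.8]
tcp_rot: [3.137, -0.003, 0.698]
contact_force: [-0.8, 2.3, 9.2]
opening: 0.572
```

```bash
python3 - <<'E'
from rec import *
show(np.array([431,-238.5,28]),yaw=0.695)
f=optics.grab_frame("wrist");W=cloud(f);save(f["img"],"w8.png");s=sense()
R0=Ro.from_euler('xyz',s["tcp_rot"]);L=R0.inv().apply((W-s["eef_pos"]).reshape(-1,3))
P=L[(abs(L[:,0])<60)&(abs(L[:,1])<22)&(L[:,2]<8)&(L[:,2]>-3)];print(len(P),P.min(0),P.max(0))
E
```

```text
pos [ 432.  -239.6   29.8] rot [ 3.137e+00 -3.000e-03  6.980e-01] tgt [ 431.  -238.5   28. ] cmd [-0.0001, -0.0039, 0.0045, 0.0048, -0.0032, 0.0024] rows 0.1 0.1 F [-0.8  2.3  9.2] op 48.6
12819 [-37.90215688 -21.99814149   2.40012019] [37.79289886 21.99947986  7.98206234]
```

View pics/w8.png

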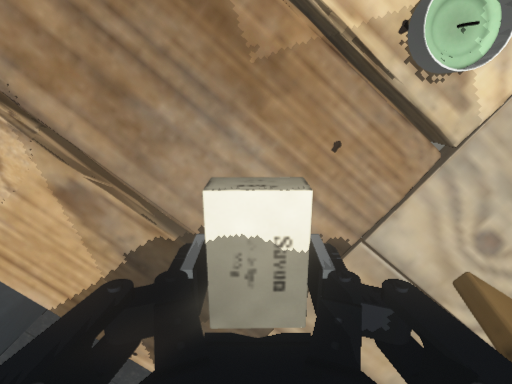

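carry_out(increments=[[[0,0,-0.03,0,0,0],[0,0,-0.1,0,0,0],[0,0,-0.2,0,0,0],[0,0,-0.28,0,0,0],[0,0,-0.3,0,0,0]]])

```text
clock: 10.93
eef_pos: [433.1, -240.5, 153.7]
tcp_rot: [3.131, -0.005, 0.698]
contact_force: [1.6, 0.2, -0.1]
opening: 0.572
```

```bash
python3 - <<'E'
from rec import *
show(tw([0,58,37.8+70]),R=RT)
E
```

```text
pos [ 433.1 -240.5  153.7] rot [ 3.131 -0.005  0.698] tgt [565.6  51.  145.2] cmd [0.722, -0.346, 0.0214, -0.0447, 0.1531, 0.6036] rows 7.7 5.2 F [ 1.6  0.2 -0.1] op 48.6
```

carry_out(increments=[[[0.06,-0.03,0,0,0,0],[0.15,-0.07,0,-0.01,0.03,0.12],[0.24,-0.115,0.005,-0.02,0.06,0.23],[0.33,-0.16,0.01,-0.025,0.08,0.34],[0.42,-0.2,0.012,-0.03,0.1,0.44]]])

```text
clock: 11.35
eef_pos: [507.4, -69.8, 143.8]
tcp_rot: [3.134, -0.112, 0.234]
contact_force: [1.2, -0.1, -1.5]
opening: 0.57
```

```bash
python3 - <<'E'
from rec import *
show(tw([0,58,37.8+70]),R=RT)
E
```

```text
pos [507.4 -69.8 143.8] rot [ 3.134 -0.112  0.234] tgt [565.6  51.  145.2] cmd [0.2106, -0.2602, 0.0182, -0.0155, 0.0587, 0.1605] rows 3.2 1.4 F [ 1.2 -0.1 -1.5] op 48.5
```

carry_out(increments=[[[0.08,-0.1,0.007,-0.005,0.02,0.06],[0.15,-0.185,0.013,-0.01,0.04,0.12],[0.2,-0.245,0.017,-0.015,0.055,0.16],[0.21,-0.26,0.018,-0.015,0.059,0.16],[0.21,-0.26,0.018,-0.015,0.059,0.16]]])

```text
clock: 11.77
eef_pos: [565.4, 52.5, 145.1]
tcp_rot: [3.141, -0.175, 0.076]
contact_force: [-0.1, 0.3, -1.0]
opening: 0.57
```

carry_out(increments=[[[0,0,0,0,0,0],[0,0,0,0,0,0]]])

```text
clock: 11.93
eef_pos: [563.9, 49.0, 144.8]
tcp_rot: [3.141, -0.173, 0.072]
contact_force: [-0.5, 0.3, -0.4]
opening: 0.568
```

```bash
python3 - <<'E'
from rec import *
for h in (70,15,0):show(tw([0,58,37.8+h]),R=RT)
f=optics.grab_frame("wrist");W=cloud(f);save(f["img"],"w9.png")
L=RB.inv().apply((W-TO).reshape(-1,3)).reshape(W.shape)
m=(abs(L[...,2]-103)<5)&(abs(L[...,1]-58)<60)&(abs(L[...,0])<60);m&=f["img"].min(-1)>120;P=L[m];print(len(P),rect(P),np.median(P,0))
f=optics.grab_frame("side");W=cloud(f);save(f["img"],"s9.png",(230,120,370,280),4)
L=RB.inv().apply((W-TO).reshape(-1,3)).reshape(W.shape)
m=(abs(L[...,2]-103)<5)&(abs(L[...,1]-58)<60)&(abs(L[...,0])<60);m&=f["img"].min(-1)>120;P=L[m];print(len(P),rect(P))
E
```

```text
pos [563.9  49.  144.8] rot [ 3.141 -0.173  0.072] tgt [565.6  51.  145.2] cmd [0.0046, -0.0048, -0.0001, -0.0004, 0.0018, 0.0071] rows 0.1 0.1 F [-0.5  0.3 -0.4] op 48.3
pos [563.9  49.  144.8] rot [ 3.141 -0.173  0.072] tgt [575.1  51.6  91. ] cmd [0.0048, -0.0048, 0.1374, -0.0004, 0.0018, 0.0071] rows 1.3 0.1 F [-0.5  0.3 -0.4] op 48.3
pos [563.9  49.  144.8] rot [ 3.141 -0.173  0.072] tgt [577.7  51.8  76.2] cmd [0.0049, -0.0048, 0.1749, -0.0004, 0.0018, 0.0071] rows 1.7 0.1 F [-0.5  0.3 -0.4] op 48.3
9122 (array([-2. , 56.8]), array([50. , 74.5]), 89.8) [ 14.77035388  55.90438056 102.69520172]
307 (array([-3. , 51.3]), array([74.7, 58.7]), 0.6)
```

View pics/w9.png

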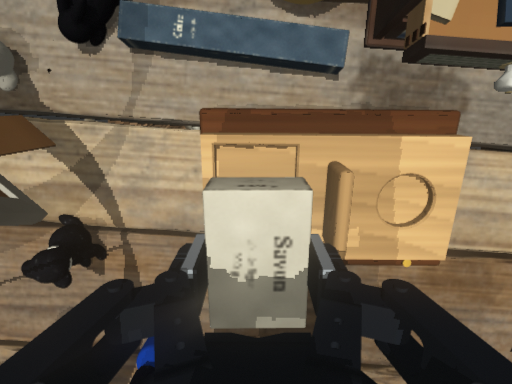

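View pics/s9.png

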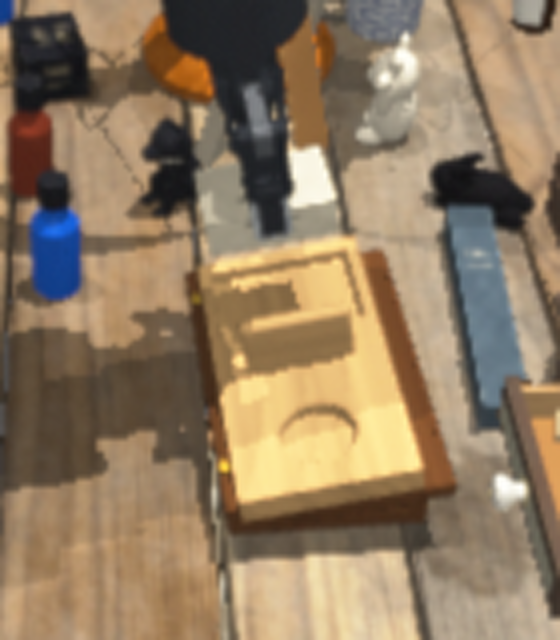

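carry_out(increments=[[[0.005,-0.004,0.05,0,0,0.007],[0.005,-0.004,0.1,0,0,0.007],[0.005,-0.004,0.13,0,0,0.007],[0.005,-0.004,0.145,0,0,0.007],[0.005,-0.004,0.145,0,0,0.007]]])

```text
clock: 12.45
eef_pos: [575.7, 51.4, 87.0]
tcp_rot: [-3.141, -0.171, 0.064]
contact_force: [0.3, 0.1, -0.7]
opening: 0.569
```

```bash
python3 - <<'E'
from rec import *
for h in (0,):show(tw([0,58,37.8+h]),R=RT)
f=optics.grab_frame("wrist");save(f["img"],"w10.png")
E
```

```text
pos [575.7  51.4  87. ] rot [-3.141 -0.171  0.064] tgt [577.7  51.8  76.2] cmd [0.0003, -0.0007, 0.0274, -0.0004, 0.0031, -0.0008] rows 0.3 0.0 F [ 0.3  0.1 -0.7] op 48.4
```

View pics/w10.png

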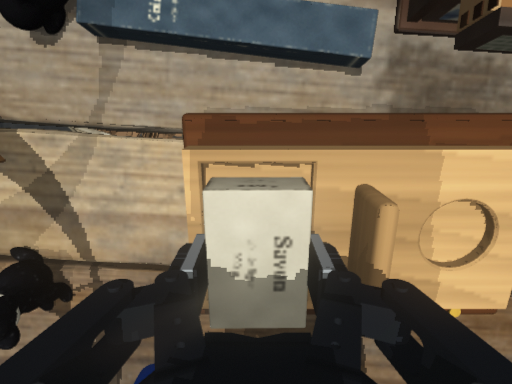

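carry_out(increments=[[[0,0,0.008,0,0,0],[0,0,0.016,0,0,0],[0,0,0.021,0,0,0],[0,0,0.021,0,0,0]]])

```text
clock: 12.83
eef_pos: [578.1, 52.4, 80.1]
tcp_rot: [-3.141, -0.174, 0.065]
contact_force: [-0.2, 0.7, -1.1]
opening: 0.566
```

carry_out(increments=[[[0,0,0.003,0,0,0],[0,0,0.005,0,0,0],[0,0,0.005,0,0,0]]])

```text
clock: 13.08
eef_pos: [578.4, 52.4, 78.1]
tcp_rot: [-3.141, -0.174, 0.065]
contact_force: [0.4, 0.7, -0.7]
opening: 0.576
```

carry_out(increments=[[[0,0,0.003,0,0,0],[0,0,0.006,0,0,0],[0,0,0.006,0,0,0]]])

```text
clock: 13.33
eef_pos: [579.2, 52.4, 76.3]
tcp_rot: [-3.141, -0.175, 0.065]
contact_force: [-2.3, -0.1, 4.2]
opening: 0.574
```

carry_out(increments=[[[0,0,0,0,0,0],[0,0,0,0,0,0],[0,0,0,0,0,0]]], hand=0.3)

```text
clock: 13.58
eef_pos: [578.9, 52.4, 75.8]
tcp_rot: [-3.141, -0.174, 0.065]
contact_force: [0.2, -0.1, 0.2]
opening: 0.699
```

carry_out(increments=[[[0,0,-0.02,0,0,0],[0,0,-0.06,0,0,0],[0,0,-0.15,0,0,0],[0,0,-0.25,0,0,0],[0,0,-0.34,0,0,0]]])

```text
clock: 14.0
eef_pos: [554.6, 50.7, 211.7]
tcp_rot: [-3.141, -0.173, 0.065]
contact_force: [0.7, 0.2, -0.3]
opening: 0.702
```

```bash
python3 - <<'E'
from rec import *
show(tw([0,58,37.8]),R=RT)
for n in("wrist","side"):
    f=optics.grab_frame(n);W=cloud(f);save(f["img"],n+"11.png",(230,120,370,280)if n=="side" else None,4 if n=="side" else 1)
    L=RB.inv().apply((W-TO).reshape(-1,3)).reshape(W.shape)
    m=(abs(L[...,2]-34)<4)&(abs(L[...,1]-58)<45)&(abs(L[...,0])<60);P=L[m];print(len(P),rect(P),np.median(P,0))
E
```

```text
pos [554.6  50.7 211.7] rot [-3.141 -0.173  0.065] tgt [577.7  51.8  76.2] cmd [-0.0016, 0.0012, 0.3435, -0.0007, 0.001, 0.0001] rows 3.3 0.0 F [ 0.7  0.2 -0.3] op 59.6
4110 (array([-0.2, 58.9]), array([75.1, 49.9]), 0.4) [ 2.18525136 59.16376577 32.4632175 ]
461 (array([-0.6, 57.3]), array([74.7, 53.5]), 0.2) [-0.1777055  55.02114081 33.41437266]
```

View pics/wrist11.png

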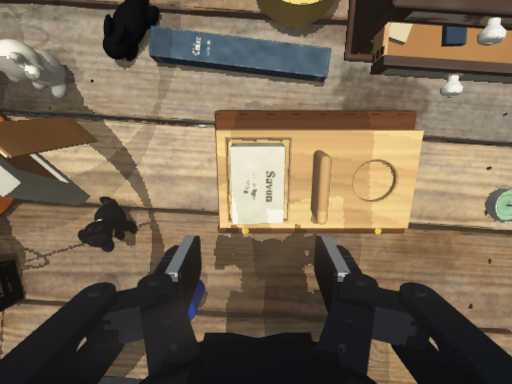

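View pics/side11.png

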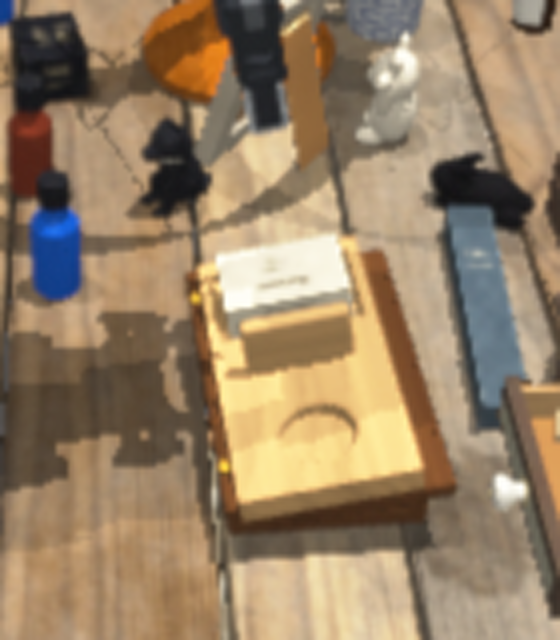

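```bash
python3 - <<'E'
from rec import *
import json
from scipy.optimize import least_squares
D=[json.loads(l) for l in open("q.log")]
def fk(p,q):
    a,d,L1,b,L2,Lt=p
    # frames: base yaw, then pitch about y
    Rz=lambda t:Ro.from_euler('z',t); Ry=lambda t:Ro.from_euler('y',t)
    R1=Rz(q[0]);P=R1.apply([a,0,d]);sh=P
    R2=R1*Ry(q[1]);el=P+R2.apply([0,0,L1])
    R3=R2*Ry(q[2]);wr=el+R3.apply([b,0,L2])
    R4=R3*Rz(q[3]);R5=R4*Ry(q[4]);tc=wr+R5.apply([0,0,Lt])
    return sh,el,wr,tc,R5*Rz(q[5])
res=lambda p:np.concatenate([fk(p,q)[3]-x for q,x,_ in D])
o=least_squares(res,[0,300,350,0,400,250]);print(o.x.round(1),np.abs(o.fun).max(),np.sqrt(np.mean(o.fun**2)))
np.save("kin.npy",o.x)
q,x,e=D[-1];R=fk(o.x,q)[4];T=Ro.from_euler('xyz',e);print((R.inv()*T).as_euler('xyz'))
for i in (0,3,-1):
    q=D[i][0];print(np.round(q,2),[v.round() for v in fk(o.x,q)[:4]])
E
```

```text
[  0.  295.5 567.6  58.2 494.1 322. ] 1.4912075969083745 0.8642588955793974
[ 4.44089210e-16 -2.22044605e-16  1.57079633e+00]
[-1.11  0.35  1.63  0.    1.16 -0.  ] [array([  0.,  -0., 295.]), array([  88., -175.,  828.]), array([ 280., -559.,  575.]), array([ 280., -559.,  253.])]
[-0.14  0.04  2.03  0.    1.06  1.36] [array([  0.,  -0., 295.]), array([ 25.,  -4., 862.]), array([425., -61., 572.]), array([425., -61., 250.])]
[ 0.09  0.22  1.94 -0.01  0.81  1.6 ] [array([  0.,   0., 295.]), array([121.,  11., 850.]), array([499.,  45., 529.]), array([555.,  49., 212.])]
```

```bash
cat >> rec.py <<'E'
from scipy.optimize import least_squares
KP=np.load("kin.npy")
def fk(q,p=KP):
    a,d,L1,b,L2,Lt=p
    Rz=lambda t:Ro.from_euler('z',t); Ry=lambda t:Ro.from_euler('y',t)
    R1=Rz(q[0]);P=R1.apply([a,0,d])
    R2=R1*Ry(q[1]);el=P+R2.apply([0,0,L1]);R3=R2*Ry(q[2]);e2=el+R3.apply([b,0,0]);wr=el+R3.apply([b,0,L2])
    R5=R3*Rz(q[3])*Ry(q[4]);return el,e2,wr,wr+R5.apply([0,0,Lt]),R5*Rz(q[5]+np.pi/2)
LO=np.array([-2.63,-.92,.06,-1.3,0,-3.02]);HI=np.array([2.63,2.1,2.66,4.44,2.69,3.02])
def ik(t,R,q0=None):
    q0=sense()["qpos"] if q0 is None else q0
    def f(q):
        _,_,_,x,r=fk(q);return np.r_[(x-t)/100,(R.inv()*r).as_rotvec()]
    o=least_squares(f,np.clip(q0,LO+1e-3,HI-1e-3),bounds=(LO,HI));return o.x,np.abs(o.fun).max()
def clear(q):
    el,e2,wr,x,_=fk(q);best=[]
    for A,B in((el,wr),(wr,x)):
        S=A+np.linspace(0,1,60)[:,None]*(B-A)
        dr=np.maximum(np.hypot(S[:,0]-580,S[:,1]-390)-192,0);dz=np.maximum(450-S[:,2],0)+np.maximum(S[:,2]-692,0)
        best.append(round(np.hypot(dr,dz).min()))
    return best
E
python3 - <<'E'
from rec import *
psi=np.radians(13.6);c=np.array([432,367,0])
for al in (20,25,30):
    a=np.radians(al);R=Ro.from_euler('xyz',[np.pi,-a,psi]);z=R.apply([0,0,1])
    for s in (0,60,120,160):
        t=c+[0,0,27]-z*(s)-np.array([z[0],z[1],0])*3
        q,e=ik(t,R);print(al,s,t.round(),q.round(2),round(e,4),clear(q),[v.round() for v in fk(q)[:3:2]])
for k in (1,-1):
    R=RB*Ro.from_euler('z',k*np.pi/2)*Ro.from_euler('x',np.pi)
    q,e=ik(tw([0,58,60]),R);print(k,q.round(2),e,clear(q))
    q,e=ik(tw([0,58,140]),R);print(k,q.round(2),e,clear(q))
print("bottle",[ (ik(np.array([425,233,z]),Ro.from_euler('xyz',[np.pi,0,y]))[0].round(2),clear(ik(np.array([425,233,z]),Ro.from_euler('xyz',[np.pi,0,y]))[0])) for z in(50,150) for y in (0,)])
E
```

```text
20 0 [431. 367.  27.] [ 0.81  0.52  2.12 -0.73  0.28  2.82] 0.0 [104, 139] [array([193., 203., 789.]), array([324., 341., 330.])]
20 60 [411. 362.  83.] [ 0.84  0.38  2.14 -0.55  0.38  2.65] 0.0 [108, 110] [array([143., 158., 822.]), array([304., 336., 386.])]
20 120 [391. 357. 140.] [ 0.86  0.26  2.14 -0.43  0.5   2.55] 0.0 [110, 106] [array([ 93., 109., 845.]), array([284., 331., 442.])]
20 160 [378. 354. 177.] [ 0.88  0.17  2.13 -0.38  0.59  2.51] 0.0 [123, 106] [array([ 62.,  76., 855.]), array([271., 328., 480.])]
25 0 [431. 367.  27.] [ 0.82  0.52  2.14 -0.92  0.26  3.02] 0.0492 [114, 148] [array([190., 205., 789.]), array([313., 337., 326.])]
25 60 [406. 361.  81.] [ 0.87  0.38  2.19 -0.89  0.33  3.02] 0.0039 [138, 141] [array([136., 163., 822.]), array([275., 329., 374.])]
25 120 [381. 355. 136.] [ 0.91  0.25  2.21 -0.69  0.43  2.84] 0.0 [147, 141] [array([ 85., 110., 846.]), array([249., 323., 428.])]
25 160 [365. 351. 172.] [ 0.94  0.16  2.2  -0.59  0.51  2.75] 0.0 [162, 141] [array([ 52.,  72., 856.]), array([233., 319., 464.])]
30 0 [431. 367.  27.] [ 0.82  0.51  2.14 -0.
[... 198 characters left out ...]
ray([272., 325., 372.])]
30 120 [372. 353. 131.] [ 0.94  0.24  2.25 -0.86  0.4   3.02] 0.0455 [170, 163] [array([ 81., 111., 846.]), array([229., 315., 417.])]
30 160 [353. 348. 166.] [ 1.    0.15  2.27 -0.82  0.47  3.02] 0.0149 [196, 172] [array([ 47.,  73., 856.]), array([201., 310., 447.])]
1 [ 0.09  0.41  1.98 -0.01  0.58  0.03] 7.022886439056463e-11 [159, 159]
1 [ 0.09  0.27  1.96 -0.01  0.74  0.03] 3.219241540008965e-11 [159, 157]
-1 [0.06 0.41 1.99 0.11 0.57 3.02] 0.05582082938128781 [178, 178]
-1 [0.05 0.27 1.96 0.1  0.73 3.02] 0.06363670318691533 [180, 175]
bottle [(array([0.5 , 0.45, 2.08, 0.  , 0.62, 2.07]), [62, 83]), (array([ 0.5 ,  0.27,  2.02, -0.  ,  0.85,  2.07]), [29, 29])]
```

```bash
python3 - <<'E'
from rec import *
from scipy.spatial.transform import Slerp
psi=np.radians(13.6);c=np.array([432,367,0]);a=np.radians(20)
RC=Ro.from_euler('xyz',[np.pi,-a,psi])*Ro.from_euler('z',np.pi);z=RC.apply([0,0,1])
t=c+[0,0,27]-z*120-np.array([z[0],z[1],0])*3
RA=Ro.from_euler('xyz',[np.pi,0,1.6]);tA=np.array([380,120,200.])
s=sense();R0=Ro.from_euler('xyz',s["tcp_rot"]);q=s["qpos"]
for (p0,r0),(p1,r1) in (((s["eef_pos"],R0),(tA,RA)),((tA,RA),(t,RC))):
    S=Slerp([0,1],Ro.concatenate([r0,r1]))
    for u in np.linspace(0,1,7):
        q,e=ik(p0+u*(p1-p0),S(u),q);print(round(u,2),q.round(2),round(e,4),clear(q))
show(tA,R=RA)
E
```

```text
0.0 [ 0.09  0.21  1.94 -0.01  0.81  1.6 ] 0.0 [160, 156]
0.17 [0.11 0.18 1.98 0.02 0.83 1.35] 0.0 [160, 154]
0.33 [0.13 0.15 2.01 0.03 0.85 1.1 ] 0.0 [159, 152]
0.5 [0.16 0.13 2.05 0.04 0.87 0.87] 0.0 [156, 149]
0.67 [0.2  0.11 2.08 0.03 0.89 0.66] 0.0 [152, 147]
0.83 [0.25 0.08 2.11 0.02 0.92 0.46] 0.0 [147, 145]
1.0 [0.31 0.06 2.14 0.   0.94 0.28] 0.0 [144, 144]
0.0 [0.31 0.06 2.14 0.   0.94 0.28] 0.0 [144, 144]
0.17 [ 0.44  0.08  2.15 -0.07  0.87  0.16] 0.0 [117, 116]
0.33 [ 0.56  0.11  2.15 -0.14  0.8   0.04] 0.0 [102, 99]
0.5 [ 0.66  0.14  2.15 -0.22  0.73 -0.1 ] 0.0 [98, 92]
0.67 [ 0.74  0.18  2.15 -0.3   0.66 -0.24] 0.0 [101, 93]
0.83 [ 0.81  0.21  2.15 -0.37  0.58 -0.4 ] 0.0 [106, 99]
1.0 [ 0.86  0.26  2.14 -0.43  0.5  -0.59] 0.0 [110, 106]
pos [557.9  51.  216.3] rot [-3.141 -0.184  0.065] tgt [380. 120. 200.] cmd [-0.4328, -0.2009, -0.0389, 0.1339, -0.1401, -1.4616] rows 4.6 12.4 F [ 0.1 -0.5 -0.3] op 59.4
```

carry_out(increments=[[[-0.09,-0.04,-0.01,0.01,-0.03,-0.12],[-0.18,-0.08,-0.02,0.03,-0.06,-0.24],[-0.27,-0.12,-0.025,0.04,-0.08,-0.36],[-0.35,-0.16,-0.03,0.05,-0.1,-0.48],[-0.43,-0.2,-0.039,0.06,-0.12,-0.6]]], hand=0)

```text
clock: 14.52
eef_pos: [376.4, 119.4, 194.9]
tcp_rot: [3.137, -0.044, 0.682]
contact_force: [0.3, 0.2, 0.4]
opening: 1.0
```

```bash
python3 - <<'E'
from rec import *
show(np.array([380,120,200.]),R=Ro.from_euler('xyz',[np.pi,0,1.6]))
E
```

```text
pos [376.4 119.4 194.9] rot [ 3.137 -0.044  0.682] tgt [380. 120. 200.] cmd [0.0085, 0.0047, -0.0123, 0.0239, -0.0372, -0.8766] rows 0.2 7.4 F [0.3 0.2 0.4] op 85.0
```

carry_out(increments=[[[0,0,-0.01,0.006,-0.01,-0.12],[0,0,-0.01,0.01,-0.02,-0.24],[0,0,-0.01,0.015,-0.03,-0.36],[0,0,-0.01,0.02,-0.035,-0.48],[0,0,-0.01,0.02,-0.037,-0.6]]])

```text
clock: 14.93
eef_pos: [378.2, 119.4, 199.4]
tcp_rot: [-3.141, -0.004, 1.306]
contact_force: [0.4, 0.0, -0.5]
opening: 0.997
```

```bash
cat >> rec.py <<'E'
PC=np.radians(13.6);CC=np.array([432,367,0])
def cart(s,psi=None,c=None,zz=27,al=20):
    psi=PC if psi is None else psi; c=CC if c is None else np.r_[c,0]
    R=Ro.from_euler('xyz',[np.pi,-np.radians(al),psi])*Ro.from_euler('z',np.pi);z=R.apply([0,0,1])
    return c+[0,0,zz]-z*s-np.array([z[0],z[1],0])*3,R
E
python3 - <<'E'
from rec import *
t,R=cart(140);show(t,R=R)
E
```

```text
pos [378.2 119.4 199.4] rot [-3.141 -0.004  1.306] tgt [384.5 355.5 158.6] cmd [0.5733, -0.1392, 0.1044, -0.341, -0.2067, -1.9565] rows 5.7 16.7 F [ 0.4  0.  -0.5] op 84.8
```

carry_out(increments=[[[0.07,-0.017,0.01,-0.02,-0.013,-0.12],[0.14,-0.034,0.02,-0.04,-0.026,-0.24],[0.21,-0.05,0.03,-0.06,-0.04,-0.36],[0.27,-0.065,0.04,-0.085,-0.05,-0.48],[0.32,-0.08,0.05,-0.106,-0.064,-0.606]]])

```text
clock: 15.35
eef_pos: [381.7, 253.2, 179.8]
tcp_rot: [3.056, 0.09, 1.915]
contact_force: [-0.4, 0.0, -0.2]
opening: 1.002
```

```bash
python3 - <<'E'
from rec import *
t,R=cart(140);show(t,R=R);q=sense()["qpos"];print(q.round(2),clear(q))
E
```

```text
pos [381.7 253.2 179.8] rot [3.056 0.09  1.915] tgt [384.5 355.5 158.6] cmd [0.2423, 0.0898, 0.0394, -0.238, -0.143, -1.3719] rows 2.5 11.7 F [-0.4  0.  -0.2] op 85.2
[ 0.66  0.16  2.09 -0.15  0.84  0.41] [70, 66]
```

carry_out(increments=[[[0,0,0,-0.02,-0.013,-0.12],[0,0,0,-0.04,-0.026,-0.24],[0.04,0.01,0,-0.06,-0.04,-0.36],[0.08,0.025,0.01,-0.08,-0.05,-0.48],[0.12,0.04,0.02,-0.104,-0.063,-0.6]]])

```text
clock: 15.77
eef_pos: [381.6, 302.2, 169.1]
tcp_rot: [3.043, 0.214, 2.526]
contact_force: [0.6, -0.0, 0.7]
opening: 0.999
```

```bash
python3 - <<'E'
from rec import *
t,R=cart(140);show(t,R=R);q=sense()["qpos"];print(q.round(2),clear(q))
E
```

```text
pos [381.6 302.2 169.1] rot [3.043 0.214 2.526] tgt [384.5 355.5 158.6] cmd [0.0753, 0.1113, 0.0217, -0.1376, -0.0822, -0.7873] rows 1.3 6.7 F [ 0.6 -0.   0.7] op 84.9
[ 0.79  0.19  2.1  -0.29  0.74  0.03] [89, 80]
```

carry_out(increments=[[[0.01,0.015,0,-0.02,-0.013,-0.12],[0.02,0.03,0.005,-0.04,-0.026,-0.24],[0.04,0.06,0.01,-0.06,-0.038,-0.36],[0.06,0.085,0.015,-0.085,-0.05,-0.48],[0.07,0.105,0.02,-0.104,-0.063,-0.6]]])

```text
clock: 16.18
eef_pos: [384.6, 352.4, 159.1]
tcp_rot: [3.106, 0.323, -3.128]
contact_force: [0.5, -0.3, -0.6]
opening: 1.002
```

carry_out(increments=[[[0.005,0.005,0,-0.017,-0.01,-0.1],[0.005,0.006,0.002,-0.033,-0.02,-0.187],[0.005,0.006,0.002,-0.033,-0.02,-0.187],[0.005,0.006,0.002,-0.033,-0.02,-0.187]]])

```text
clock: 16.52
eef_pos: [383.0, 353.6, 158.0]
tcp_rot: [3.138, 0.346, -2.931]
contact_force: [0.6, -0.1, -0.5]
opening: 1.001
```

```bash
python3 - <<'E'
from rec import *
t,R=cart(140);show(t,R=R);q=sense()["qpos"];print(q.round(2),clear(q))
f=optics.grab_frame("wrist");W=cloud(f);save(f["img"],"w12.png");np.save("w12W.npy",W)
m=(abs(W[...,0]-432)<70)&(abs(W[...,1]-367)<70)&(abs(W[...,2]-40)<4);P=W[m];print(len(P),rect(P),np.median(P,0))
for d in nets.trace("carton","wrist")[:2]:
    P=W[d["mask"]];P=P[abs(P[:,2]-40)<5];print(d["confidence"],len(P),rect(P))
E
```

```text
pos [383.  353.6 158. ] rot [ 3.138  0.346 -2.931] tgt [384.5 355.5 158.6] cmd [-0.0047, 0.004, 0.0002, -0.0051, -0.0027, -0.0237] rows 0.1 0.2 F [ 0.6 -0.1 -0.5] op 85.1
[ 0.87  0.21  2.14 -0.4   0.55 -0.59] [116, 106]
3093 (array([404.8, 358.5]), array([112.9,  66.1]), 19.3) [428.45519939 366.92520792  38.72459514]
0.8 3122 (array([431.3, 367.5]), array([50.8, 61.9]), 13.2)
```

View pics/w12.png

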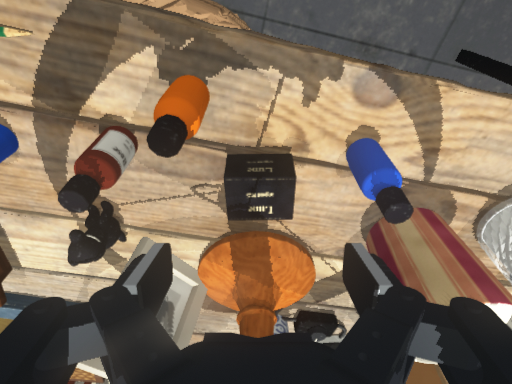

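```bash
python3 - <<'E'
from rec import *
f=optics.grab_frame("wrist");cp=-f["R"].T@f["t"];s=sense();R0=Ro.from_euler('xyz',s["tcp_rot"]);print("cam world",cp.round(),"tool",R0.inv().apply(cp-s["eef_pos"]).round())
global_c=[431.3,367.5]
for S in (60,0):
    t,R=cart(S,np.radians(13.2),global_c);show(t,R=R);q,e=ik(t,R);print(q.round(2),e,clear(q))
E
```

```text
cam world [275. 331. 245.] tool [  75.    1. -119.]
pos [383.4 353.9 158.3] rot [ 3.138  0.347 -2.93 ] tgt [410.3 362.6  83.4] cmd [-0.0024, 0.0063, 0.1999, -0.0024, -0.0021, -0.0171] rows 1.9 0.1 F [-0.1 -0.5 -0.5] op 84.8
[ 0.84  0.38  2.13 -0.55  0.38 -0.47] 4.7401158553839195e-11 [108, 110]
pos [383.4 353.9 158.3] rot [ 3.138  0.347 -2.93 ] tgt [430.3 367.3  27. ] cmd [-0.0028, 0.0067, 0.3499, -0.0024, -0.0021, -0.0171] rows 3.4 0.1 F [-0.1 -0.5 -0.5] op 84.8
[ 0.81  0.52  2.12 -0.73  0.29 -0.3 ] 5.684341886080802e-15 [105, 139]
```

carry_out(increments=[[[-0.001,0.003,0.06,-0.002,-0.002,-0.01],[-0.002,0.006,0.13,-0.002,-0.002,-0.017],[-0.002,0.006,0.2,-0.002,-0.002,-0.017],[-0.003,0.007,0.26,-0.002,-0.002,-0.017],[-0.003,0.007,0.28,-0.002,-0.002,-0.017]]])

```text
clock: 17.08
eef_pos: [421.0, 364.7, 50.5]
tcp_rot: [-3.139, 0.346, -2.91]
contact_force: [-0.6, -0.5, -0.8]
opening: 1.001
```

carry_out(increments=[[[0,0,0,0,0,0],[0,0,0,0,0,0]]])

```text
clock: 17.25
eef_pos: [420.9, 365.2, 53.4]
tcp_rot: [-3.14, 0.348, -2.909]
contact_force: [0.8, -0.3, 0.4]
opening: 1.001
```

```bash
python3 - <<'E'
from rec import *
t,R=cart(0,np.radians(13.2),[431.3,367.5]);show(t,R=R)
f=optics.grab_frame("side");save(f["img"],"s13.png",(180,60,320,200),5)
f=optics.grab_frame("wrist");save(f["img"],"w13.png")
E
```

```text
pos [420.9 365.2  53.4] rot [-3.14   0.348 -2.909] tgt [430.3 367.3  27. ] cmd [-0.0002, -0.0002, 0.0702, -0.0009, -0.0006, 0.0016] rows 0.7 0.0 F [ 0.8 -0.3  0.4] op 85.1
```

View pics/s13.png

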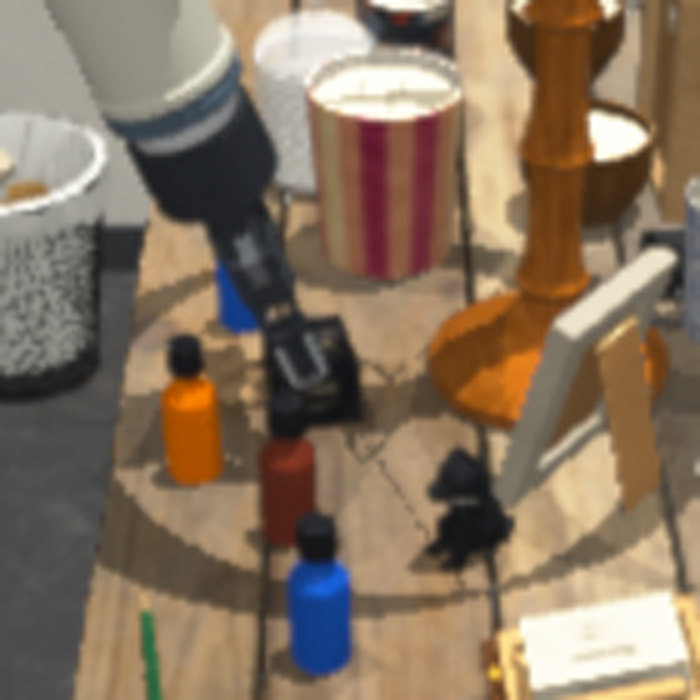

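View pics/w13.png

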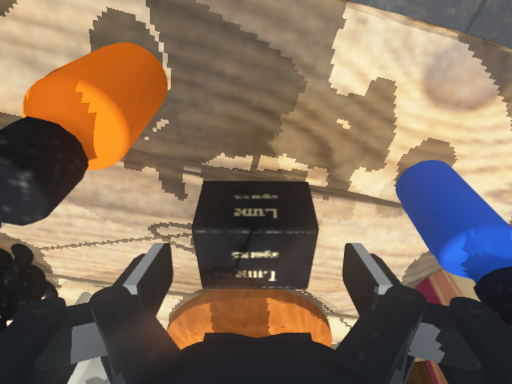

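Nothing touched; carton centred between the pads. Final descent and close.

carry_out(increments=[[[0,0,0.03,0,0,0],[0,0,0.06,0,0,0],[0,0,0.07,0,0,0],[0,0,0.07,0,0,0]]])

```text
clock: 17.68
eef_pos: [430.3, 367.6, 27.3]
tcp_rot: [-3.141, 0.349, -2.909]
contact_force: [-0.2, -0.3, 0.5]
opening: 1.002
```

carry_out(increments=[[[0,0,0,0,0,0],[0,0,0,0,0,0],[0,0,0,0,0,0],[0,0,0,0,0,0],[0,0,0,0,0,0]]], hand=1, squeeze=35)

```text
clock: 18.1
eef_pos: [430.3, 367.8, 27.9]
tcp_rot: [-3.141, 0.35, -2.909]
contact_force: [-3.7, -0.8, 6.1]
opening: 0.718
```

```bash
python3 - <<'E'
from rec import *
t,R=cart(0,np.radians(13.2),[431.3,367.5]);show(t,R=R)
E
```

```text
pos [430.3 367.8  27.9] rot [-3.141  0.35  -2.909] tgt [430.3 367.3  27. ] cmd [0.001, -0.0012, 0.0021, 0.0004, 0.0009, 0.0021] rows 0.0 0.0 F [-3.7 -0.8  6.1] op 61.0
```

```bash
python3 - <<'E'
from rec import *
s=sense();R0=Ro.from_euler('xyz',s["tcp_rot"]);p0=s["eef_pos"]
Rc=Ro.from_euler('z',np.radians(13.2));pc=np.array([431.3,367.5,0])
GR=R0.inv()*Rc;Gp=R0.inv().apply(pc-p0);np.save("G.npy",np.r_[Gp,GR.as_quat()])
print(Gp.round(1))
for k in (1,-1):
  for h in (0,60):
    Rt=RB*Ro.from_euler('z',k*np.pi/2);T=Rt*GR.inv();t=tw([-0.2,58.5,34+h])-T.apply(Gp)
    q,e=ik(t,T,[.1,.3,2,0,.6,-.3]);print(k,h,t.round(),T.as_euler('xyz').round(3),q.round(2),round(e,4),clear(q))
E
```

```text
[ 8.7 -0.5 26.5]
1 0 [573.  51. 100.] [-2.956  0.344 -1.441] [ 0.09  0.37  2.23 -0.76  0.   -2.29] 0.3703 [213, 215]
1 60 [562.  50. 159.] [-2.956  0.344 -1.441] [ 0.07  0.29  1.98  0.06  0.68 -3.02] 0.3095 [169, 166]
-1 0 [574.  53. 100.] [2.956 0.345 1.574] [ 0.3   0.46  1.95 -0.59  0.74  0.71] 0.0 [64, 71]
-1 60 [563.  52. 159.] [2.956 0.345 1.574] [ 0.31  0.35  1.94 -0.53  0.84  0.62] 0.0 [51, 51]
```

carry_out(increments=[[[0,0,-0.03,0,0,0],[0,0,-0.08,0,0,0],[0,0,-0.16,0,0,0],[0,0,-0.25,0,0,0],[0,0,-0.32,0,0,0]]])

```text
clock: 18.52
eef_pos: [386.5, 357.4, 149.2]
tcp_rot: [3.142, 0.349, -2.909]
contact_force: [1.0, -0.1, -0.0]
opening: 0.719
```

```bash
cat >> rec.py <<'E'
from scipy.spatial.transform import Slerp
def path(legs):
    s=sense();p0=s["eef_pos"];r0=Ro.from_euler('xyz',s["tcp_rot"]);q=s["qpos"]
    for p1,r1 in legs:
        S=Slerp([0,1],Ro.concatenate([r0,r1]))
        for u in np.linspace(0,1,7):
            q,e=ik(p0+u*(p1-p0),S(u),q);print(round(u,2),q.round(2),round(e,4),clear(q))
        p0,r0=p1,r1
def withG(pc,Rc):
    G=np.load("G.npy");T=Rc*Ro.from_quat(G[3:]).inv();return np.asarray(pc)-T.apply(G[:3]),T
E
python3 - <<'E'
from rec import *
t,T=withG([430,-20,120],Ro.identity());path([(t,T)]);show(t,R=T)
f=optics.grab_frame("wrist");save(f["img"],"w14.png")
E
```

```text
0.0 [ 0.87  0.24  2.14 -0.42  0.52 -0.59] 0.0 [114, 107]
0.17 [ 0.76  0.18  2.21 -0.41  0.48 -0.67] 0.0 [125, 117]
0.33 [ 0.63  0.13  2.28 -0.37  0.45 -0.78] 0.0 [145, 137]
0.5 [ 0.48  0.1   2.32 -0.31  0.41 -0.94] 0.0 [174, 166]
0.67 [ 0.31  0.07  2.36 -0.21  0.38 -1.16] 0.0 [210, 202]
0.83 [ 0.12  0.06  2.37 -0.08  0.37 -1.42] 0.0 [250, 243]
1.0 [-0.06  0.07  2.36  0.06  0.37 -1.69] 0.0 [294, 289]
pos [386.5 357.4 149.2] rot [ 3.142  0.349 -2.909] tgt [429.1 -19.5 147.9] cmd [0.1082, -0.9414, -0.0359, 0.0758, -0.0014, 0.2069] rows 9.1 1.8 F [ 1.  -0.1 -0. ] op 61.1
```

View pics/w14.png

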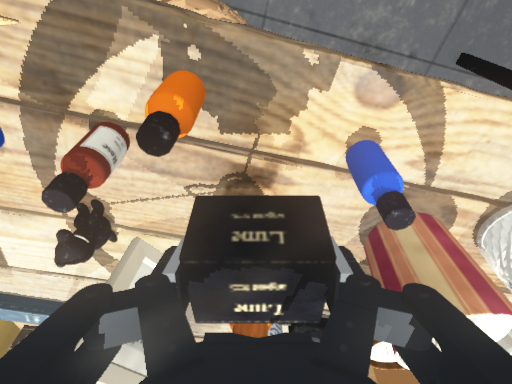

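carry_out(increments=[[[0.005,-0.05,-0.002,0,0,0.01],[0.015,-0.14,-0.005,0.01,0,0.03],[0.027,-0.24,-0.01,0.02,0,0.05],[0.038,-0.34,-0.013,0.027,0,0.075],[0.05,-0.44,-0.016,0.035,0,0.095]]])

```text
clock: 18.98
eef_pos: [407.4, 180.2, 147.0]
tcp_rot: [-3.141, 0.35, -3.015]
contact_force: [0.6, -0.2, -0.7]
opening: 0.718
```

```bash
python3 - <<'E'
from rec import *
t,T=withG([430,-20,120],Ro.identity());show(t,R=T)
t,T=withG([430,-20,20],Ro.identity());show(t,R=T)
E
```

```text
pos [407.4 180.2 147. ] rot [-3.141  0.35  -3.015] tgt [429.1 -19.5 147.9] cmd [0.0081, -0.502, -0.005, 0.0402, 0.0001, 0.1118] rows 4.8 1.0 F [ 0.6 -0.2 -0.7] op 61.1
pos [407.4 180.2 147. ] rot [-3.141  0.35  -3.015] tgt [429.1 -19.5  47.9] cmd [0.0938, -0.5018, 0.2299, 0.0402, 0.0001, 0.1118] rows 5.4 1.0 F [ 0.6 -0.2 -0.7] op 61.1
```

carry_out(increments=[[[0.002,-0.1,-0.001,0.008,0,0.022],[0.004,-0.2,-0.002,0.016,0,0.045],[0.006,-0.3,-0.003,0.024,0,0.067],[0.008,-0.4,-0.004,0.032,0,0.09],[0.008,-0.502,-0.005,0.04,0,0.112]]])

```text
clock: 19.4
eef_pos: [429.1, -20.0, 148.1]
tcp_rot: [-3.141, 0.351, -3.14]
contact_force: [1.8, 0.6, -0.5]
opening: 0.723
```

carry_out(increments=[[[0,0,0,0,0,0],[0,0,0,0,0,0]]])

```text
clock: 19.57
eef_pos: [429.5, -20.9, 148.0]
tcp_rot: [-3.141, 0.35, 3.137]
contact_force: [-0.3, 1.0, -0.0]
opening: 0.718
```

```bash
python3 - <<'E'
from rec import *
for h in (120,10,0):
    t,T=withG([430,-20,h],Ro.identity());show(t,R=T)
E
```

```text
pos [429.5 -20.9 148. ] rot [-3.141  0.35   3.137] tgt [429.1 -19.5 147.9] cmd [0.0011, 0.0035, -0.0002, -0.0023, -0.0, -0.0062] rows 0.0 0.1 F [-0.3  1.  -0. ] op 61.0
pos [429.5 -20.9 148. ] rot [-3.141  0.35   3.137] tgt [429.1 -19.5  37.9] cmd [0.0955, 0.0036, 0.2581, -0.0023, -0.0, -0.0062] rows 2.6 0.1 F [-0.3  1.  -0. ] op 61.0
pos [429.5 -20.9 148. ] rot [-3.141  0.35   3.137] tgt [429.1 -19.5  27.9] cmd [0.104, 0.0036, 0.2816, -0.0023, -0.0, -0.0062] rows 2.9 0.1 F [-0.3  1.  -0. ] op 61.0
```

carry_out(increments=[[[0.03,0.002,0.08,0,0,0],[0.06,0.003,0.16,0,0,0],[0.083,0.003,0.225,0,0,0],[0.096,0.003,0.26,0,0,0],[0.1,0.003,0.271,0,0,0]]])

```text
clock: 19.98
eef_pos: [430.1, -11.9, 44.3]
tcp_rot: [3.136, 0.346, -3.137]
contact_force: [0.2, 1.1, -0.3]
opening: 0.72
```

carry_out(increments=[[[0.002,0,0.005,0,0,0],[0.003,0,0.009,0,0,0],[0.004,0,0.012,0,0,0],[0.004,0,0.012,0,0,0]]])

```text
clock: 20.32
eef_pos: [431.3, -11.8, 40.6]
tcp_rot: [3.135, 0.349, -3.137]
contact_force: [0.2, 0.1, -0.9]
opening: 0.72
```

```bash
python3 - <<'E'
from rec import *
for h in (0,):
    t,T=withG([430,-11,h],Ro.identity());show(t,R=T);print(sense()["qpos"].round(2))
E
```

```text
pos [431.3 -11.8  40.6] rot [ 3.135  0.349 -3.137] tgt [429.1 -10.5  27.9] cmd [0.0161, 0.0031, 0.028, 0.0074, -0.0011, 0.002] rows 0.3 0.1 F [ 0.2  0.1 -0.9] op 61.2
[-0.05  0.36  2.42  1.08  0.03 -2.7 ]
```

```bash
python3 - <<'E'
from rec import *
q0=[-.05,.3,2.3,.1,.3,-1.6]
for pos in ([430,-30],[470,-180],[440,-120]):
  for yaw in (40,60,80,-40,-60,-80):
    r=[]
    for h in (0,120):
        t,T=withG([*pos,h],Ro.from_euler('z',yaw,degrees=True));q,e=ik(t,T,q0);r+=[q.round(2).tolist(),round(e,3)]
    print(pos,yaw,r,clear(q))
E
```

```text
[430, -30] 40 [[-0.21, 0.41, 2.31, 0.61, 0.32, -3.02], np.float64(0.11), [-0.29, 0.13, 2.28, 0.53, 0.6, -2.98], np.float64(0.0)] [353, 335]
[430, -30] 60 [[-0.17, 0.42, 2.24, 0.33, 0.43, -3.02], np.float64(0.199), [-0.23, 0.16, 2.2, 0.32, 0.72, -3.02], np.float64(0.122)] [324, 313]
[430, -30] 80 [[-0.09, 0.43, 2.21, 0.08, 0.48, -3.02], np.float64(0.308), [-0.12, 0.19, 2.15, 0.12, 0.79, -3.02], np.float64(0.265)] [279, 276]
[430, -30] -40 [[0.12, 0.42, 2.37, -1.17, 0.28, 0.37], np.float64(0.0), [0.12, 0.11, 2.31, -0.51, 0.54, -0.34], np.float64(0.0)] [228, 228]
[430, -30] -60 [[0.18, 0.44, 2.3, -0.9, 0.42, 0.48], np.float64(0.0), [0.18, 0.16, 2.24, -0.53, 0.68, 0.06], np.float64(0.0)] [191, 191]
[430, -30] -80 [[0.19, 0.47, 2.22, -0.7, 0.56, 0.63], np.float64(0.0), [0.19, 0.22, 2.17, -0.49, 0.82, 0.36], np.float64(0.0)] [161, 161]
[470, -180] 40 [[-0.48, 0.49, 2.11, 0.38, 0.49, -3.02], np.float64(0.155), [-0.52, 0.26, 2.07, 0.38, 0.74, -3.02], np.float64(0.081)] [436, 442]
[470, -180] 60 [[-0.41, 0.5, 2.06, 0.14, 0.57, -3.02], np.float64(0.273), [-0.44, 0.29, 2.01, 0.16, 0.83, -3.02],
[... 760 characters left out ...]
 [[-0.33, 0.45, 2.17, 0.2, 0.5, -3.02], np.float64(0.251), [-0.37, 0.22, 2.12, 0.21, 0.78, -3.02], np.float64(0.196)] [380, 375]
[440, -120] 80 [[-0.24, 0.46, 2.16, -0.05, 0.51, -3.02], np.float64(0.372), [-0.26, 0.23, 2.08, 0.01, 0.82, -3.02], np.float64(0.345)] [334, 334]
[440, -120] -40 [[-0.13, 0.43, 2.35, -1.22, 0.2, 0.17], np.float64(0.0), [-0.13, 0.13, 2.29, -0.42, 0.46, -0.66], np.float64(0.0)] [301, 301]
[440, -120] -60 [[-0.06, 0.45, 2.29, -0.97, 0.35, 0.33], np.float64(0.0), [-0.06, 0.17, 2.23, -0.53, 0.61, -0.17], np.float64(0.0)] [265, 265]
[440, -120] -80 [[-0.02, 0.47, 2.22, -0.77, 0.5, 0.49], np.float64(0.0), [-0.02, 0.22, 2.16, -0.51, 0.75, 0.18], np.float64(0.0)] [239, 239]
```

```bash
python3 - <<'E'
from rec import *
t,T=withG([432,-14,110],Ro.identity())
t2,T2=withG([440,-120,110],Ro.from_euler('z',-86.3,degrees=True))
path([(t,T),(t2,T2)]);show(t,R=T)
E
```

```text
0.0 [-0.04  0.36  2.42  1.07  0.03 -2.69] 0.0 [299, 307]
0.17 [-0.04  0.31  2.41  0.32  0.07 -1.94] 0.0 [299, 302]
0.33 [-0.04  0.27  2.41  0.17  0.12 -1.79] 0.0 [297, 297]
0.5 [-0.04  0.22  2.4   0.11  0.17 -1.72] 0.0 [294, 294]
0.67 [-0.04  0.18  2.39  0.08  0.23 -1.69] 0.0 [291, 291]
0.83 [-0.04  0.14  2.38  0.06  0.28 -1.67] 0.0 [289, 287]
1.0 [-0.04  0.1   2.36  0.05  0.33 -1.66] 0.0 [288, 284]
0.0 [-0.04  0.1   2.36  0.05  0.33 -1.66] 0.0 [288, 284]
0.17 [-0.01  0.1   2.35 -0.24  0.35 -1.13] 0.0 [277, 276]
0.33 [ 0.01  0.12  2.33 -0.43  0.42 -0.69] 0.0 [264, 264]
0.5 [ 0.03  0.15  2.3  -0.53  0.5  -0.35] 0.0 [250, 250]
0.67 [ 0.02  0.18  2.26 -0.55  0.59 -0.1 ] 0.0 [239, 239]
0.83 [ 0.01  0.22  2.2  -0.54  0.69  0.11] 0.0 [233, 233]
1.0 [-0.02  0.26  2.15 -0.51  0.78  0.29] 0.0 [233, 233]
pos [431.3 -11.8  40.6] rot [ 3.135  0.349 -3.137] tgt [431.1 -13.5 137.9] cmd [-0.0826, -0.0028, -0.2288, 0.0074, -0.0011, 0.002] rows 2.3 0.1 F [ 0.2  0.1 -0.9] op 61.2
```

carry_out(increments=[[[-0.02,-0.001,-0.055,0.003,0,0.002],[-0.04,-0.002,-0.11,0.007,0,0.002],[-0.06,-0.002,-0.17,0.007,0,0.002],[-0.08,-0.002,-0.22,0.007,0,0.002],[-0.083,-0.002,-0.229,0.007,0,0.002]]])

```text
clock: 20.73
eef_pos: [432.7, -3.0, 106.3]
tcp_rot: [3.12, 0.348, -3.136]
contact_force: [-0.2, 1.5, -0.5]
opening: 0.726
```

carry_out(increments=[[[0,0,0,0,0,0],[0,0,0,0,0,0]]])

```text
clock: 20.9
eef_pos: [434.9, -2.7, 108.1]
tcp_rot: [3.118, 0.355, -3.135]
contact_force: [0.0, 0.6, -1.0]
opening: 0.716
```

```bash
python3 - <<'E'
from rec import *
t2,T2=withG([440,-120,100],Ro.from_euler('z',-86.3,degrees=True))
show(t2,R=T2);print(sense()["qpos"].round(2))
E
```

```text
pos [434.9  -2.7 108.1] rot [ 3.118  0.355 -3.135] tgt [ 440.4 -119.   127.9] cmd [-0.0284, -0.2898, -0.0492, 0.5169, -0.0117, 1.355] rows 2.8 12.2 F [ 0.   0.6 -1. ] op 60.9
[-0.04  0.18  2.38  0.17  0.23 -1.78]
```

carry_out(increments=[[[-0.01,0,-0.02,0.045,0,0.11],[-0.02,-0.01,-0.04,0.09,0,0.22],[-0.02,-0.03,-0.05,0.13,0,0.33],[-0.02,-0.06,-0.05,0.17,0,0.43],[-0.02,-0.09,-0.05,0.2,0,0.53]]])

```text
clock: 21.32
eef_pos: [434.6, -38.1, 126.9]
tcp_rot: [3.125, 0.34, 2.727]
contact_force: [-0.4, -0.4, -1.5]
opening: 0.722
```

```bash
python3 - <<'E'
from rec import *
t2,T2=withG([440,-120,100],Ro.from_euler('z',-86.3,degrees=True))
show(t2,R=T2);print(sense()["qpos"].round(2))
E
```

```text
pos [434.6 -38.1 126.9] rot [3.125 0.34  2.727] tgt [ 440.4 -119.   127.9] cmd [-0.0904, -0.1798, 0.0263, 0.3664, -0.0164, 0.9792] rows 1.9 8.8 F [-0.4 -0.4 -1.5] op 61.4
[-0.    0.14  2.35 -0.35  0.36 -0.86]
```

carry_out(increments=[[[-0.02,-0.04,0.005,0.045,-0.002,0.11],[-0.04,-0.08,0.01,0.085,-0.004,0.22],[-0.06,-0.12,0.015,0.125,-0.006,0.33],[-0.075,-0.15,0.02,0.165,-0.008,0.44],[-0.085,-0.17,0.026,0.205,-0.01,0.55]]])

```text
clock: 21.73
eef_pos: [440.0, -115.1, 126.7]
tcp_rot: [3.136, 0.343, 2.113]
contact_force: [0.1, -0.1, -1.1]
opening: 0.721
```

```bash
python3 - <<'E'
from rec import *
t2,T2=withG([440,-120,100],Ro.from_euler('z',-86.3,degrees=True))
show(t2,R=T2);print(sense()["qpos"].round(2))
E
```

```text
pos [ 440.  -115.1  126.7] rot [3.136 0.343 2.113] tgt [ 440.4 -119.   127.9] cmd [-0.0096, -0.0041, 0.0001, 0.1599, -0.008, 0.4273] rows 0.1 3.8 F [ 0.1 -0.1 -1.1] op 61.3
[-0.07  0.21  2.25 -0.55  0.54 -0.15]
```

carry_out(increments=[[[-0.003,-0.001,0,0.04,-0.002,0.11],[-0.005,-0.002,0,0.08,-0.004,0.22],[-0.007,-0.003,0,0.12,-0.006,0.32],[-0.01,-0.004,0,0.16,-0.008,0.427],[-0.01,-0.004,0,0.16,-0.008,0.427]]])

```text
clock: 22.15
eef_pos: [442.1, -118.0, 128.0]
tcp_rot: [3.141, 0.35, 1.64]
contact_force: [-0.1, -0.8, -0.2]
opening: 0.718
```

carry_out(increments=[[[0,0,0,0,0,0],[0,0,0,0,0,0]]])

```text
clock: 22.32
eef_pos: [440.6, -118.7, 128.3]
tcp_rot: [-3.141, 0.351, 1.648]
contact_force: [-0.1, 0.0, -0.8]
opening: 0.719
```

```bash
python3 - <<'E'
from rec import *
for h in (100,12,0):
    t2,T2=withG([440,-120,h],Ro.from_euler('z',-86.3,degrees=True));show(t2,R=T2)
f=optics.grab_frame("side");save(f["img"],"s15.png",(150,100,350,300),3)
E
```

```text
pos [ 440.6 -118.7  128.3] rot [-3.141  0.351  1.648] tgt [ 440.4 -119.   127.9] cmd [-0.0003, -0.0006, 0.0013, 0.0029, 0.0005, 0.0089] rows 0.0 0.1 F [-0.1  0.  -0.8] op 61.1
pos [ 440.6 -118.7  128.3] rot [-3.141  0.351  1.648] tgt [ 440.4 -119.    39.9] cmd [0.0752, -0.0004, 0.2079, 0.0029, 0.0005, 0.0089] rows 2.1 0.1 F [-0.1  0.  -0.8] op 61.1
pos [ 440.6 -118.7  128.3] rot [-3.141  0.351  1.648] tgt [ 440.4 -119.    27.9] cmd [0.0855, -0.0004, 0.2361, 0.0029, 0.0005, 0.0089] rows 2.4 0.1 F [-0.1  0.  -0.8] op 61.1
```

View pics/s15.png

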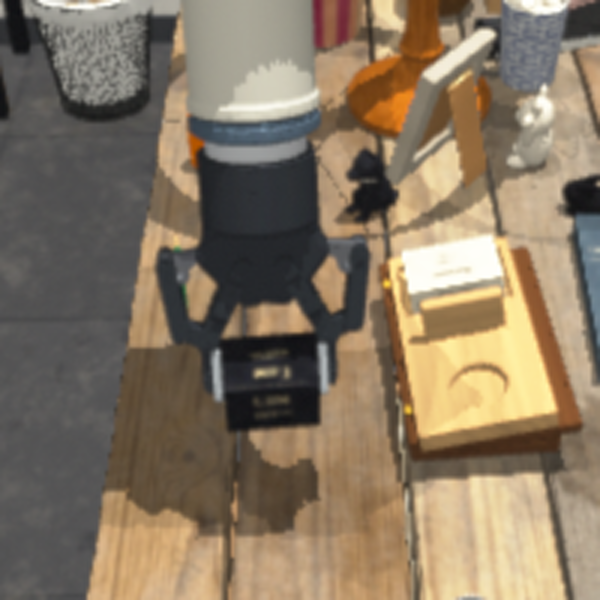

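carry_out(increments=[[[0.025,0,0.07,0.001,0,0.004],[0.05,0,0.14,0.003,0,0.009],[0.069,0,0.19,0.003,0,0.009],[0.078,0,0.215,0.003,0,0.009],[0.081,0,0.225,0.003,0,0.009]]])

```text
clock: 22.78
eef_pos: [439.9, -119.7, 31.9]
tcp_rot: [-3.14, 0.351, 1.636]
contact_force: [-0.2, -0.7, -0.5]
opening: 0.719
```

carry_out(increments=[[[0.001,0,0.003,0,0,0],[0.003,0,0.008,0,0,0],[0.004,0,0.01,0,0,0],[0.004,0,0.01,0,0,0]]])

```text
clock: 23.12
eef_pos: [442.0, -119.8, 30.0]
tcp_rot: [3.139, 0.352, 1.632]
contact_force: [-0.3, 0.2, -0.9]
opening: 0.722
```

```bash
python3 - <<'E'
from rec import *
for h in (0,):
    t2,T2=withG([440,-120,h],Ro.from_euler('z',-86.3,degrees=True));show(t2,R=T2)
E
```

```text
pos [ 442.  -119.8   30. ] rot [3.139 0.352 1.632] tgt [ 440.4 -119.    27.9] cmd [0.0039, -0.0038, 0.004, 0.0015, 0.0019, -0.0048] rows 0.1 0.0 F [-0.3  0.2 -0.9] op 61.4
```

carry_out(increments=[[[0.002,0,0.004,0,0,0],[0.003,0,0.007,0,0,0],[0.003,0,0.007,0,0,0]]])

```text
clock: 23.37
eef_pos: [442.3, -119.6, 27.4]
tcp_rot: [3.138, 0.353, 1.632]
contact_force: [-2.5, 4.3, 14.4]
opening: 0.72
```

Touched down. Release and back off along the tool axis.

carry_out(increments=[[[0,0,0,0,0,0],[0,0,0,0,0,0],[0,0,0,0,0,0],[0,0,0,0,0,0]]], hand=0)

```text
clock: 23.7
eef_pos: [441.6, -119.7, 26.4]
tcp_rot: [3.14, 0.352, 1.632]
contact_force: [0.8, -0.1, 0.6]
opening: 0.999
```

carry_out(increments=[[[0,0,-0.05,0,0,0],[0,0,-0.12,0,0,0],[0,0,-0.2,0,0,0],[0,0,-0.26,0,0,0],[0,0,-0.28,0,0,0]]])

```text
clock: 24.12
eef_pos: [440.4, -80.3, 134.2]
tcp_rot: [3.136, 0.352, 1.632]
contact_force: [0.7, 0.5, 0.0]
opening: 0.999
```

```bash
python3 - <<'E'
from rec import *
f=optics.grab_frame("wrist");W=cloud(f);save(f["img"],"w16.png")
for d in nets.trace("carton","wrist")[:2]:
    P=W[d["mask"]];P=P[abs(P[:,2]-40)<5];print(d["confidence"],len(P),rect(P))
show(np.array([441,-120,150]),R=Ro.from_euler('xyz',[np.pi,0,.0646+np.pi/2]))
E
```

```text
0.69 3715 (array([ 442.1, -121. ]), array([61.8, 51.6]), 3.8)
pos [440.  -80.8 132.6] rot [3.136 0.352 1.632] tgt [ 441 -120  150] cmd [-0.1069, -0.0035, -0.0072, 0.0043, 0.3362, -0.0023] rows 1.0 2.8 F [ 0.2 -0.2  0. ] op 85.2
```

View pics/w16.png

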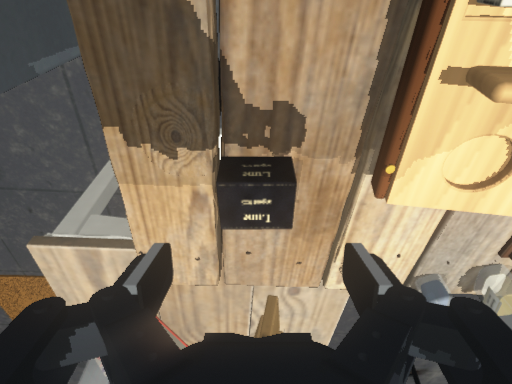

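carry_out(increments=[[[-0.03,-0.003,-0.03,0,0.1,0],[-0.06,-0.004,-0.03,0.002,0.2,0],[-0.095,-0.006,-0.02,0.004,0.3,0],[-0.108,-0.006,-0.007,0.004,0.336,-0.002],[-0.108,-0.006,-0.007,0.004,0.336,-0.002]]])

```text
clock: 24.63
eef_pos: [439.1, -124.4, 147.9]
tcp_rot: [-3.139, -0.003, 1.631]
contact_force: [0.0, 0.2, -0.1]
opening: 1.0
```

carry_out(increments=[[[0,0,0,0,0,0],[0,0,0,0,0,0]]])

```text
clock: 24.8
eef_pos: [437.8, -121.1, 147.6]
tcp_rot: [-3.136, 0.001, 1.632]
contact_force: [-0.2, 0.6, -0.4]
opening: 1.002
```

```bash
python3 - <<'E'
from rec import *
f=optics.grab_frame("wrist");W=cloud(f)
for d in nets.trace("carton","wrist")[:2]:
    P=W[d["mask"]];P=P[abs(P[:,2]-40)<5];print(d["confidence"],len(P),rect(P))
show(np.array([442,-121,28]),R=Ro.from_euler('xyz',[np.pi,0,.0646+np.pi/2]))
E
```

```text
0.97 4365 (array([ 442. , -121.1]), array([62.1, 50.1]), 3.7)
0.47 3258 (array([570.5, -37.5]), array([ 65. , 134.3]), 3.9)
pos [ 438.3 -120.1  148. ] rot [-3.136e+00  1.000e-03  1.635e+00] tgt [ 442 -121   28] cmd [-0.0027, 0.0107, 0.3, -0.0049, 0.0006, -0.0003] rows 2.9 0.0 F [-0.6  0.3  1.4] op 84.9
```

carry_out(increments=[[[-0.002,0.008,0.08,-0.004,0,0],[-0.002,0.01,0.17,-0.004,0,0],[-0.002,0.01,0.25,-0.004,0,0],[-0.002,0.01,0.293,-0.004,0,0],[-0.002,0.01,0.3,-0.004,0,0]]])

```text
clock: 25.32
eef_pos: [440.4, -119.6, 25.9]
tcp_rot: [-3.137, -0.001, 1.637]
contact_force: [-1.2, 0.7, -0.3]
opening: 1.002
```

carry_out(increments=[[[0,0,0,0,0,0],[0,0,0,0,0,0]]])

```text
clock: 25.48
eef_pos: [443.2, -120.8, 29.5]
tcp_rot: [3.14, 0.0, 1.636]
contact_force: [0.7, -0.7, -0.0]
opening: 1.004
```

```bash
python3 - <<'E'
from rec import *
show(np.array([442,-121,28]),R=Ro.from_euler('xyz',[np.pi,0,.0646+np.pi/2]))
E
```

```text
pos [ 443.2 -120.8   29.5] rot [3.14  0.    1.636] tgt [ 442 -121   28] cmd [-0.0002, -0.003, 0.0038, 0.0014, 0.0004, 0.0003] rows 0.0 0.0 F [ 0.7 -0.7 -0. ] op 85.3
```

carry_out(increments=[[[0,-0.003,0.002,0,0,0],[0,-0.003,0.002,0,0,0],[0,-0.003,0.002,0,0,0],[0,-0.003,0.002,0,0,0],[0,-0.003,0.002,0,0,0]]], hand=1, squeeze=35)

```text
clock: 25.9
eef_pos: [442.3, -121.6, 29.5]
tcp_rot: [3.138, 0.001, 1.634]
contact_force: [-0.2, 1.5, 6.1]
opening: 0.718
```

```bash
python3 - <<'E'
from rec import *
R2=RB*Ro.from_euler('z',np.pi/2)*Ro.from_euler('x',np.pi)
show(np.array([442,-121,28]),R=Ro.from_euler('xyz',[np.pi,0,.0646+np.pi/2]))
s=sense();R0=Ro.from_euler('xyz',s["tcp_rot"]);Rc=Ro.from_euler('z',-86.3,degrees=True)
Gp=R0.inv().apply(np.array([442,-121,0])-s["eef_pos"]);np.save("G.npy",np.r_[Gp,(R0.inv()*Rc).as_quat()]);print(Gp)
Gp=np.load("G.npy");t=tw([-.2,58.5,34+60])-R2.apply(Gp[:3]);path([(np.array([442,-121,170]),R0),(t,R2)])
E
```

```text
pos [ 442.3 -121.6   29.5] rot [3.138e+00 1.000e-03 1.634e+00] tgt [ 442 -121   28] cmd [0.0015, -0.0006, 0.0036, 0.0031, 0.0006, -0.0012] rows 0.0 0.0 F [-0.2  1.5  6.1] op 61.0
[ 0.6182854  -0.33268557 29.45047361]
0.0 [-0.27  0.46  2.14  0.    0.54 -0.33] 0.0 [339, 352]
0.17 [-0.27  0.41  2.13  0.    0.6  -0.33] 0.0 [339, 346]
0.33 [-0.27  0.37  2.12  0.    0.65 -0.33] 0.0 [338, 342]
0.5 [-0.27  0.32  2.11  0.    0.71 -0.33] 0.0 [338, 339]
0.67 [-0.27  0.28  2.1   0.    0.76 -0.33] 0.0 [338, 338]
0.83 [-0.27  0.24  2.08  0.    0.82 -0.33] 0.0 [338, 338]
1.0 [-0.27  0.2   2.06  0.    0.88 -0.33] 0.0 [337, 337]
0.0 [-0.27  0.2   2.06  0.    0.88 -0.33] 0.0 [337, 337]
0.17 [-0.2   0.21  2.05  0.01  0.85 -0.27] 0.0 [308, 307]
0.33 [-0.14  0.22  2.04  0.02  0.82 -0.21] 0.0 [278, 277]
0.5 [-0.08  0.24  2.03  0.02  0.79 -0.15] 0.0 [248, 247]
0.67 [-0.02  0.25  2.01  0.01  0.76 -0.09] 0.0 [218, 217]
0.83 [ 0.04  0.27  1.99  0.01  0.73 -0.03] 0.0 [188, 187]
1.0 [ 0.09  0.3   1.97 -0.01  0.7   0.03] 0.0 [159, 157]
```

carry_out(increments=[[[0,0,-0.03,0,0,0],[0,0,-0.1,0,0,0],[0,0,-0.19,0,0,0],[0,0,-0.28,0,0,0],[0,0,-0.34,0,0,0]]])

```text
clock: 26.32
eef_pos: [442.2, -121.8, 168.0]
tcp_rot: [3.137, 0.001, 1.634]
contact_force: [0.7, -0.6, -1.7]
opening: 0.716
```

```bash
python3 - <<'E'
from rec import *
R2=RB*Ro.from_euler('z',np.pi/2)*Ro.from_euler('x',np.pi)
Gp=np.load("G.npy");t=tw([-.2,58.5,34+60])-R2.apply(Gp[:3]);show(t,R=R2)
E
```

```text
pos [ 442.2 -121.8  168. ] rot [3.137e+00 1.000e-03 1.634e+00] tgt [563.   50.7 160.6] cmd [0.4114, 0.3287, 0.0194, -0.1619, 0.0015, -0.0011] rows 5.1 1.4 F [ 0.7 -0.6 -1.7] op 60.9
```

carry_out(increments=[[[0.06,0.045,0,-0.02,0,0],[0.14,0.11,0.005,-0.055,0,0],[0.22,0.18,0.01,-0.09,0,0],[0.3,0.24,0.015,-0.12,0,0],[0.37,0.3,0.018,-0.15,0.001,0]]])

```text
clock: 26.73
eef_pos: [552.8, 35.8, 158.3]
tcp_rot: [2.98, -0.001, 1.634]
contact_force: [0.4, -0.2, -0.4]
opening: 0.719
```

```bash
python3 - <<'E'
from rec import *
R2=RB*Ro.from_euler('z',np.pi/2)*Ro.from_euler('x',np.pi)
Gp=np.load("G.npy");t=tw([-.2,58.5,34+40])-R2.apply(Gp[:3]);show(t,R=R2)
E
```

```text
pos [552.8  35.8 158.3] rot [ 2.980e+00 -1.000e-03  1.634e+00] tgt [566.5  51.  140.9] cmd [0.0355, 0.0291, 0.0489, -0.0121, -0.0012, -0.0014] rows 0.6 0.1 F [ 0.4 -0.2 -0.4] op 61.1
```

carry_out(increments=[[[0.02,0.015,0.02,-0.006,0,0],[0.033,0.027,0.04,-0.012,0,0],[0.036,0.029,0.049,-0.012,-0.001,-0.001],[0.036,0.029,0.049,-0.012,-0.001,-0.001],[0.036,0.029,0.049,-0.012,-0.001,-0.001]]])

```text
clock: 27.15
eef_pos: [564.4, 48.1, 139.2]
tcp_rot: [2.972, 0.001, 1.635]
contact_force: [-0.1, -0.4, -0.6]
opening: 0.72
```

```bash
python3 - <<'E'
from rec import *
R2=RB*Ro.from_euler('z',np.pi/2)*Ro.from_euler('x',np.pi)
Gp=np.load("G.npy")
for h in (40,6,0):
    t=tw([-.2,58.5,34+h])-R2.apply(Gp[:3]);show(t,R=R2)
for n in("wrist","side"):
    f=optics.grab_frame(n);W=cloud(f);save(f["img"],n+"17.png",(220,120,360,260)if n=="side" else None,4 if n=="side" else 1)
    L=RB.inv().apply((W-TO).reshape(-1,3)).reshape(W.shape)
    m=(abs(L[...,2]-114)<6)&(abs(L[...,1]-58)<50)&(abs(L[...,0])<60)&(f["img"].max(-1)<110);P=L[m];print(len(P),rect(P),np.median(P,0))
    m=(abs(L[...,2]-34)<4)&(abs(L[...,1]-58)<50)&(abs(L[...,0])<60);P=L[m];print(len(P),rect(P),np.median(P,0))
E
```

```text
pos [564.4  48.1 139.2] rot [2.972e+00 1.000e-03 1.635e+00] tgt [566.5  51.  140.9] cmd [0.0069, 0.0063, -0.0033, -0.0052, 0.0007, -0.0007] rows 0.1 0.0 F [-0.1 -0.4 -0.6] op 61.2
pos [564.4  48.1 139.2] rot [2.972e+00 1.000e-03 1.635e+00] tgt [572.4  51.3 107.4] cmd [0.007, 0.0068, 0.0817, -0.0052, 0.0007, -0.0007] rows 0.8 0.0 F [-0.1 -0.4 -0.6] op 61.2
pos [564.4  48.1 139.2] rot [2.972e+00 1.000e-03 1.635e+00] tgt [573.4  51.4 101.5] cmd [0.007, 0.0068, 0.0967, -0.0052, 0.0007, -0.0007] rows 0.9 0.0 F [-0.1 -0.4 -0.6] op 61.2
14887 (array([-3. , 55.9]), array([50.7, 88.7]), 89.6) [ -3.18344736  59.51689588 111.38477072]
2758 (array([ 0.1, 75.8]), array([19.3, 75.5]), 87.9) [ 0.26948371 76.02849778 32.37175463]
442 (array([-3.7, 53.6]), array([87.8, 54. ]), 1.6) [ -3.36472691  48.7992287  112.72076402]
404 (array([-0.7, 56.8]), array([53.9, 74.6]), 90.0) [-0.70042139 52.04710744 33.51510356]
```

View pics/wrist17.png

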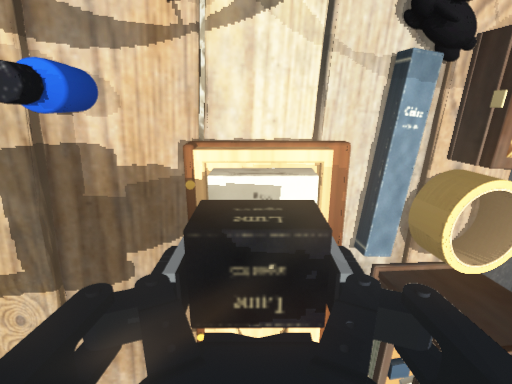

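View pics/side17.png

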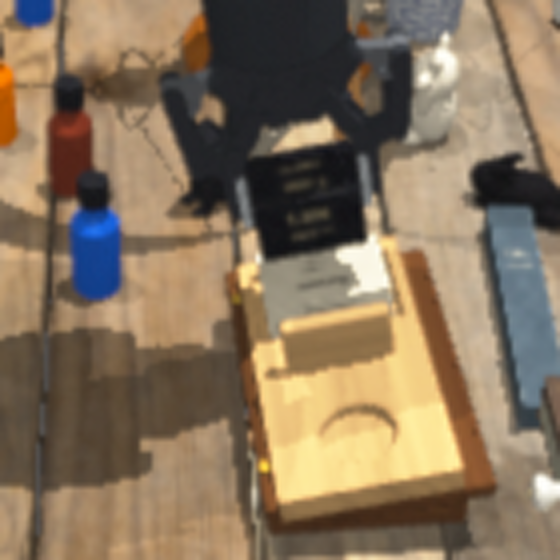

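carry_out(increments=[[[0.004,0.004,0.02,-0.003,0,0],[0.007,0.007,0.045,-0.005,0.001,0],[0.007,0.007,0.07,-0.005,0.001,0],[0.007,0.007,0.08,-0.005,0.001,0],[0.007,0.007,0.08,-0.005,0.001,0]]])

```text
clock: 27.67
eef_pos: [572.4, 52.3, 106.7]
tcp_rot: [2.968, -0.001, 1.636]
contact_force: [-0.4, 1.1, -1.1]
opening: 0.717
```

carry_out(increments=[[[0,0,0,0,0,0],[0,0,0,0,0,0]]])

```text
clock: 27.83
eef_pos: [573.4, 52.5, 108.5]
tcp_rot: [2.966, -0.001, 1.636]
contact_force: [-0.3, 0.5, 0.2]
opening: 0.717
```

```bash
python3 - <<'E'
from rec import *
R2=RB*Ro.from_euler('z',np.pi/2)*Ro.from_euler('x',np.pi)
Gp=np.load("G.npy")
for h in (0,):
    t=tw([-.2,58.5,34+h])-R2.apply(Gp[:3]);show(t,R=R2)
E
```

```text
pos [573.4  52.5 108.5] rot [ 2.966e+00 -1.000e-03  1.636e+00] tgt [573.4  51.4 101.5] cmd [-0.0027, -0.0031, 0.0171, 0.0014, -0.0008, 0.0] rows 0.2 0.0 F [-0.3  0.5  0.2] op 61.0
```

carry_out(increments=[[[-0.001,-0.002,0.005,0,0,0],[-0.002,-0.003,0.01,0,0,0],[-0.002,-0.003,0.013,0,0,0],[-0.002,-0.003,0.013,0,0,0]]])

```text
clock: 28.17
eef_pos: [573.0, 51.6, 103.0]
tcp_rot: [2.966, -0.001, 1.635]
contact_force: [0.5, 0.3, -1.1]
opening: 0.721
```

carry_out(increments=[[[0,0,0.002,0,0,0],[0,0,0.004,0,0,0],[0,0,0.004,0,0,0]]])

```text
clock: 28.42
eef_pos: [573.4, 51.7, 101.5]
tcp_rot: [2.965, -0.001, 1.636]
contact_force: [0.3, 1.0, -0.4]
opening: 0.717
```

carry_out(increments=[[[0,0,0.002,0,0,0],[0,0,0.004,0,0,0],[0,0,0.004,0,0,0]]])

```text
clock: 28.67
eef_pos: [574.6, 51.8, 101.4]
tcp_rot: [2.963, -0.001, 1.635]
contact_force: [-4.2, 0.8, 12.9]
opening: 0.72
```

carry_out(increments=[[[0,0,-0.002,0,0,0],[0,0,-0.002,0,0,0],[0,0,-0.002,0,0,0],[0,0,-0.002,0,0,0],[0,0,-0.002,0,0,0]]], hand=0)

```text
clock: 29.08
eef_pos: [573.5, 51.7, 100.7]
tcp_rot: [2.966, -0.001, 1.636]
contact_force: [0.2, 0.0, 0.1]
opening: 0.996
```

carry_out(increments=[[[0,0,-0.03,0,0,0],[0,0,-0.1,0,0,0],[0,0,-0.2,0,0,0],[0,0,-0.26,0,0,0],[0,0,-0.28,0,0,0]]])

```text
clock: 29.5
eef_pos: [555.3, 50.5, 216.0]
tcp_rot: [2.959, -0.001, 1.636]
contact_force: [1.3, 1.0, 0.9]
opening: 1.0
```

```bash
python3 - <<'E'
from rec import *
print(sense()["eef_pos"])
for n in("wrist","side"):
    f=optics.grab_frame(n);W=cloud(f);save(f["img"],n+"18.png",(220,120,360,260)if n=="side" else None,4 if n=="side" else 1)
    L=RB.inv().apply((W-TO).reshape(-1,3)).reshape(W.shape)
    m=(abs(L[...,2]-74)<5)&(abs(L[...,1]-58)<50)&(abs(L[...,0])<60);P=L[m];print(len(P),rect(P),np.median(P,0))
    m=(abs(L[...,2]-34)<4)&(abs(L[...,1]-58)<50)&(abs(L[...,0])<60);P=L[m];print(len(P),rect(P),np.median(P,0))
E
```

```text
[555.28689613  50.46008444 215.96613138]
4411 (array([-1.6, 58.7]), array([62. , 50.1]), 0.3) [-1.44637296 60.13819591 72.40417346]
311 (array([-1. , 59.4]), array([75. , 49.4]), 0.2) [23.16043987 82.26132118 32.3614894 ]
392 (array([-2.6, 56.5]), array([61.5, 53.8]), 1.5) [-2.42004    54.76150191 73.42162601]
137 (array([-2.1, 57.4]), array([53.4, 76.4]), 87.5) [-6.06175002 34.81818543 33.05655743]
```

View pics/wrist18.png

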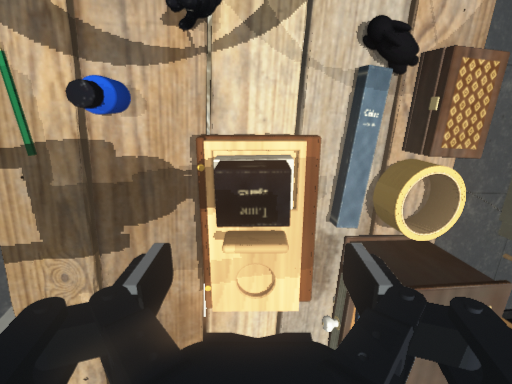

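View pics/side18.png

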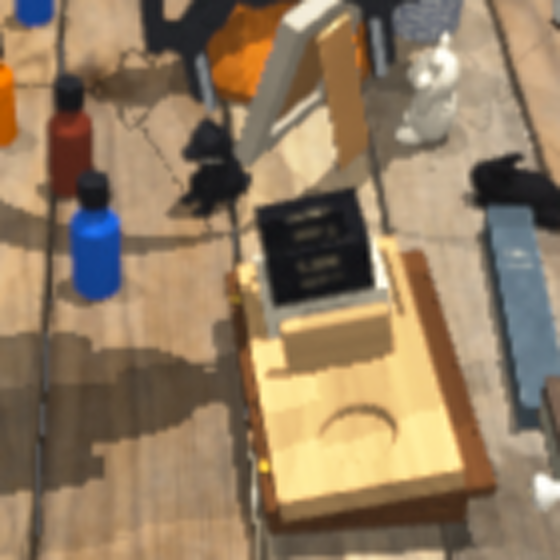

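```bash
python3 - <<'E'
from rec import *
RTL=Ro.from_euler('xyz',[np.pi,0,.0646+np.pi/2])
show(np.array([570,-238.5,140]),R=RTL)
E
```

```text
pos [554.7  50.4 213.4] rot [ 2.961e+00 -1.000e-03  1.635e+00] tgt [ 570.  -238.5  140. ] cmd [-0.7234, -0.0412, 0.1784, 0.172, -0.0009, 0.0] rows 7.2 1.4 F [0.5 0.1 0.1] op 84.9
```

carry_out(increments=[[[-0.08,-0.005,0,0.02,0,0],[-0.18,-0.01,0.04,0.05,0,0],[-0.28,-0.016,0.07,0.08,0,0],[-0.38,-0.022,0.095,0.1,0,0],[-0.48,-0.027,0.12,0.13,0,0]]])

```text
clock: 30.02
eef_pos: [562.7, -142.0, 159.6]
tcp_rot: [3.105, -0.002, 1.636]
contact_force: [0.3, 1.0, 1.0]
opening: 0.999
```

```bash
python3 - <<'E'
from rec import *
RTL=Ro.from_euler('xyz',[np.pi,0,.0646+np.pi/2])
show(np.array([570,-238.5,130]),R=RTL)
E
```

```text
pos [ 562.7 -142.   159.6] rot [ 3.105e+00 -2.000e-03  1.636e+00] tgt [ 570.  -238.5  130. ] cmd [-0.2422, -0.0002, 0.0735, 0.0347, -0.002, 0.0006] rows 2.4 0.3 F [0.3 1.  1. ] op 84.9
```

carry_out(increments=[[[-0.1,0,0.03,0.015,0,0],[-0.19,0,0.055,0.03,-0.002,0],[-0.24,0,0.073,0.035,-0.002,0],[-0.242,0,0.074,0.035,-0.002,0],[-0.242,0,0.074,0.035,-0.002,0]]])

```text
clock: 30.43
eef_pos: [570.2, -237.5, 129.9]
tcp_rot: [3.142, -0.001, 1.633]
contact_force: [-0.1, 0.5, -0.1]
opening: 1.0
```

carry_out(increments=[[[0,0,0,0,0,0],[0,0,0,0,0,0]]])

```text
clock: 30.6
eef_pos: [571.2, -235.7, 132.0]
tcp_rot: [3.139, 0.001, 1.636]
contact_force: [0.4, -0.2, -0.8]
opening: 0.995
```

```bash
python3 - <<'E'
from rec import *
RTL=Ro.from_euler('xyz',[np.pi,0,.0646+np.pi/2])
f=optics.grab_frame("wrist");W=cloud(f);save(f["img"],"w19.png")
for d in nets.trace("tealight","wrist")[:2]:
    P=W[d["mask"]];P=P[P[:,2]>6];print(d["confidence"],len(P),rect(P),cv2.minEnclosingCircle(P[:,:2].astype(np.float32)),P[:,2].max())
show(np.array([570,-238.5,24]),R=RTL)
E
```

```text
0.81 1491 (array([ 569.3, -237.8]), array([36.5, 38.1]), 6.1) ((569.3638916015625, -237.8550262451172), 19.30263900756836) 16.360777020555684
pos [ 571.6 -235.8  132.6] rot [3.138e+00 1.000e-03 1.637e+00] tgt [ 570.  -238.5   24. ] cmd [-0.0061, -0.0055, 0.2715, 0.0034, 0.0012, 0.0014] rows 2.6 0.0 F [ 0.4  0.5 -0. ] op 84.5
```

View pics/w19.png

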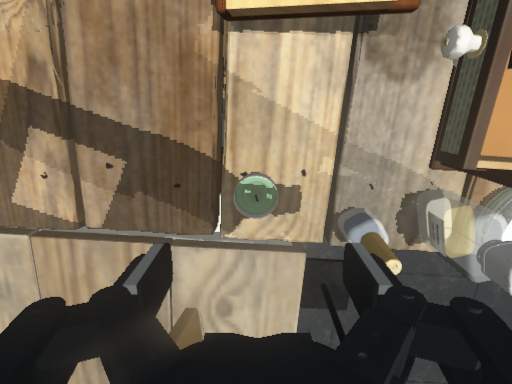

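```bash
python3 - <<'E'
from rec import *
for n in("wrist","side"):
    f=optics.grab_frame(n);W=cloud(f);P=W[(W[...,0]>595)&(W[...,0]<680)&(W[...,1]>-290)&(W[...,1]<-190)&(W[...,2]>6)&(W[...,2]<110)]
    for x in range(595,680,10):
        q=P[(P[:,0]>=x)&(P[:,0]<x+10)]
        if len(q):print(n,x,len(q),q.min(0).round(),q.max(0).round())
E
```

```text
wrist 645 443 [ 646. -272.    6.] [ 655. -249.   37.]
wrist 655 933 [ 655. -264.    6.] [ 665. -244.   79.]
wrist 665 384 [ 665. -267.    7.] [ 675. -243.   79.]
wrist 675 45 [ 675. -264.   32.] [ 680. -251.   36.]
side 645 110 [ 646. -278.    7.] [ 655. -253.   52.]
side 655 198 [ 655. -281.    6.] [ 665. -248.   82.]
side 665 103 [ 665. -281.    6.] [ 675. -258.   80.]
side 675 25 [ 675. -273.    7.] [ 680. -258.   38.]
```

carry_out(increments=[[[-0.005,-0.006,0.08,0.003,0.001,0.001],[-0.005,-0.006,0.16,0.003,0.001,0.001],[-0.005,-0.006,0.23,0.003,0.001,0.001],[-0.005,-0.006,0.262,0.003,0.001,0.001],[-0.005,-0.006,0.268,0.003,0.001,0.001]]], hand=0.3)

```text
clock: 31.22
eef_pos: [568.1, -238.2, 22.9]
tcp_rot: [-3.138, -0.002, 1.635]
contact_force: [0.0, 0.1, 0.1]
opening: 0.702
```

carry_out(increments=[[[0,0,0,0,0,0],[0,0,0,0,0,0]]])

```text
clock: 31.38
eef_pos: [570.7, -239.5, 26.5]
tcp_rot: [3.14, 0.001, 1.635]
contact_force: [0.8, -0.3, 0.4]
opening: 0.7
```

```bash
python3 - <<'E'
from rec import *
RTL=Ro.from_euler('xyz',[np.pi,0,.0646+np.pi/2])
show(np.array([569.5,-238,24]),R=RTL)
E
```

```text
pos [ 570.7 -239.5   26.5] rot [3.140e+00 1.000e-03 1.635e+00] tgt [ 569.5 -238.    24. ] cmd [0.004, -0.0027, 0.0063, 0.0018, 0.001, -0.0007] rows 0.1 0.0 F [ 0.8 -0.3  0.4] op 59.5
```

carry_out(increments=[[[0.003,-0.003,0.005,0,0,0],[0.003,-0.003,0.005,0,0,0],[0.003,-0.003,0.005,0,0,0],[0.003,-0.003,0.005,0,0,0],[0.003,-0.003,0.005,0,0,0]]], hand=1, squeeze=30)

```text
clock: 31.8
eef_pos: [569.0, -238.3, 24.6]
tcp_rot: [3.14, 0.001, 1.634]
contact_force: [-0.1, 1.1, 5.3]
opening: 0.425
```

carry_out(increments=[[[0,0,0,0,0,0],[0,0,0,0,0,0]]])

```text
clock: 31.97
eef_pos: [569.0, -238.3, 24.7]
tcp_rot: [3.14, 0.001, 1.634]
contact_force: [-0.7, 1.1, 4.4]
opening: 0.421
```

```bash
python3 - <<'E'
from rec import *
RTL=Ro.from_euler('xyz',[np.pi,0,.0646+np.pi/2])
show(np.array([569.5,-238,24]),R=RTL)
f=optics.grab_frame("wrist");W=cloud(f);save(f["img"],"w20.png")
for d in nets.trace("tealight","wrist")[:1]:
    P=W[d["mask"]];P=P[P[:,2]>9];print(d["confidence"],len(P),rect(P),np.percentile(P[:,2],90))
E
```

```text
pos [ 569.  -238.3   24.7] rot [3.140e+00 1.000e-03 1.634e+00] tgt [ 569.5 -238.    24. ] cmd [0.0008, 0.0013, 0.0017, 0.0017, 0.0009, -0.0009] rows 0.0 0.0 F [-0.7  1.1  4.4] op 35.8
0.71 1453 (array([ 568.9, -237.6]), array([38.9, 36. ]), 88.1) 14.49912497232715
```

View pics/w20.png

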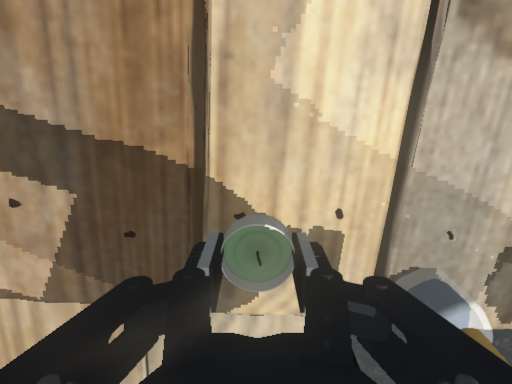

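carry_out(increments=[[[0,0,-0.03,0,0,0],[0,0,-0.1,0,0,0],[0,0,-0.2,0,0,0],[0,0,-0.3,0,0,0],[0,0,-0.39,0,0,0]]])

```text
clock: 32.48
eef_pos: [568.4, -238.2, 182.8]
tcp_rot: [3.14, 0.001, 1.634]
contact_force: [1.8, -0.7, -0.3]
opening: 0.424
```

```bash
cat >> rec.py <<'E'
R2=RB*Ro.from_euler('z',np.pi/2)*Ro.from_euler('x',np.pi)
E
python3 - <<'E'
from rec import *
show(tw([-1.5,58.6,98.7+40]),R=R2)
E
```

```text
pos [ 568.4 -238.2  182.8] rot [3.140e+00 1.000e-03 1.634e+00] tgt [558.7  51.2 175.3] cmd [0.7236, 0.0218, 0.0179, -0.165, 0.0011, -0.0008] rows 6.9 1.4 F [ 1.8 -0.7 -0.3] op 36.0
```

carry_out(increments=[[[0.06,0,0,-0.015,0,0],[0.15,0.004,0,-0.035,0,0],[0.25,0.007,0,-0.06,0,0],[0.35,0.01,0,-0.08,0,0],[0.45,0.013,0,-0.11,0.001,0]]])

```text
clock: 32.9
eef_pos: [562.1, -56.7, 180.8]
tcp_rot: [3.023, -0.001, 1.634]
contact_force: [1.1, 0.2, 0.5]
opening: 0.422
```

```bash
python3 - <<'E'
from rec import *
show(tw([-1.5,58.6,98.7+30]),R=R2)
E
```

```text
pos [562.1 -56.7 180.8] rot [ 3.023e+00 -1.000e-03  1.634e+00] tgt [560.5  51.3 165.5] cmd [0.2698, 0.0082, 0.0397, -0.0535, -0.0005, -0.0017] rows 2.6 0.4 F [1.1 0.2 0.5] op 35.9
```

carry_out(increments=[[[0.09,0.003,0.005,-0.02,0,0],[0.18,0.006,0.015,-0.04,0,0],[0.24,0.008,0.03,-0.053,0,-0.001],[0.27,0.008,0.04,-0.053,0,-0.001],[0.27,0.008,0.04,-0.053,0,-0.001]]])

```text
clock: 33.32
eef_pos: [559.6, 52.3, 164.3]
tcp_rot: [2.97, -0.001, 1.638]
contact_force: [-0.4, -0.3, 0.8]
opening: 0.425
```

carry_out(increments=[[[0,0,0,0,0,0],[0,0,0,0,0,0]]])

```text
clock: 33.48
eef_pos: [560.6, 49.5, 164.6]
tcp_rot: [2.97, -0.0, 1.636]
contact_force: [0.4, -0.1, -0.2]
opening: 0.425
```

```bash
python3 - <<'E'
from rec import *
show(tw([-1.5,58.6,98.7+30]),R=R2);show(tw([-1.5,58.6,98.7]),R=R2)
for n in("wrist","side"):
    f=optics.grab_frame(n);W=cloud(f);save(f["img"],n+"21.png",(220,120,360,260)if n=="side" else None,4 if n=="side" else 1)
    L=RB.inv().apply((W-TO).reshape(-1,3)).reshape(W.shape)
    m=(abs(L[...,2]-74)<5)&(abs(L[...,1]-58)<50)&(abs(L[...,0])<60);P=L[m];print(len(P),rect(P),np.median(P,0))
    for d in nets.trace("tealight",n)[:1]:
        P=L[d["mask"]];P=P[P[:,2]>110];print(d["confidence"],len(P),rect(P),np.median(P,0))
E
```

```text
pos [560.6  49.5 164.6] rot [ 2.97  -0.     1.636] tgt [560.5  51.3 165.5] cmd [0.0045, 0.0004, -0.0021, -0.0024, -0.0005, 0.0001] rows 0.0 0.0 F [ 0.4 -0.1 -0.2] op 36.1
pos [560.6  49.5 164.6] rot [ 2.97  -0.     1.636] tgt [565.7  51.6 135.9] cmd [0.0045, 0.0006, 0.0729, -0.0024, -0.0005, 0.0001] rows 0.7 0.0 F [ 0.4 -0.1 -0.2] op 36.1
3958 (array([-1.7, 66.1]), array([62.1, 36. ]), 0.6) [-1.49713699 71.30099642 72.36852423]
0.6 3806 (array([-2.3, 57.4]), array([36. , 38.8]), 0.2) [ -2.07694992  55.79084303 111.83946714]
380 (array([-2.6, 56.7]), array([61.6, 52. ]), 0.2) [-2.30187464 53.07050248 73.50998332]
0.72 0 (array([0., 0.]), array([0., 0.]), 0.0) [nan nan nan]
  return _methods._mean(a, axis=axis, dtype=dtype,
  ret = um.true_divide(
```

View pics/wrist21.png

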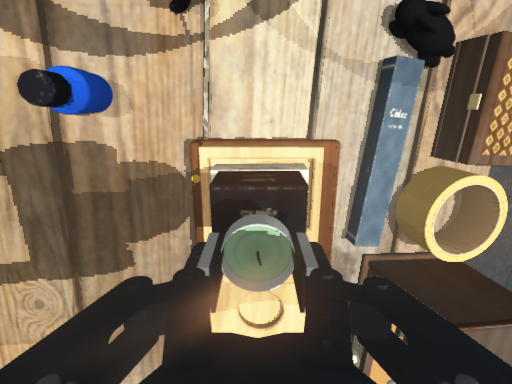

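View pics/side21.png

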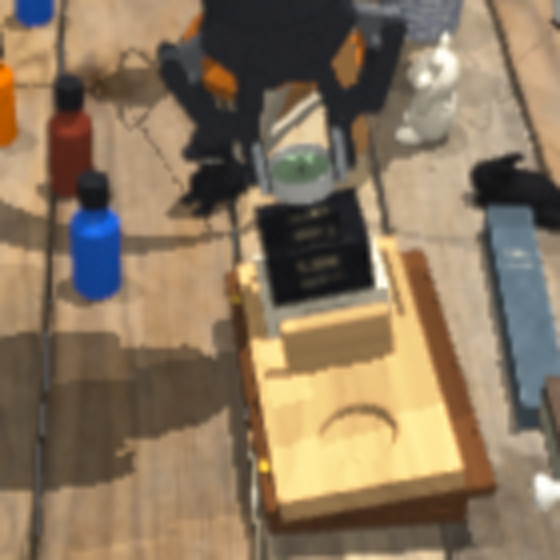

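carry_out(increments=[[[0.003,0.001,0.025,-0.002,0,0],[0.003,0.002,0.05,-0.002,0,0],[0.003,0.002,0.064,-0.002,0,0],[0.003,0.002,0.066,-0.002,0,0],[0.003,0.002,0.066,-0.002,0,0]]])

```text
clock: 34.1
eef_pos: [564.9, 51.4, 136.7]
tcp_rot: [2.971, -0.001, 1.635]
contact_force: [-0.1, 0.3, 0.5]
opening: 0.424
```

carry_out(increments=[[[0,0,0.002,0,0,0],[0,0,0.004,0,0,0],[0,0,0.004,0,0,0]]])

```text
clock: 34.35
eef_pos: [565.8, 51.6, 136.3]
tcp_rot: [2.968, -0.001, 1.636]
contact_force: [1.0, 0.6, -0.3]
opening: 0.425
```

```bash
python3 - <<'E'
from rec import *
show(tw([-1.5,58.6,98.7]),R=R2)
E
```

```text
pos [565.8  51.6 136.3] rot [ 2.968e+00 -1.000e-03  1.636e+00] tgt [565.7  51.6 135.9] cmd [0.0002, -0.0004, 0.0008, -0.0012, -0.0006, 0.0001] rows 0.0 0.0 F [ 1.   0.6 -0.3] op 36.1
```

carry_out(increments=[[[0,0,0.002,0,0,0],[0,0,0.003,0,0,0],[0,0,0.003,0,0,0]]])

```text
clock: 34.6
eef_pos: [566.0, 51.6, 135.3]
tcp_rot: [2.968, -0.001, 1.635]
contact_force: [0.3, 0.6, 0.0]
opening: 0.424
```

carry_out(increments=[[[0,0,0.002,0,0,0],[0,0,0.003,0,0,0],[0,0,0.003,0,0,0]]])

```text
clock: 34.85
eef_pos: [566.8, 51.6, 135.3]
tcp_rot: [2.967, -0.001, 1.635]
contact_force: [-4.5, 0.5, 14.4]
opening: 0.426
```

carry_out(increments=[[[0,0,-0.002,0,0,0],[0,0,-0.002,0,0,0],[0,0,-0.002,0,0,0],[0,0,-0.002,0,0,0]]], hand=0.3)

```text
clock: 35.18
eef_pos: [565.8, 51.5, 134.4]
tcp_rot: [2.969, -0.001, 1.636]
contact_force: [-0.1, 0.5, 0.0]
opening: 0.7
```

carry_out(increments=[[[0,0,-0.03,0,0,0],[0,0,-0.1,0,0,0],[0,0,-0.18,0,0,0],[0,0,-0.22,0,0,0],[0,0,-0.22,0,0,0]]])

```text
clock: 35.6
eef_pos: [552.5, 50.7, 226.0]
tcp_rot: [2.962, -0.001, 1.636]
contact_force: [0.6, 0.2, 0.3]
opening: 0.703
```

```bash
python3 - <<'E'
from rec import *
for n in("wrist","side"):
    f=optics.grab_frame(n);W=cloud(f);save(f["img"],n+"22.png",(220,120,360,260)if n=="side" else None,4 if n=="side" else 1)
    L=RB.inv().apply((W-TO).reshape(-1,3)).reshape(W.shape)
    m=(abs(L[...,2]-74)<5)&(abs(L[...,1]-58)<50)&(abs(L[...,0])<60);P=L[m];print(len(P),rect(P),np.median(P,0))
    for d in nets.trace("tealight",n)[:1]:
        P=L[d["mask"]];P=P[abs(P[:,2]-87)<6];print(d["confidence"],len(P),rect(P),np.median(P,0))
# bottle options
q0=[.5,.3,2.1,0,.6,.3]
b=np.array([425,233,0.])
for al in (0,12,15,20):
  for psi in (0,15,30,45,-20):
    for fl in (0,np.pi):
      r=[]
      for s in (0,60,120):
        R=Ro.from_euler('xyz',[np.pi,-np.radians(al),np.radians(psi)])*Ro.from_euler('z',fl);z=R.apply([0,0,1])
        t=b+[0,0,45]-z*s;q,e=ik(t,R,q0);r+=[q.round(2)[3:].tolist(),round(e,3),clear(q)]
      if max(r[1],r[4],r[7])<.001: print(al,psi,round(fl,1),r)
E
```

```text
2342 (array([-2.4, 58.5]), array([62. , 50.6]), 0.5) [-0.25785937 67.65178147 72.43282143]
0.85 1186 (array([-2.6, 59.1]), array([37.2, 38. ]), 7.5) [-2.6892723  57.49647491 82.28204938]
258 (array([-3.1, 56. ]), array([61.6, 52.5]), 0.1) [-4.02354139 44.38309187 73.52113017]
0.57 155 (array([-3. , 58.7]), array([39.6, 37.2]), 67.1) [-3.18147524 60.48886229 83.66052654]
0 0 0 [[0.0, 0.61, 2.07], np.float64(0.0), [64, 88], [-0.0, 0.75, 2.07], np.float64(0.0), [37, 37], [-0.0, 0.88, 2.07], np.float64(0.0), [29, 29]]
0 0 3.1 [[0.0, 0.61, -1.07], np.float64(0.0), [64, 88], [-0.0, 0.75, -1.07], np.float64(0.0), [37, 37], [-0.0, 0.88, -1.07], np.float64(0.0), [29, 29]]
0 15 0 [[-0.0, 0.61, 1.81], np.float64(0.0), [64, 88], [-0.0, 0.75, 1.81], np.float64(0.0), [37, 37], [0.0, 0.88, 1.81], np.float64(0.0), [29, 29]]
0 15 3.1 [[-0.0, 0.61, -1.33], np.float64(0.0), [64, 88], [-0.0, 0.75, -1.33], np.float64(0.0), [37, 37], [-0.0, 0.88, -1.33], np.float64(0.0), [29, 29]]
0 30 0 [[-0.0, 0.61, 1.55], np.float64(0.0), [64, 88], [-0.0, 0.75, 1.55], np.float64(0.0), [37, 37], [-0.0, 0.88, 1.55], np.f
[... 4359 characters left out ...]
, [163, 163], [0.03, 0.4, 1.51], np.float64(0.0), [177, 163]]
20 30 3.1 [[0.11, 0.09, -1.71], np.float64(0.0), [161, 170], [0.04, 0.24, -1.64], np.float64(0.0), [163, 163], [0.03, 0.4, -1.63], np.float64(0.0), [177, 163]]
20 45 0 [[0.81, 0.17, 0.42], np.float64(0.0), [163, 172], [0.46, 0.29, 0.76], np.float64(0.0), [166, 165], [0.32, 0.45, 0.9], np.float64(0.0), [180, 165]]
20 45 3.1 [[0.81, 0.17, -2.72], np.float64(0.0), [163, 172], [0.46, 0.29, -2.38], np.float64(0.0), [166, 165], [0.32, 0.45, -2.24], np.float64(0.0), [180, 165]]
20 -20 3.1 [[-0.79, 0.43, 0.19], np.float64(0.0), [123, 138], [-0.62, 0.55, 0.04], np.float64(0.0), [117, 117], [-0.51, 0.69, -0.05], np.float64(0.0), [123, 116]]
```

View pics/wrist22.png

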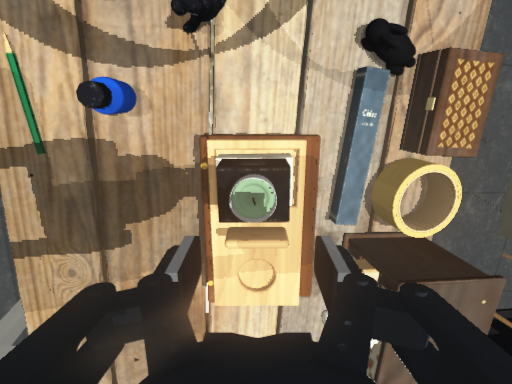

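View pics/side22.png

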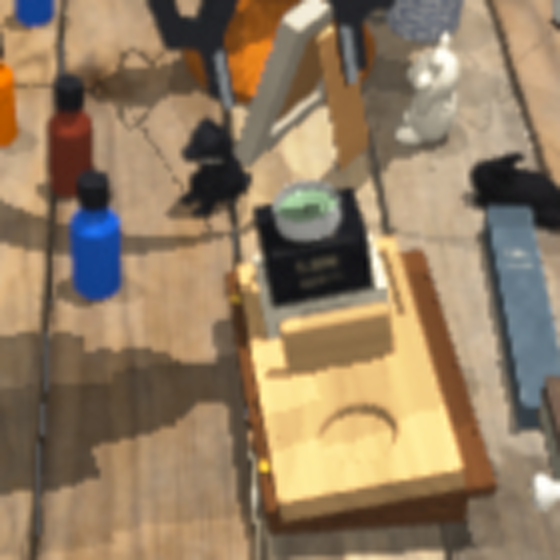

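```bash
cat >> rec.py <<'E'
RBO=Ro.from_euler('xyz',[np.pi,-np.radians(12),np.radians(30)])
RBP=RB*Ro.from_euler('xyz',[np.pi,-np.radians(12),0])
def bot(s,c=(425,233),zz=50):
    z=RBO.apply([0,0,1]);return np.array([*c,zz])-z*s
E
python3 - <<'E'
from rec import *
path([(np.array([420,80,220.]),Ro.from_euler('xyz',[np.pi,0,1.1])),(bot(110),RBO),(bot(0),RBO)])
q0=[-.1,.3,2,0,.5,1.4]
for h in (0,60,110):
    t=tw([0,-58,8+50+h]);q,e=ik(t,RBP,q0);print(t,q.round(2),e,clear(q))
show(np.array([420,80,220.]),R=Ro.from_euler('xyz',[np.pi,0,1.1]))
E
```

```text
0.0 [ 0.09  0.2   1.94 -0.01  0.83  0.03] 0.0 [162, 157]
0.17 [ 0.11  0.18  1.96 -0.02  0.86  0.15] 0.0 [158, 154]
0.33 [ 0.13  0.16  1.98 -0.02  0.89  0.26] 0.0 [155, 152]
0.5 [ 0.15  0.14  2.   -0.02  0.91  0.36] 0.0 [153, 151]
0.67 [ 0.16  0.12  2.03 -0.02  0.94  0.46] 0.0 [153, 152]
0.83 [ 0.18  0.1   2.05 -0.01  0.97  0.56] 0.0 [154, 154]
1.0 [0.19 0.08 2.07 0.   0.99 0.66] 0.0 [157, 157]
0.0 [0.19 0.08 2.07 0.   0.99 0.66] 0.0 [157, 157]
0.17 [0.23 0.08 2.09 0.02 0.93 0.78] 0.0 [148, 145]
0.33 [0.27 0.09 2.12 0.04 0.87 0.91] 0.0 [140, 135]
0.5 [0.32 0.1  2.14 0.05 0.8  1.05] 0.0 [133, 126]
0.67 [0.38 0.11 2.16 0.05 0.74 1.2 ] 0.0 [126, 119]
0.83 [0.44 0.12 2.18 0.04 0.66 1.36] 0.0 [121, 113]
1.0 [0.5  0.14 2.2  0.01 0.59 1.54] 0.0 [116, 109]
0.0 [0.5  0.14 2.2  0.01 0.59 1.54] 0.0 [116, 109]
0.17 [0.5  0.18 2.2  0.01 0.55 1.54] 0.0 [112, 109]
0.33 [0.5  0.22 2.21 0.01 0.5  1.53] 0.0 [109, 109]
0.5 [0.5  0.26 2.21 0.01 0.46 1.53] 0.0 [109, 109]
0.67 [0.5  0.31 2.22 0.01 0.41 1.53] 0.0 [113, 113]
0.83 [0.5  0.35 2.22 0.02 0.37 1.53] 0.0 [117, 118]
1.0 [0.5  0.39 2.22 0.02 0.32 1.53] 0.0 [120, 127]
[581.7082091  -64.18107855  96.11884967] [-0.15  0.38  2.1   0.29  0.29  1.09] 2.4783730623312296e-13 [288, 290]
[571.31105073 -64.85367085 155.20731486] [-0.16  0.26  2.09  0.21  0.42  1.17] 4.4589910430659075e-10 [288, 286]
[562.64675209 -65.41416444 204.44770251] [-0.16  0.17  2.07  0.17  0.53  1.21] 3.1580369829614647e-13 [291, 282]
pos [550.2  50.5 220.5] rot [ 2.970e+00 -1.000e-03  1.636e+00] tgt [420.  80. 220.] cmd [0.0948, -0.3156, -0.0533, 0.1598, -0.0444, 0.5101] rows 3.2 4.5 F [-0.4  0.  -0.4] op 59.4
```

carry_out(increments=[[[0.02,-0.065,-0.01,0.03,-0.01,0.1],[0.04,-0.13,-0.02,0.065,-0.02,0.2],[0.06,-0.19,-0.03,0.1,-0.03,0.3],[0.08,-0.25,-0.045,0.13,-0.035,0.4],[0.095,-0.315,-0.053,0.16,-0.044,0.5]]], hand=0.4)

```text
clock: 36.22
eef_pos: [419.5, 80.5, 219.7]
tcp_rot: [-3.14, 0.001, 1.106]
contact_force: [0.1, -0.9, 0.4]
opening: 0.604
```

```bash
python3 - <<'E'
from rec import *
show(bot(110),R=RBO)
E
```

```text
pos [419.5  80.5 219.7] rot [-3.140e+00  1.000e-03  1.106e+00] tgt [405.2 221.6 157.6] cmd [0.2993, -0.1898, 0.1551, -0.0594, 0.196, 0.5536] rows 3.7 4.9 F [ 0.1 -0.9  0.4] op 51.3
```

carry_out(increments=[[[0.05,-0.035,0.02,-0.012,0.04,0.11],[0.11,-0.075,0.05,-0.024,0.08,0.22],[0.18,-0.115,0.08,-0.036,0.12,0.33],[0.24,-0.155,0.12,-0.048,0.16,0.44],[0.3,-0.19,0.155,-0.059,0.196,0.554]]])

```text
clock: 36.63
eef_pos: [405.2, 217.9, 158.8]
tcp_rot: [3.139, -0.205, 0.543]
contact_force: [0.1, -1.0, 0.4]
opening: 0.603
```

carry_out(increments=[[[0,0,0,0,0,0],[0,0,0,0,0,0]]])

```text
clock: 36.8
eef_pos: [405.0, 217.3, 158.9]
tcp_rot: [3.137, -0.201, 0.555]
contact_force: [-0.1, 1.0, -0.4]
opening: 0.599
```

```bash
python3 - <<'E'
from rec import *
show(bot(110),R=RBO)
f=optics.grab_frame("wrist");W=cloud(f);save(f["img"],"w23.png")
for d in nets.trace("bottle","wrist")[:5]:
    m=d["mask"];P=W[m];P=P[~np.isnan(P[:,0])];ys,xs=np.nonzero(m);T=P[P[:,2]>84]
    B=P[(P[:,2]>15)&(P[:,2]<66)]
    print(round(d["confidence"],2),xs.mean().round(),ys.mean().round(),f["img"][m].mean(0).round(),"cap",len(T),T[:,:2].mean(0).round(1) if len(T) else 0, cv2.minEnclosingCircle(T[:,:2].astype(np.float32)) if len(T) else 0)
    if len(B)>50:
        o=least_squares(lambda c:np.hypot(B[:,0]-c[0],B[:,1]-c[1])-16,B[:,:2].mean(0),loss="soft_l1");print("body fit",o.x.round(1),np.abs(o.fun).mean().round(2))
E
```

```text
pos [405.  217.3 158.9] rot [ 3.137 -0.201  0.555] tgt [405.2 221.6 157.6] cmd [0.0052, -0.0088, 0.0043, -0.0017, 0.008, 0.029] rows 0.1 0.3 F [-0.1  1.  -0.4] op 50.9
0.96 372.0 243.0 [ 45.  57. 101.] cap 660 [440.9 126.6] ((441.0386047363281, 125.34362030029297), 10.373406410217285)
body fit [440.5 124.2] 2.04
0.89 23.0 96.0 [ 21.  46. 107.] cap 0 0 0
body fit [385.4 456.8] 0.48
0.86 155.0 217.0 [135.  80.  41.] cap 677 [365.  292.3] ((364.06842041015625, 292.660888671875), 10.34884262084961)
body fit [362.8 293.4] 2.07
0.57 252.0 195.0 [85. 57. 48.] cap 644 [422.9 233.3] ((422.7388610839844, 233.1560516357422), 10.11496639251709)
body fit [419.4 231.6] 1.93
```

View pics/w23.png

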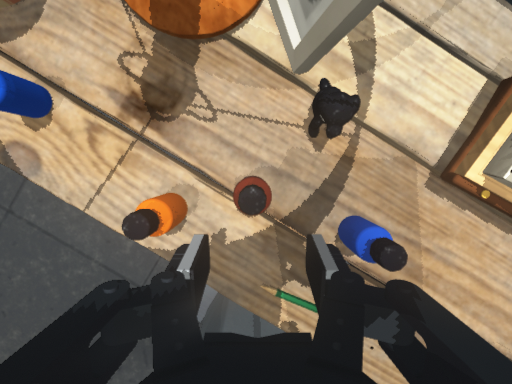

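```bash
python3 - <<'E'
from rec import *
for s in (110,60,0): show(bot(s,(423.3,233)),R=RBO)
E
```

```text
pos [406.5 216.7 160.2] rot [ 3.137 -0.203  0.553] tgt [403.5 221.6 157.6] cmd [-0.0013, -0.0144, 0.0063, -0.0012, 0.0056, 0.0277] rows 0.2 0.2 F [ 0.8  0.6 -0.3] op 50.7
pos [406.5 216.7 160.2] rot [ 3.137 -0.203  0.553] tgt [412.5 226.8 108.7] cmd [-0.0006, -0.0142, 0.1313, -0.0012, 0.0056, 0.0277] rows 1.3 0.2 F [ 0.8  0.6 -0.3] op 50.7
pos [406.5 216.7 160.2] rot [ 3.137 -0.203  0.553] tgt [423.3 233.   50. ] cmd [0.0003, -0.0141, 0.2813, -0.0012, 0.0056, 0.0277] rows 2.7 0.2 F [ 0.8  0.6 -0.3] op 50.7
```

Correct laterally first, go part-way, then re-check.

carry_out(increments=[[[0,-0.013,0.01,-0.001,0.006,0.028],[0,-0.013,0.03,-0.001,0.006,0.028],[0,-0.013,0.06,-0.001,0.006,0.028],[0,-0.013,0.07,-0.001,0.006,0.028],[0,-0.013,0.07,-0.001,0.006,0.028]]])

```text
clock: 37.32
eef_pos: [408.8, 223.5, 132.2]
tcp_rot: [-3.141, -0.209, 0.52]
contact_force: [-0.0, -0.3, 0.4]
opening: 0.598
```

carry_out(increments=[[[0,0,0,0,0,0],[0,0,0,0,0,0]]])

```text
clock: 37.48
eef_pos: [409.2, 224.1, 133.4]
tcp_rot: [-3.141, -0.212, 0.52]
contact_force: [0.0, -0.3, -0.1]
opening: 0.603
```

```bash
python3 - <<'E'
from rec import *
for s in (0,): show(bot(s,(423.3,233)),R=RBO)
f=optics.grab_frame("wrist");W=cloud(f);save(f["img"],"w24.png")
m=(np.hypot(W[...,0]-424,W[...,1]-233)<22)&(W[...,2]>85)&(W[...,2]<95);T=W[m];print(len(T),cv2.minEnclosingCircle(T[:,:2].astype(np.float32)))
E
```

```text
pos [409.2 224.1 133.4] rot [-3.141 -0.212  0.52 ] tgt [423.3 233.   50. ] cmd [-0.0031, -0.0015, 0.2126, 0.0, -0.0021, -0.0034] rows 2.0 0.0 F [ 0.  -0.3 -0.1] op 51.2
821 ((422.6431579589844, 233.2183837890625), 10.138370513916016)
```

View pics/w24.png

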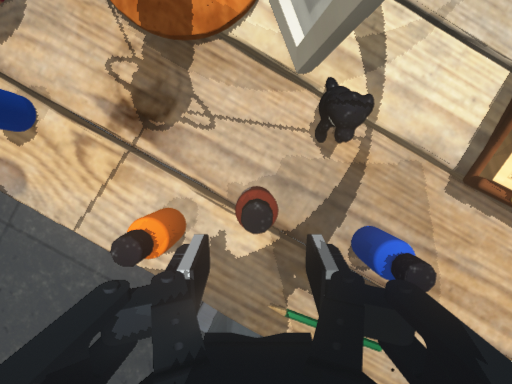

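carry_out(increments=[[[-0.002,-0.001,0.06,0,-0.002,-0.003],[-0.003,-0.001,0.13,0,-0.002,-0.003],[-0.003,-0.001,0.18,0,-0.002,-0.003],[-0.003,-0.001,0.205,0,-0.002,-0.003],[-0.003,-0.001,0.207,0,-0.002,-0.003]]])

```text
clock: 37.95
eef_pos: [422.2, 232.5, 50.5]
tcp_rot: [-3.141, -0.207, 0.523]
contact_force: [-0.6, -0.5, -0.9]
opening: 0.599
```

carry_out(increments=[[[0,0,0,0,0,0],[0,0,0,0,0,0]]])

```text
clock: 38.12
eef_pos: [423.1, 233.1, 52.8]
tcp_rot: [-3.141, -0.21, 0.523]
contact_force: [0.1, 0.2, 0.3]
opening: 0.598
```

```bash
python3 - <<'E'
from rec import *
for s in (0,): show(bot(s,(423,233)),R=RBO)
f=optics.grab_frame("wrist");save(f["img"],"w25.png")
E
```

```text
pos [423.1 233.1  52.8] rot [-3.141 -0.21   0.523] tgt [423. 233.  50.] cmd [-0.0017, 0.0, 0.0068, -0.0001, -0.001, -0.0004] rows 0.1 0.0 F [0.1 0.2 0.3] op 50.9
```

View pics/w25.png

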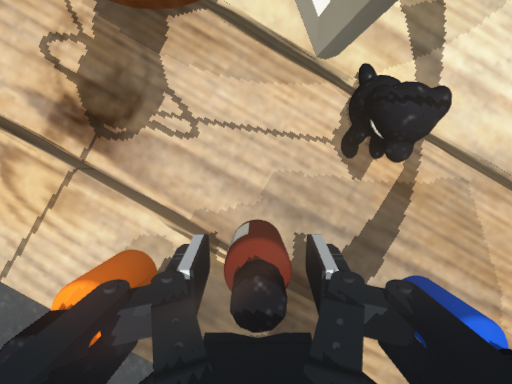

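carry_out(increments=[[[0,0,0,0,0,0],[0,0,0,0,0,0],[0,0,0,0,0,0],[0,0,0,0,0,0],[0,0,0,0,0,0]]], hand=1, squeeze=40)

```text
clock: 38.58
eef_pos: [423.2, 233.2, 53.0]
tcp_rot: [-3.141, -0.211, 0.523]
contact_force: [-3.5, -0.5, 9.5]
opening: 0.364
```

```bash
python3 - <<'E'
from rec import *
show(bot(0,(423,233)),R=RBO)
s=sense();R0=Ro.from_euler('xyz',s["tcp_rot"]);Gp=R0.inv().apply(np.array([423,233,0])-s["eef_pos"]);print(Gp)
# bottle axis in tool
ax=R0.inv().apply([0,0,1]);np.save("GB.npy",np.r_[Gp,ax]);print(ax)
f=optics.grab_frame("wrist");save(f["img"],"w26.png")
E
```

```text
pos [423.2 233.2  53. ] rot [-3.141 -0.211  0.523] tgt [423. 233.  50.] cmd [-0.0022, 0.0001, 0.0072, -0.0001, -0.0018, -0.0004] rows 0.1 0.0 F [-3.5 -0.5  9.5] op 31.0
[-11.34857026   0.06168598  51.75880655]
[ 2.09726570e-01 -2.08325207e-04 -9.77760054e-01]
```

carry_out(increments=[[[0,0,-0.02,0,0,0],[0,0,-0.08,0,0,0],[0,0,-0.16,0,0,0],[0,0,-0.24,0,0,0],[0,0,-0.3,0,0,0]]])

```text
clock: 39.05
eef_pos: [400.7, 220.1, 171.9]
tcp_rot: [-3.141, -0.211, 0.523]
contact_force: [1.0, 0.6, -0.4]
opening: 0.361
```

```bash
python3 - <<'E'
from rec import *
GB=np.load("GB.npy")
t1=np.array([430,60,215.]);R1=Ro.from_euler('xyz',[np.pi,-np.radians(16),.3])
t=tw([0,-58,8+80])-RBP.apply(GB[:3])
path([(t1,R1),(t,RBP)]);show(t1,R=R1)
f=optics.grab_frame("wrist");save(f["img"],"w27.png")
E
```

```text
0.0 [0.5  0.11 2.19 0.01 0.63 1.54] 0.0 [121, 111]
0.17 [0.44 0.08 2.21 0.02 0.63 1.51] 0.0 [138, 126]
0.33 [0.37 0.05 2.22 0.03 0.64 1.48] 0.0 [156, 142]
0.5 [0.31 0.02 2.23 0.04 0.64 1.44] 0.0 [175, 159]
0.67 [0.24 0.   2.23 0.05 0.65 1.4 ] 0.0 [194, 176]
0.83 [ 0.17 -0.02  2.24  0.07  0.66  1.35] 0.0 [214, 195]
1.0 [ 0.1  -0.03  2.23  0.09  0.67  1.31] 0.0 [235, 214]
0.0 [ 0.1  -0.03  2.23  0.09  0.67  1.31] 0.0 [235, 214]
0.17 [0.04 0.01 2.21 0.1  0.63 1.28] 0.0 [241, 223]
0.33 [-0.01  0.05  2.19  0.12  0.59  1.25] 0.0 [249, 233]
0.5 [-0.05  0.09  2.17  0.14  0.56  1.23] 0.0 [258, 245]
0.67 [-0.09  0.13  2.14  0.15  0.53  1.22] 0.0 [268, 257]
0.83 [-0.13  0.18  2.11  0.17  0.5   1.2 ] 0.0 [278, 270]
1.0 [-0.16  0.22  2.08  0.19  0.47  1.2 ] 0.0 [289, 284]
pos [400.7 220.1 171.9] rot [-3.141 -0.211  0.523] tgt [430.  60. 215.] cmd [-0.1109, 0.3833, -0.134, -0.0518, 0.0652, 0.2068] rows 4.0 1.9 F [ 1.   0.6 -0.4] op 30.7
```

View pics/w27.png

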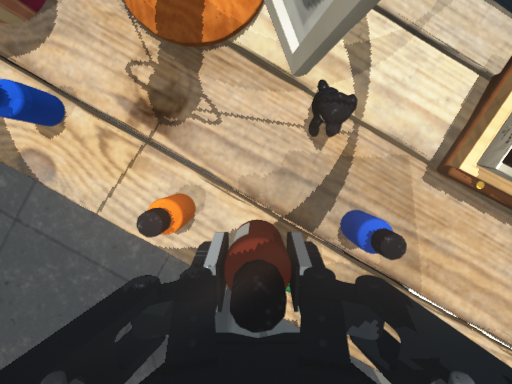

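carry_out(increments=[[[-0.015,0.05,-0.03,-0.006,0.008,0.025],[-0.04,0.14,-0.06,-0.018,0.022,0.07],[-0.068,0.235,-0.09,-0.03,0.038,0.12],[-0.092,0.32,-0.115,-0.042,0.053,0.17],[-0.111,0.383,-0.134,-0.052,0.065,0.207]]])

```text
clock: 39.52
eef_pos: [430.3, 58.3, 213.7]
tcp_rot: [3.141, -0.28, 0.297]
contact_force: [-0.3, 0.8, -1.3]
opening: 0.361
```

```bash
python3 - <<'E'
from rec import *
GB=np.load("GB.npy")
t=tw([0,-58,8+80])-RBP.apply(GB[:3]);show(t,R=RBP)
E
```

```text
pos [430.3  58.3 213.7] rot [ 3.141 -0.28   0.297] tgt [567.7 -65.  177.9] cmd [0.204, 0.3951, 0.1522, -0.0714, 0.0986, 0.2102] rows 4.5 2.0 F [-0.3  0.8 -1.3] op 30.7
```

carry_out(increments=[[[0.03,0.06,0.015,-0.01,0.014,0.03],[0.075,0.15,0.04,-0.027,0.037,0.08],[0.125,0.24,0.08,-0.044,0.06,0.13],[0.17,0.33,0.12,-0.06,0.082,0.175],[0.204,0.395,0.152,-0.071,0.099,0.21]]])

```text
clock: 39.93
eef_pos: [569.3, -64.6, 176.7]
tcp_rot: [-3.142, -0.384, 0.064]
contact_force: [-0.3, 0.2, -0.1]
opening: 0.367
```

carry_out(increments=[[[0,0,0,0,0,0],[0,0,0,0,0,0]]])

```text
clock: 40.1
eef_pos: [568.0, -63.5, 175.8]
tcp_rot: [-3.141, -0.381, 0.065]
contact_force: [0.1, 0.3, -1.1]
opening: 0.365
```

```bash
python3 - <<'E'
from rec import *
GB=np.load("GB.npy")
for h in (80,30,0):
    t=tw([0,-58,8+h])-RBP.apply(GB[:3]);show(t,R=RBP)
for n in("wrist","side"):
    f=optics.grab_frame(n);W=cloud(f);save(f["img"],n+"28.png",(220,120,380,280)if n=="side" else None,4 if n=="side" else 1)
    L=RB.inv().apply((W-TO).reshape(-1,3)).reshape(W.shape)
    m=(abs(L[...,2]-178)<6)&(abs(L[...,1]+58)<16)&(abs(L[...,0])<20)&(f["img"].max(-1)<90);P=L[m]
    if len(P): print(n,"cap",len(P),cv2.minEnclosingCircle(P[:,:2].astype(np.float32)))
    # round pocket floor
    m=(abs(L[...,2]-8)<3)&(abs(L[...,1]+58)<30)&(abs(L[...,0])<30);P=L[m]
    if len(P): print(n,"pocket",len(P),P.min(0).round(1),P.max(0).round(1))
E
```

```text
pos [568.  -63.5 175.8] rot [-3.141 -0.381  0.065] tgt [567.7 -65.  177.9] cmd [0.001, 0.0037, -0.0054, -0.0013, 0.0033, 0.0008] rows 0.1 0.0 F [ 0.1  0.3 -1.1] op 31.1
pos [568.  -63.5 175.8] rot [-3.141 -0.381  0.065] tgt [576.3 -64.5 128.7] cmd [-0.0246, 0.0038, 0.117, -0.0013, 0.0033, 0.0008] rows 1.1 0.0 F [ 0.1  0.3 -1.1] op 31.1
pos [568.  -63.5 175.8] rot [-3.141 -0.381  0.065] tgt [581.5 -64.1  99.1] cmd [-0.0399, 0.0039, 0.1904, -0.0013, 0.0033, 0.0008] rows 1.9 0.0 F [ 0.1  0.3 -1.1] op 31.1
wrist cap 2651 ((5.340198993682861, -57.98028564453125), 15.998703002929688)
wrist pocket 1038 [-12.4 -79.2   5. ] [ 20.3 -36.3  10.9]
side cap 2 ((7.787328720092773, -56.53951644897461), 1.244369626045227)
side pocket 197 [-21.1 -73.5   5. ] [ 20.3 -35.7  11. ]
```

View pics/wrist28.png

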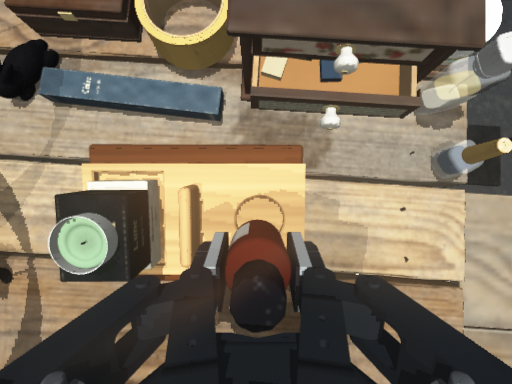

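View pics/side28.png

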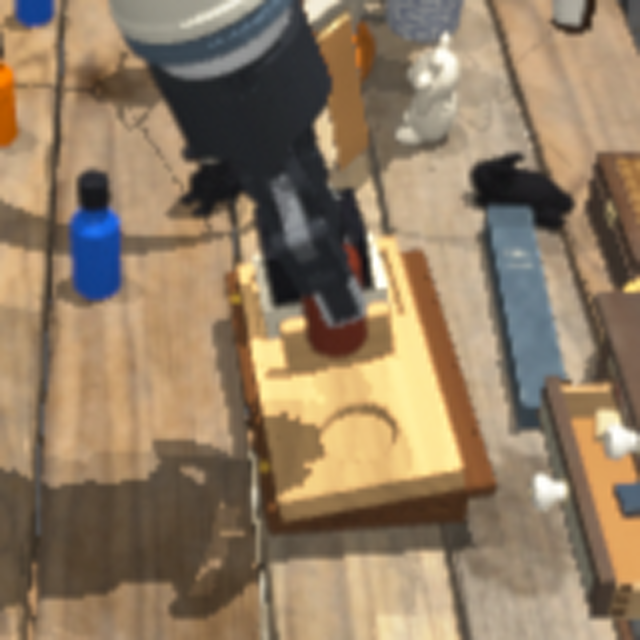

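carry_out(increments=[[[-0.012,0.002,0.04,-0.001,0.003,0],[-0.02,0.004,0.08,-0.001,0.003,0],[-0.026,0.004,0.11,-0.001,0.003,0],[-0.03,0.004,0.13,-0.001,0.003,0],[-0.03,0.004,0.13,-0.001,0.003,0]]])

```text
clock: 40.62
eef_pos: [575.1, -62.5, 122.7]
tcp_rot: [-3.141, -0.383, 0.069]
contact_force: [-0.1, 0.7, -1.6]
opening: 0.367
```

carry_out(increments=[[[0,0,0,0,0,0],[0,0,0,0,0,0]]])

```text
clock: 40.78
eef_pos: [576.5, -63.2, 124.6]
tcp_rot: [3.141, -0.386, 0.068]
contact_force: [0.1, 0.3, -0.3]
opening: 0.365
```

```bash
python3 - <<'E'
from rec import *
GB=np.load("GB.npy")
for h in (10,0):
    t=tw([-1,-58,8+h])-RBP.apply(GB[:3]);show(t,R=RBP)
for n in("wrist","side"):
    f=optics.grab_frame(n);W=cloud(f);save(f["img"],n+"29.png",(220,120,380,280)if n=="side" else None,4 if n=="side" else 1)
E
```

```text
pos [576.5 -63.2 124.6] rot [ 3.141 -0.386  0.068] tgt [578.8 -64.3 108.8] cmd [-0.0096, 0.0032, 0.0387, -0.0006, -0.002, 0.0031] rows 0.4 0.0 F [ 0.1  0.3 -0.3] op 31.0
pos [576.5 -63.2 124.6] rot [ 3.141 -0.386  0.068] tgt [580.5 -64.2  98.9] cmd [-0.0149, 0.0032, 0.0632, -0.0006, -0.002, 0.0031] rows 0.6 0.0 F [ 0.1  0.3 -0.3] op 31.0
```

View pics/wrist29.png

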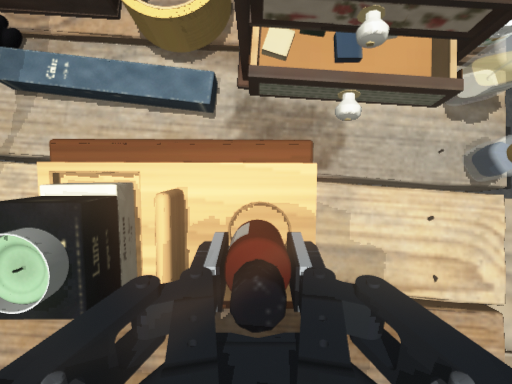

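View pics/side29.png

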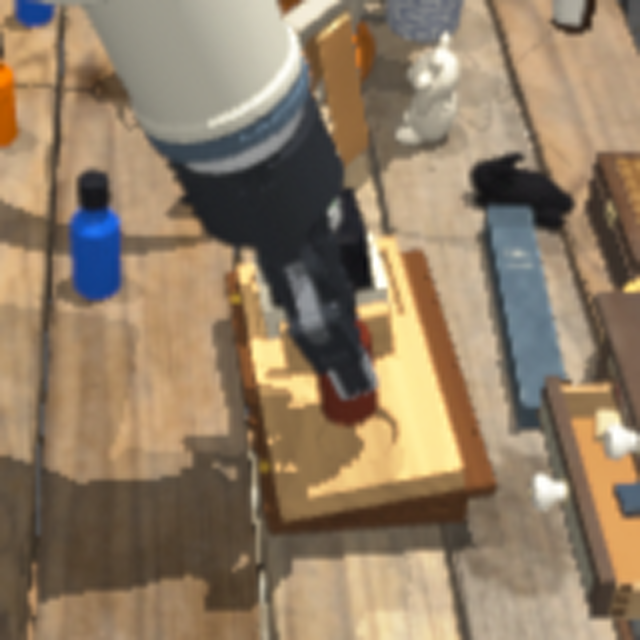

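carry_out(increments=[[[-0.004,0.002,0.015,0,-0.002,0.003],[-0.009,0.003,0.035,-0.001,-0.002,0.003],[-0.0115,0.003,0.047,-0.001,-0.002,0.003],[-0.0115,0.003,0.047,-0.001,-0.002,0.003]]])

```text
clock: 41.22
eef_pos: [578.5, -64.4, 102.9]
tcp_rot: [-3.141, -0.381, 0.064]
contact_force: [-0.1, -1.0, -1.7]
opening: 0.362
```

carry_out(increments=[[[0,0,0,0,0,0],[0,0,0,0,0,0]]])

```text
clock: 41.38
eef_pos: [579.1, -64.5, 104.3]
tcp_rot: [3.141, -0.383, 0.064]
contact_force: [0.4, 0.1, 0.0]
opening: 0.367
```

```bash
python3 - <<'E'
from rec import *
GB=np.load("GB.npy")
for h in (0,):
    t=tw([-1,-58,8+h])-RBP.apply(GB[:3]);show(t,R=RBP)
E
```

```text
pos [579.1 -64.5 104.3] rot [ 3.141 -0.383  0.064] tgt [580.5 -64.2  98.9] cmd [-0.0016, -0.0006, 0.0138, 0.0003, 0.0014, -0.0006] rows 0.1 0.0 F [0.4 0.1 0. ] op 31.2
```

carry_out(increments=[[[-0.001,0,0.004,0,0.001,0],[-0.002,0,0.008,0,0.001,0],[-0.002,0,0.01,0,0.001,0],[-0.002,0,0.01,0,0.001,0]]])

```text
clock: 41.72
eef_pos: [579.9, -64.5, 100.4]
tcp_rot: [3.141, -0.384, 0.064]
contact_force: [-0.4, 0.1, -0.7]
opening: 0.364
```

carry_out(increments=[[[0,0,0.002,0,0,0],[-0.001,0,0.004,0,0,0],[-0.001,0,0.004,0,0,0]]])

```text
clock: 41.97
eef_pos: [580.1, -64.4, 98.8]
tcp_rot: [3.141, -0.384, 0.064]
contact_force: [-0.0, 0.1, -0.2]
opening: 0.364
```

carry_out(increments=[[[0,0,0.002,0,0,0],[-0.001,0,0.003,0,0,0],[-0.001,0,0.003,0,0,0]]])

```text
clock: 42.22
eef_pos: [581.2, -64.6, 98.8]
tcp_rot: [3.141, -0.387, 0.064]
contact_force: [-2.1, -0.2, 8.8]
opening: 0.362
```

carry_out(increments=[[[0,0,-0.001,0,0,0],[0,0,-0.001,0,0,0],[0,0,-0.001,0,0,0],[0,0,-0.001,0,0,0]]], hand=0.4)

```text
clock: 42.55
eef_pos: [580.0, -64.4, 97.9]
tcp_rot: [3.141, -0.384, 0.064]
contact_force: [-0.1, 0.2, -0.4]
opening: 0.6
```

carry_out(increments=[[[0,0,-0.02,0,0,0],[0,0,-0.07,0,0,0],[0,0,-0.15,0,0,0],[0,0,-0.24,0,0,0],[0,0,-0.34,0,0,0]]])

```text
clock: 42.97
eef_pos: [527.7, -67.7, 224.6]
tcp_rot: [3.141, -0.382, 0.064]
contact_force: [1.3, 0.7, 0.9]
opening: 0.6
```

carry_out(increments=[[[-0.08,0,-0.06,0,0,0],[-0.16,0,-0.1,0,0,0],[-0.24,0,-0.1,0,0,0],[-0.24,0,-0.1,0,0,0],[-0.24,0,-0.1,0,0,0]]])

```text
clock: 43.38
eef_pos: [423.8, -74.4, 225.2]
tcp_rot: [3.141, -0.384, 0.063]
contact_force: [0.8, -0.1, 1.4]
opening: 0.602
```

```bash
python3 - <<'E'
from rec import *
print(sense()["eef_pos"],sense()["contact_force"])
for n in("wrist","side","top"):
    f=optics.grab_frame(n);W=cloud(f);save(f["img"],n+"30.png",(220,110,380,270)if n=="side" else ((230,100,370,220) if n=="top" else None),4 if n!="wrist" else 1)
    L=RB.inv().apply((W-TO).reshape(-1,3)).reshape(W.shape)
    for nm,z,y,hw in(("carton",74,58,40),("soap",34,58,40),("tea",88,58,40),("bar",51,0,12),("cap",98,-58,20)):
        m=(abs(L[...,2]-z)<4.5)&(abs(L[...,1]-y)<hw)&(abs(L[...,0])<45);P=L[m]
        if len(P)>5: print(n,nm,len(P),rect(P))
E
```

```text
[423.81526881 -74.3795602  225.24617676] [ 0.78235259 -0.0855548   1.40780325]
wrist carton 2180 (array([-3.5, 58. ]), array([62.1, 50.5]), 0.5)
wrist soap 493 (array([-2.7, 57.8]), array([75.3, 50.2]), 0.5)
wrist tea 354 (array([-3.5, 58.5]), array([38.6, 37.6]), 39.3)
wrist bar 624 (array([-1., -0.]), array([10. , 62.3]), 89.5)
wrist cap 478 (array([ -6.3, -57.4]), array([20.1, 18.3]), 0.7)
side carton 255 (array([-3.1, 56.4]), array([52.1, 61.7]), 89.9)
side soap 132 (array([-2.6, 55.4]), array([74.3, 49.8]), 0.3)
side tea 86 (array([-3.3, 57.8]), array([37.9, 38. ]), 55.8)
side bar 83 (array([-0.6, -1.6]), array([14.6, 60.1]), 85.4)
side cap 62 (array([ -6.2, -58.9]), array([18.9, 20.5]), 13.1)
top carton 242 (array([-1.1, 56.3]), array([61.8, 49.5]), 0.0)
top soap 58 (array([-0.7, 57.8]), array([48.7, 74.9]), 88.3)
top tea 27 (array([-1.3, 57.3]), array([36.5, 35.4]), 59.0)
top bar 69 (array([ 1.4, -1.5]), array([ 8.9, 60.8]), 89.8)
top cap 37 (array([ -2.9, -58.2]), array([15.2, 18.8]), 41.0)
```

View pics/wrist30.png

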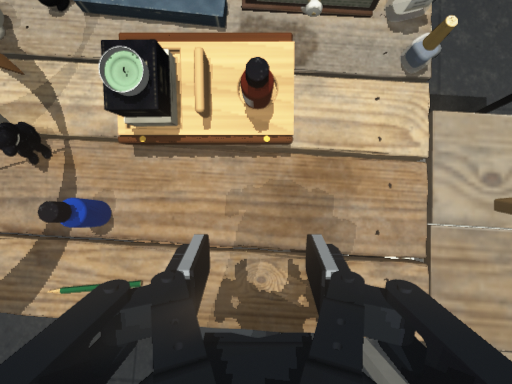

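View pics/side30.png

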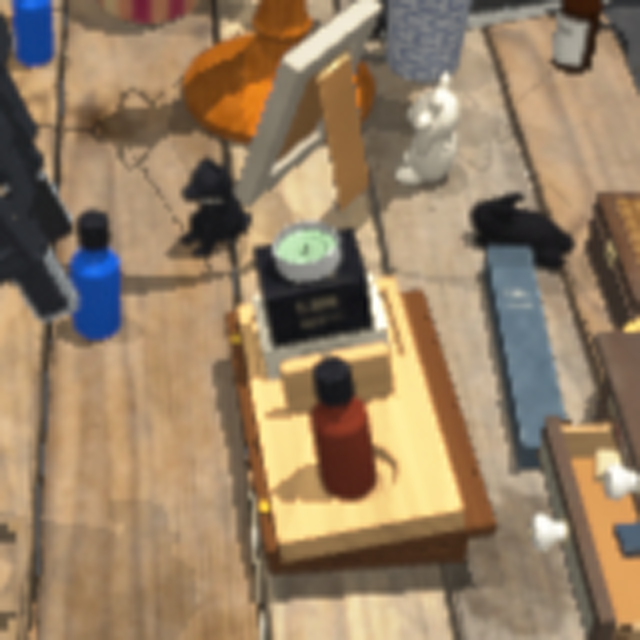

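View pics/top30.png

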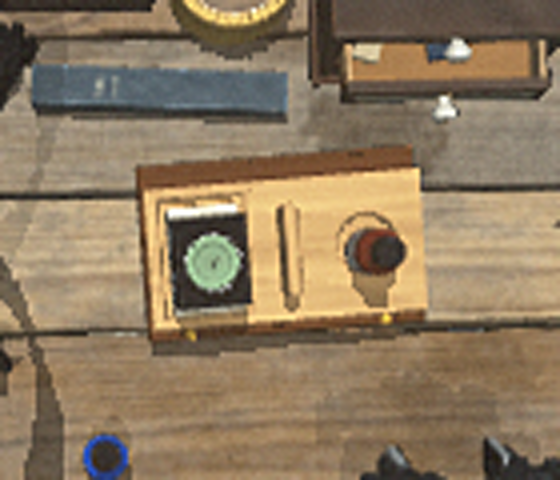

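carry_out(increments=[[[0,0,0,0,0,0],[0,0,0,0,0,0],[0,0,0,0,0,0],[0,0,0,0,0,0],[0,0,0,0,0,0]]])

```text
clock: 43.95
eef_pos: [425.6, -74.3, 225.1]
tcp_rot: [3.141, -0.384, 0.064]
contact_force: [-0.6, 0.1, -0.2]
opening: 0.602
```

carry_out(increments=[[[0,0,0,0,0,0],[0,0,0,0,0,0],[0,0,0,0,0,0],[0,0,0,0,0,0],[0,0,0,0,0,0]]])

```text
clock: 44.37
eef_pos: [425.4, -74.4, 225.2]
tcp_rot: [3.141, -0.384, 0.064]
contact_force: [-0.5, 0.4, -0.1]
opening: 0.597
```

```bash
python3 - <<'E'
from rec import *
for n in("wrist","side","top"):
    f=optics.grab_frame(n);W=cloud(f)
    L=RB.inv().apply((W-TO).reshape(-1,3)).reshape(W.shape)
    for nm,z,y,hw in(("carton",74,58,40),("soap",34,58,40),("tea",88,58,40),("bar",51,0,12),("cap",98,-58,20)):
        m=(abs(L[...,2]-z)<4.5)&(abs(L[...,1]-y)<hw)&(abs(L[...,0])<45);P=L[m]
        if len(P)>5: print(n,nm,len(P),rect(P))
    m=(L[...,2]>22)&(L[...,2]<75)&(abs(L[...,1]+58)<24)&(abs(L[...,0])<32);P=L[m]
    if len(P)>60:
        o=least_squares(lambda c:np.hypot(P[:,0]-c[0]-c[2]*(P[:,2]-50)/50,P[:,1]-c[1]-c[3]*(P[:,2]-50)/50)-16,[-4,-58,0,0],loss="soft_l1");print(n,"bottle axis x,y at z50, slope deg",o.x[:2].round(1),np.degrees(o.x[2:]/50).round(1),len(P),np.abs(o.fun).mean().round(2))
E
```

```text
wrist carton 2184 (array([-3.3, 58.1]), array([62.5, 50.9]), 0.3)
wrist soap 484 (array([-2.9, 57.7]), array([50.2, 75. ]), 89.6)
wrist tea 348 (array([-3.5, 58.7]), array([38.6, 37.5]), 47.7)
wrist bar 617 (array([-0.6, -0.2]), array([63.7, 10. ]), 0.4)
wrist cap 479 (array([ -6.4, -57.7]), array([19.1, 19.5]), 90.0)
wrist bottle axis x,y at z50, slope deg [ -4.6 -57.3] [ 8.2 -0.5] 682 1.58
side carton 243 (array([-3.4, 56.7]), array([61.9, 52.6]), 0.2)
side soap 133 (array([-2.7, 56.8]), array([74.2, 53.9]), 0.4)
side tea 92 (array([-3.6, 57.8]), array([39.3, 37.7]), 59.7)
side bar 84 (array([-0.4, -1.1]), array([13.2, 61.9]), 89.5)
side cap 63 (array([ -5.5, -58.6]), array([19.8, 18.6]), 78.1)
side bottle axis x,y at z50, slope deg [ -6.1 -56.7] [0.3 6.3] 287 1.53
top carton 246 (array([-1.2, 56.5]), array([61.9, 49.9]), 0.4)
top soap 63 (array([-0.6, 56.8]), array([74.6, 49.8]), 0.6)
top tea 23 (array([-1.3, 57.2]), array([36.7, 35.3]), 58.9)
top bar 66 (array([ 1.4, -1.6]), array([ 9.3, 60.8]), 89.7)
top cap 40 (array([ -4.1, -58.6]), array([16.5, 18.8]), 20.9)
top bottle axis x,y at z50, slope deg [ -4.4 -60.5] [-1.4 -9. ] 85 1.58
```

```bash
python3 - <<'E'
from rec import *
f=optics.grab_frame("wrist");W=cloud(f);L=RB.inv().apply((W-TO).reshape(-1,3)).reshape(W.shape)
m=(L[...,2]>90)&(L[...,2]<112)&(abs(L[...,1]+58)<20)&(abs(L[...,0])<30);P=L[m];z=np.median(P[:,2][P[:,2]>94]);T=P[abs(P[:,2]-z)<2]
c=np.linalg.lstsq(np.c_[T[:,:2],np.ones(len(T))],T[:,2],rcond=None)[0];print("cap z",z,"tilt",np.degrees(np.arctan(c[:2])).round(1),len(T))
f=optics.grab_frame("side");save(f["img"],"final.png")
print(sense()["clock"],r.sign_off())
E
```

```text
cap z 96.21023605704846 tilt [0.1 0.3] 468
the job is handed in; nothing more can be done
44.6167 None
```

View pics/final.png

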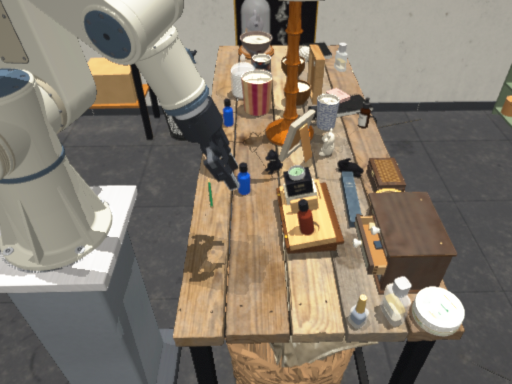

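I dressed the display in the order asked and handed it in at 44.6 s. The tray is against the lip, the soap is in the oblong pocket, the carton is square on the soap and the tealight is on the carton. The dark red bottle went into the round pocket last.

- **Stack:** soap, carton and tealight line up within about 1 mm of each other and are square to the tray within about 1°. The tray's bar reads square to within about 0.5° and sits within 1–2 mm of its seated spot.
- **Bottle:** its cap is level with the tray (0.3° or less) at the height expected for a bottle standing on the pocket floor. It rests about 5 mm downhill, within the pocket's play. My fits of the bottle's side gave tilts of up to 9° that disagreed between cameras. I put that down to each camera seeing only one side, and trusted the cap instead.
- **Stillness:** two sets of pictures about a second apart matched to within about 1 mm.
- **Carton set down once:** I gripped it tilted to clear the lampshade. It could not be placed on the stand from that grip, so I stood it on the table and picked it up again upright.
- **Robot:** at hand-in the gripper was open and touching nothing. In the last picture it is in front of the near blue bottle, and the contact-force reading was about zero.

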